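# Book a tray of levelling feet: open the batch, close-pack the feet, close the batch

## Robot

A 7-joint arm with a two-finger parallel gripper is mounted at the origin on a cart in front of the work surface, level with it; the furniture and walls round the work are solid. World frame = base frame: x ahead of the robot, y to its left, z up, the work surface at z = 0. Lengths are in m, angles in rad, forces in N, time in s.
With the tool pointing down it reaches from about 0.4 to 0.85 m from the base axis. Payload 10.4 kg.
Tool frame: the origin (TCP) lies where the fingers leave the gripper's body, on its centre line; the fingertips stand 73 mm ahead of it and the grasp point (between the pads) lies 54 mm ahead of it; z points along the fingers, y is the direction in which the jaws open and shut (so a half turn about z gives the same grasp; the last joint's range is limited). The gripper opens to 85 mm and grips with 20 to 120 N. Pads are 22 mm wide; open, the fingers measure 114 mm over their backs; the gripper's body (76 mm by 85 mm) begins 54 mm behind the grasp point. The pads swing forward as they close: fully open they stand 13 mm farther back than shut.
Start: joints at [-1.259, 0.332, -0.065, 1.46, 0.022, 1.35, -0.088], TCP at [0.205, 0.59, 0.304] pointing down, gripper open.
Joint ranges: [-2.6, 2.6], [-0.5, 2.12], [-1.47, 1.34], [0.16, 2.42], [-1.27, 4.41], [0.06, 2.06], [-2.6, 2.6]. Speed limits (rad/s): [2.22, 2.22, 2.79, 2.79, 3.14, 3.14, 3.14].

## Interface

Orientations are given as a unit quaternion [x, y, z, w].
In Python, from workcell import get_obs, camera, camera_model, hand_in gives the robot as it stands.
- The arm moves only by the shell command python3 -m crank 'ROWS' [FORCE]. ROWS is text: rows parted by semicolons, each of 7 numbers parted by spaces: the shift along the tool's x, y, z in units of 40 mm (1.0 is 40 mm), then the turn, a rotation vector about the tool's x, y, z in units of 8 degrees (1.0 is 8 degrees), then the finger opening in mm, from 0 to 85.4. In form: x y z ax ay az jaw; .... A call has exactly 10 rows; each row shifts and turns the pose as measured when the row begins, along the tool's axes as they then stand; what a row does not reach is not made up. A row lasts 1/10 s, in which the tool goes at most 50 mm and 8.59 degrees, less where a joint would pass 70% of its speed; a pose out of reach is approached as far as the arm can. A call is refused whole if a number of a shift passes 1 or a number of a turn 1, either way. A call with a gripper value outside its range is refused whole. The fingers move at their own pace and stop on an object; FORCE is the grip in N (left out, the last holds). Time passes only in rows, so rows that do not move let the fingers close, or fill a call up. It gives the time, the measured TCP pose, the force and the opening at its end, in the units of the state.
- get_obs(): the state, without advancing time (a new reading comes with each control period).
- camera(name): name is "side" or "top"; returns (picture, depth): 480x640x3 uint8, red, green, blue; 480x640 float32, m along the optical axis (not along the pixel's ray), 0 where there is no reading.
- camera_model(name): a dict with "fx", "fy", "cx", "cy" (pixels), "position" and "rotation" of the camera in the world. Camera axes: x right, y up, looking along -z (the intrinsics and any distortion apply to the point x, -y, -z); pixel columns grow to the right and rows downward; lengths in m; the calibration is good to about 2 mm. A picture is of the moment at which its call begins. camera_model takes no time and is no camera call.
- hand_in(): hands the job in, once; it reports no verdict.
The state is a dict: "clock": time; "joint_pos": joint angles; "joint_velocities": joint speeds; "tau": joint torques, N m; "position": TCP position; "ee_rot": TCP orientation; "ft_force": force on the tool from outside, world axes, zero at the start; "torque": the same for the moment, N m; "grip_width": opening from 0.0 (shut) to 1.0 (fully open).
Only numpy, scipy, OpenCV 4.12 (cv2) and the standard library are available. Lean on these libraries where they do the work, as an engineer would, in place of code of your own. Each camera call takes 0.05 s, during which the arm holds its last target.

## Task

Book a tray of levelling feet: to open the batch, while all the feet still stand on the bench, press the recessed batch button of the counter right down with the point of the punch and let it up again. Then close-pack all the feet upright on the tray, hexagon flats touching and without gaps: first a row of three along the long high fence, starting with a flat against the short high fence, then the rest in a second row nested snugly into the hollows of the first, filled from that same short-fence end without skipping a place. When the tray is packed, press the button once more with the punch to close the batch, leave the punch standing point down in its wooden block, and leave the other things on the bench alone.

Things in the scene. Friction and masses are not known exactly. Their poses are not given: they have to be found in the camera images.
- foot_1: levelling foot: a dark hexagonal steel base, 50 mm across flats (57.7 mm across corners) and 16 mm thick, with a round bright threaded stud of 18 mm diameter standing upright on its middle; 85 mm tall in all, about 0.45 kg. Starts upright on the bench. Origin: centre of the underside; z up along the stud, x through a corner of the hexagon, y through the middle of a flat. There are up to six alike; some may be absent
- foot_2: levelling foot: a dark hexagonal steel base, 50 mm across flats (57.7 mm across corners) and 16 mm thick, with a round bright threaded stud of 18 mm diameter standing upright on its middle; 85 mm tall in all, about 0.45 kg. Starts upright on the bench. Origin: centre of the underside; z up along the stud, x through a corner of the hexagon, y through the middle of a flat. There are up to six alike; some may be absent
- foot_3: levelling foot: a dark hexagonal steel base, 50 mm across flats (57.7 mm across corners) and 16 mm thick, with a round bright threaded stud of 18 mm diameter standing upright on its middle; 85 mm tall in all, about 0.45 kg. Starts upright on the bench. Origin: centre of the underside; z up along the stud, x through a corner of the hexagon, y through the middle of a flat. There are up to six alike; some may be absent
- foot_4: levelling foot: a dark hexagonal steel base, 50 mm across flats (57.7 mm across corners) and 16 mm thick, with a round bright threaded stud of 18 mm diameter standing upright on its middle; 85 mm tall in all, about 0.45 kg. Starts upright on the bench. Origin: centre of the underside; z up along the stud, x through a corner of the hexagon, y through the middle of a flat. There are up to six alike; some may be absent
- foot_5: levelling foot: a dark hexagonal steel base, 50 mm across flats (57.7 mm across corners) and 16 mm thick, with a round bright threaded stud of 18 mm diameter standing upright on its middle; 85 mm tall in all, about 0.45 kg. Starts upright on the bench. Origin: centre of the underside; z up along the stud, x through a corner of the hexagon, y through the middle of a flat. There are up to six alike; some may be absent
- foot_6: levelling foot: a dark hexagonal steel base, 50 mm across flats (57.7 mm across corners) and 16 mm thick, with a round bright threaded stud of 18 mm diameter standing upright on its middle; 85 mm tall in all, about 0.45 kg. Starts upright on the bench. Origin: centre of the underside; z up along the stud, x through a corner of the hexagon, y through the middle of a flat. There are up to six alike; some may be absent
- tray: aluminium packing tray, fixed to the bench, 123 (its x) x 200 mm (its y); inner floor 113 x 190 mm, 5 mm above the bench. High fences (22 mm above the bench, 5 mm thick) run along its +x side (the long one, away from the robot) and its +y side (the short one, at the robot's left); the other two sides have low lips, 10 mm above the bench. Origin: centre of the underside; y runs along the rows towards the short fence.
- slot_1 (a point): centre of a foot's underside in packed position no. 1 (on the tray's inner floor, 5 mm above the bench): first row, corners of the hexagon touching the long fence, place 1 counted from the short-fence end. Rows run along the tray's y, a foot in place has a flat facing along the tray's y; neighbours in a row 50 mm apart, rows 43.3 mm apart, second row shifted 25 mm away from the short fence
- slot_2 (a point): centre of a foot's underside in packed position no. 2 (on the tray's inner floor, 5 mm above the bench): first row, corners of the hexagon touching the long fence, place 2 counted from the short-fence end. Rows run along the tray's y, a foot in place has a flat facing along the tray's y; neighbours in a row 50 mm apart, rows 43.3 mm apart, second row shifted 25 mm away from the short fence
- slot_3 (a point): centre of a foot's underside in packed position no. 3 (on the tray's inner floor, 5 mm above the bench): first row, corners of the hexagon touching the long fence, place 3 counted from the short-fence end. Rows run along the tray's y, a foot in place has a flat facing along the tray's y; neighbours in a row 50 mm apart, rows 43.3 mm apart, second row shifted 25 mm away from the short fence
- slot_4 (a point): centre of a foot's underside in packed position no. 4 (on the tray's inner floor, 5 mm above the bench): second row, nested in the hollows of the first row, place 1 counted from the short-fence end. Rows run along the tray's y, a foot in place has a flat facing along the tray's y; neighbours in a row 50 mm apart, rows 43.3 mm apart, second row shifted 25 mm away from the short fence
- slot_5 (a point): centre of a foot's underside in packed position no. 5 (on the tray's inner floor, 5 mm above the bench): second row, nested in the hollows of the first row, place 2 counted from the short-fence end. Rows run along the tray's y, a foot in place has a flat facing along the tray's y; neighbours in a row 50 mm apart, rows 43.3 mm apart, second row shifted 25 mm away from the short fence
- slot_6 (a point): centre of a foot's underside in packed position no. 6 (on the tray's inner floor, 5 mm above the bench): second row, nested in the hollows of the first row, place 3 counted from the short-fence end. Rows run along the tray's y, a foot in place has a flat facing along the tray's y; neighbours in a row 50 mm apart, rows 43.3 mm apart, second row shifted 25 mm away from the short fence
- counter: batch counter: a grey box fixed to the bench, 76 (x) x 100 (y) x 50 mm high, a dark display on the left of its top, on the right a round bore of 22 mm diameter with the batch button at its bottom. Origin: centre of the underside. A fixed toggle clamp with a red handle, 0.15 m high, stands on its left
- batch_button (a joint): travel of the spring-loaded batch button: 0 released, 0.006 m fully down; counts as pressed from 0.0045 m; the spring takes 1.5 N to start and 5.1 N fully down; it springs back
- button_top (a point): middle of the button's flat black top (16 mm diameter), 41 mm above the bench and 9 mm below the rim of its bore when released; moves straight down when pressed
- holder: wooden block, fixed to the bench, 50 x 50 x 56 mm high, with one upright hole. Origin: centre of the underside. To its right stands a fixed red tool tin, 0.1 m high, whose left side is at about y = -0.29
- holder_hole (a point): mouth of the hole on the block's top, 56 mm above the bench: 15.5 mm diameter for the upper 30 mm, then 10.5 mm wide for 20 mm, floor 6 mm above the bench
- punch: plain steel drift punch, 112 mm long, round, 13.3 mm diameter, its lower 37 mm tapering to a 5 mm point, 0.12 kg. It stands point down in the wooden block, 62 mm of it showing. Its y axis points along it from the point to the head; the origin lies 6.65 mm beside the axis at mid-length
- punch_tip (a point): the punch's point, on its axis (6 mm above the bench when it stands in the block)
- rusty_nut: bystander: rusty hexagon nut 30 x 34 x 24 mm left of the tray; leave it
- grey_nut: bystander: dark hexagon nut 24 x 27 x 19 mm between the tray and the wooden block; leave it
- soapstone: bystander: white marking stick 12 x 85 x 9 mm left of the tray; leave it
- oil_can: bystander: green oil can, 176 mm high with its spout, at the back left; leave it. In front of it stands a fixed blue lever press, 0.46 m high, about y = 0.28: keep clear of it
Mind the look-alikes: they are no part of the job. What is shaped like the foot_1 but orange is not meant.

How it is judged:
On the way, in this order (a step that is already met when the one before it is completed fails the run):
1. the batch is opened: the batch button is pressed down (at least 4.5 mm) by the punch while every foot still stands on the bench (value of joint batch_button above 0.0045 m and contact force between punch and counter above 1 N and height (world z) of each of foot_1, foot_2, foot_3, foot_4, foot_5, foot_6 below 0.003 m), for 0.1 s.
2. all the feet stand close-packed on the tray, released ((horizontal distance between foot_1 and slot_1 below 0.004 m or horizontal distance between foot_1 and slot_2 below 0.004 m or horizontal distance between foot_1 and slot_3 below 0.004 m or horizontal distance between foot_1 and slot_4 below 0.004 m or horizontal distance between foot_1 and slot_5 below 0.004 m or horizontal distance between foot_1 and slot_6 below 0.004 m) and (angle between the y axis of foot_1 and the y axis of tray, either way round below 0.09 rad or angle between the y axis of foot_1 and the y axis of tray, either way round between 0.957 and 1.137 rad) and (horizontal distance between foot_1 and foot_2 below 0.0525 m or horizontal distance between foot_1 and foot_3 below 0.0525 m or horizontal distance between foot_1 and foot_4 below 0.0525 m or horizontal distance between foot_1 and foot_5 below 0.0525 m or horizontal distance between foot_1 and foot_6 below 0.0525 m) and angle between each of foot_1, foot_2, foot_3, foot_4, foot_5, foot_6's own z axis and vertical below 0.05 rad and height (world z) of each of foot_1, foot_2, foot_3, foot_4, foot_5, foot_6 below 0.008 m and linear speed of each of foot_1, foot_2, foot_3, foot_4, foot_5, foot_6 below 0.02 m/s and (horizontal distance between foot_2 and slot_1 below 0.004 m or horizontal distance between foot_2 and slot_2 below 0.004 m or horizontal distance between foot_2 and slot_3 below 0.004 m or horizontal distance between foot_2 and slot_4 below 0.004 m or horizontal distance between foot_2 and slot_5 below 0.004 m or horizontal distance between foot_2 and slot_6 below 0.004 m) and (angle between the y axis of foot_2 and the y axis of tray, either way round below 0.09 rad or angle between the y axis of foot_2 and the y axis of tray, either way round between 0.957 and 1.137 rad) and (horizontal distance between foot_2 and foot_1 below 0.0525 m or horizontal distance between foot_2 and foot_3 below 0.0525 m or horizontal distance between foot_2 and foot_4 below 0.0525 m or horizontal distance between foot_2 and foot_5 below 0.0525 m or horizontal distance between foot_2 and foot_6 below 0.0525 m) and (horizontal distance between foot_3 and slot_1 below 0.004 m or horizontal distance between foot_3 and slot_2 below 0.004 m or horizontal distance between foot_3 and slot_3 below 0.004 m or horizontal distance between foot_3 and slot_4 below 0.004 m or horizontal distance between foot_3 and slot_5 below 0.004 m or horizontal distance between foot_3 and slot_6 below 0.004 m) and (angle between the y axis of foot_3 and the y axis of tray, either way round below 0.09 rad or angle between the y axis of foot_3 and the y axis of tray, either way round between 0.957 and 1.137 rad) and (horizontal distance between foot_3 and foot_1 below 0.0525 m or horizontal distance between foot_3 and foot_2 below 0.0525 m or horizontal distance between foot_3 and foot_4 below 0.0525 m or horizontal distance between foot_3 and foot_5 below 0.0525 m or horizontal distance between foot_3 and foot_6 below 0.0525 m) and (horizontal distance between foot_4 and slot_1 below 0.004 m or horizontal distance between foot_4 and slot_2 below 0.004 m or horizontal distance between foot_4 and slot_3 below 0.004 m or horizontal distance between foot_4 and slot_4 below 0.004 m or horizontal distance between foot_4 and slot_5 below 0.004 m or horizontal distance between foot_4 and slot_6 below 0.004 m) and (angle between the y axis of foot_4 and the y axis of tray, either way round below 0.09 rad or angle between the y axis of foot_4 and the y axis of tray, either way round between 0.957 and 1.137 rad) and (horizontal distance between foot_4 and foot_1 below 0.0525 m or horizontal distance between foot_4 and foot_2 below 0.0525 m or horizontal distance between foot_4 and foot_3 below 0.0525 m or horizontal distance between foot_4 and foot_5 below 0.0525 m or horizontal distance between foot_4 and foot_6 below 0.0525 m) and (horizontal distance between foot_5 and slot_1 below 0.004 m or horizontal distance between foot_5 and slot_2 below 0.004 m or horizontal distance between foot_5 and slot_3 below 0.004 m or horizontal distance between foot_5 and slot_4 below 0.004 m or horizontal distance between foot_5 and slot_5 below 0.004 m or horizontal distance between foot_5 and slot_6 below 0.004 m) and (angle between the y axis of foot_5 and the y axis of tray, either way round below 0.09 rad or angle between the y axis of foot_5 and the y axis of tray, either way round between 0.957 and 1.137 rad) and (horizontal distance between foot_5 and foot_1 below 0.0525 m or horizontal distance between foot_5 and foot_2 below 0.0525 m or horizontal distance between foot_5 and foot_3 below 0.0525 m or horizontal distance between foot_5 and foot_4 below 0.0525 m or horizontal distance between foot_5 and foot_6 below 0.0525 m) and (horizontal distance between foot_6 and slot_1 below 0.004 m or horizontal distance between foot_6 and slot_2 below 0.004 m or horizontal distance between foot_6 and slot_3 below 0.004 m or horizontal distance between foot_6 and slot_4 below 0.004 m or horizontal distance between foot_6 and slot_5 below 0.004 m or horizontal distance between foot_6 and slot_6 below 0.004 m) and (angle between the y axis of foot_6 and the y axis of tray, either way round below 0.09 rad or angle between the y axis of foot_6 and the y axis of tray, either way round between 0.957 and 1.137 rad) and (horizontal distance between foot_6 and foot_1 below 0.0525 m or horizontal distance between foot_6 and foot_2 below 0.0525 m or horizontal distance between foot_6 and foot_3 below 0.0525 m or horizontal distance between foot_6 and foot_4 below 0.0525 m or horizontal distance between foot_6 and foot_5 below 0.0525 m) and horizontal distance between any of foot_1, foot_2, foot_3, foot_4, foot_5, foot_6 and slot_1 below 0.004 m and horizontal distance between any of foot_1, foot_2, foot_3, foot_4, foot_5, foot_6 and slot_2 below 0.004 m and horizontal distance between any of foot_1, foot_2, foot_3, foot_4, foot_5, foot_6 and slot_3 below 0.004 m and horizontal distance between any of foot_1, foot_2, foot_3, foot_4, foot_5, foot_6 and slot_4 below 0.004 m and (not (horizontal distance between any of foot_1, foot_2, foot_3, foot_4, foot_5, foot_6 and slot_6 below 0.004 m) or horizontal distance between any of foot_1, foot_2, foot_3, foot_4, foot_5, foot_6 and slot_5 below 0.004 m) and contact force between the fingers and foot_1 below 0.5 N and contact force between the fingers and foot_2 below 0.5 N and contact force between the fingers and foot_3 below 0.5 N and contact force between the fingers and foot_4 below 0.5 N and contact force between the fingers and foot_5 below 0.5 N and contact force between the fingers and foot_6 below 0.5 N), for 0.3 s.
3. the batch is closed: the button is pressed down again (at least 4.5 mm) by the punch with the feet packed (value of joint batch_button above 0.0045 m and contact force between punch and counter above 1 N and (horizontal distance between foot_1 and slot_1 below 0.004 m or horizontal distance between foot_1 and slot_2 below 0.004 m or horizontal distance between foot_1 and slot_3 below 0.004 m or horizontal distance between foot_1 and slot_4 below 0.004 m or horizontal distance between foot_1 and slot_5 below 0.004 m or horizontal distance between foot_1 and slot_6 below 0.004 m) and (angle between the y axis of foot_1 and the y axis of tray, either way round below 0.09 rad or angle between the y axis of foot_1 and the y axis of tray, either way round between 0.957 and 1.137 rad) and (horizontal distance between foot_1 and foot_2 below 0.0525 m or horizontal distance between foot_1 and foot_3 below 0.0525 m or horizontal distance between foot_1 and foot_4 below 0.0525 m or horizontal distance between foot_1 and foot_5 below 0.0525 m or horizontal distance between foot_1 and foot_6 below 0.0525 m) and angle between each of foot_1, foot_2, foot_3, foot_4, foot_5, foot_6's own z axis and vertical below 0.05 rad and height (world z) of each of foot_1, foot_2, foot_3, foot_4, foot_5, foot_6 below 0.008 m and linear speed of each of foot_1, foot_2, foot_3, foot_4, foot_5, foot_6 below 0.02 m/s and (horizontal distance between foot_2 and slot_1 below 0.004 m or horizontal distance between foot_2 and slot_2 below 0.004 m or horizontal distance between foot_2 and slot_3 below 0.004 m or horizontal distance between foot_2 and slot_4 below 0.004 m or horizontal distance between foot_2 and slot_5 below 0.004 m or horizontal distance between foot_2 and slot_6 below 0.004 m) and (angle between the y axis of foot_2 and the y axis of tray, either way round below 0.09 rad or angle between the y axis of foot_2 and the y axis of tray, either way round between 0.957 and 1.137 rad) and (horizontal distance between foot_2 and foot_1 below 0.0525 m or horizontal distance between foot_2 and foot_3 below 0.0525 m or horizontal distance between foot_2 and foot_4 below 0.0525 m or horizontal distance between foot_2 and foot_5 below 0.0525 m or horizontal distance between foot_2 and foot_6 below 0.0525 m) and (horizontal distance between foot_3 and slot_1 below 0.004 m or horizontal distance between foot_3 and slot_2 below 0.004 m or horizontal distance between foot_3 and slot_3 below 0.004 m or horizontal distance between foot_3 and slot_4 below 0.004 m or horizontal distance between foot_3 and slot_5 below 0.004 m or horizontal distance between foot_3 and slot_6 below 0.004 m) and (angle between the y axis of foot_3 and the y axis of tray, either way round below 0.09 rad or angle between the y axis of foot_3 and the y axis of tray, either way round between 0.957 and 1.137 rad) and (horizontal distance between foot_3 and foot_1 below 0.0525 m or horizontal distance between foot_3 and foot_2 below 0.0525 m or horizontal distance between foot_3 and foot_4 below 0.0525 m or horizontal distance between foot_3 and foot_5 below 0.0525 m or horizontal distance between foot_3 and foot_6 below 0.0525 m) and (horizontal distance between foot_4 and slot_1 below 0.004 m or horizontal distance between foot_4 and slot_2 below 0.004 m or horizontal distance between foot_4 and slot_3 below 0.004 m or horizontal distance between foot_4 and slot_4 below 0.004 m or horizontal distance between foot_4 and slot_5 below 0.004 m or horizontal distance between foot_4 and slot_6 below 0.004 m) and (angle between the y axis of foot_4 and the y axis of tray, either way round below 0.09 rad or angle between the y axis of foot_4 and the y axis of tray, either way round between 0.957 and 1.137 rad) and (horizontal distance between foot_4 and foot_1 below 0.0525 m or horizontal distance between foot_4 and foot_2 below 0.0525 m or horizontal distance between foot_4 and foot_3 below 0.0525 m or horizontal distance between foot_4 and foot_5 below 0.0525 m or horizontal distance between foot_4 and foot_6 below 0.0525 m) and (horizontal distance between foot_5 and slot_1 below 0.004 m or horizontal distance between foot_5 and slot_2 below 0.004 m or horizontal distance between foot_5 and slot_3 below 0.004 m or horizontal distance between foot_5 and slot_4 below 0.004 m or horizontal distance between foot_5 and slot_5 below 0.004 m or horizontal distance between foot_5 and slot_6 below 0.004 m) and (angle between the y axis of foot_5 and the y axis of tray, either way round below 0.09 rad or angle between the y axis of foot_5 and the y axis of tray, either way round between 0.957 and 1.137 rad) and (horizontal distance between foot_5 and foot_1 below 0.0525 m or horizontal distance between foot_5 and foot_2 below 0.0525 m or horizontal distance between foot_5 and foot_3 below 0.0525 m or horizontal distance between foot_5 and foot_4 below 0.0525 m or horizontal distance between foot_5 and foot_6 below 0.0525 m) and (horizontal distance between foot_6 and slot_1 below 0.004 m or horizontal distance between foot_6 and slot_2 below 0.004 m or horizontal distance between foot_6 and slot_3 below 0.004 m or horizontal distance between foot_6 and slot_4 below 0.004 m or horizontal distance between foot_6 and slot_5 below 0.004 m or horizontal distance between foot_6 and slot_6 below 0.004 m) and (angle between the y axis of foot_6 and the y axis of tray, either way round below 0.09 rad or angle between the y axis of foot_6 and the y axis of tray, either way round between 0.957 and 1.137 rad) and (horizontal distance between foot_6 and foot_1 below 0.0525 m or horizontal distance between foot_6 and foot_2 below 0.0525 m or horizontal distance between foot_6 and foot_3 below 0.0525 m or horizontal distance between foot_6 and foot_4 below 0.0525 m or horizontal distance between foot_6 and foot_5 below 0.0525 m) and horizontal distance between any of foot_1, foot_2, foot_3, foot_4, foot_5, foot_6 and slot_1 below 0.004 m and horizontal distance between any of foot_1, foot_2, foot_3, foot_4, foot_5, foot_6 and slot_2 below 0.004 m and horizontal distance between any of foot_1, foot_2, foot_3, foot_4, foot_5, foot_6 and slot_3 below 0.004 m and horizontal distance between any of foot_1, foot_2, foot_3, foot_4, foot_5, foot_6 and slot_4 below 0.004 m and (not (horizontal distance between any of foot_1, foot_2, foot_3, foot_4, foot_5, foot_6 and slot_6 below 0.004 m) or horizontal distance between any of foot_1, foot_2, foot_3, foot_4, foot_5, foot_6 and slot_5 below 0.004 m)), for 0.1 s.
At the end, for the whole second after the job is handed in: every foot rests upright on the tray within 4 mm of a packed position, flats aligned within 0.09 rad, a neighbour within 52.5 mm; positions 1-4 are filled, 6 only if 5 is; punch upright in its block (tilt under 0.15 rad, point within 8 mm of the hole axis, under 16 mm up); button released ((horizontal distance between foot_1 and slot_1 below 0.004 m or horizontal distance between foot_1 and slot_2 below 0.004 m or horizontal distance between foot_1 and slot_3 below 0.004 m or horizontal distance between foot_1 and slot_4 below 0.004 m or horizontal distance between foot_1 and slot_5 below 0.004 m or horizontal distance between foot_1 and slot_6 below 0.004 m) and (angle between the y axis of foot_1 and the y axis of tray, either way round below 0.09 rad or angle between the y axis of foot_1 and the y axis of tray, either way round between 0.957 and 1.137 rad) and (horizontal distance between foot_1 and foot_2 below 0.0525 m or horizontal distance between foot_1 and foot_3 below 0.0525 m or horizontal distance between foot_1 and foot_4 below 0.0525 m or horizontal distance between foot_1 and foot_5 below 0.0525 m or horizontal distance between foot_1 and foot_6 below 0.0525 m) and angle between each of foot_1, foot_2, foot_3, foot_4, foot_5, foot_6's own z axis and vertical below 0.05 rad and height (world z) of each of foot_1, foot_2, foot_3, foot_4, foot_5, foot_6 below 0.008 m and linear speed of each of foot_1, foot_2, foot_3, foot_4, foot_5, foot_6, punch below 0.02 m/s and (horizontal distance between foot_2 and slot_1 below 0.004 m or horizontal distance between foot_2 and slot_2 below 0.004 m or horizontal distance between foot_2 and slot_3 below 0.004 m or horizontal distance between foot_2 and slot_4 below 0.004 m or horizontal distance between foot_2 and slot_5 below 0.004 m or horizontal distance between foot_2 and slot_6 below 0.004 m) and (angle between the y axis of foot_2 and the y axis of tray, either way round below 0.09 rad or angle between the y axis of foot_2 and the y axis of tray, either way round between 0.957 and 1.137 rad) and (horizontal distance between foot_2 and foot_1 below 0.0525 m or horizontal distance between foot_2 and foot_3 below 0.0525 m or horizontal distance between foot_2 and foot_4 below 0.0525 m or horizontal distance between foot_2 and foot_5 below 0.0525 m or horizontal distance between foot_2 and foot_6 below 0.0525 m) and (horizontal distance between foot_3 and slot_1 below 0.004 m or horizontal distance between foot_3 and slot_2 below 0.004 m or horizontal distance between foot_3 and slot_3 below 0.004 m or horizontal distance between foot_3 and slot_4 below 0.004 m or horizontal distance between foot_3 and slot_5 below 0.004 m or horizontal distance between foot_3 and slot_6 below 0.004 m) and (angle between the y axis of foot_3 and the y axis of tray, either way round below 0.09 rad or angle between the y axis of foot_3 and the y axis of tray, either way round between 0.957 and 1.137 rad) and (horizontal distance between foot_3 and foot_1 below 0.0525 m or horizontal distance between foot_3 and foot_2 below 0.0525 m or horizontal distance between foot_3 and foot_4 below 0.0525 m or horizontal distance between foot_3 and foot_5 below 0.0525 m or horizontal distance between foot_3 and foot_6 below 0.0525 m) and (horizontal distance between foot_4 and slot_1 below 0.004 m or horizontal distance between foot_4 and slot_2 below 0.004 m or horizontal distance between foot_4 and slot_3 below 0.004 m or horizontal distance between foot_4 and slot_4 below 0.004 m or horizontal distance between foot_4 and slot_5 below 0.004 m or horizontal distance between foot_4 and slot_6 below 0.004 m) and (angle between the y axis of foot_4 and the y axis of tray, either way round below 0.09 rad or angle between the y axis of foot_4 and the y axis of tray, either way round between 0.957 and 1.137 rad) and (horizontal distance between foot_4 and foot_1 below 0.0525 m or horizontal distance between foot_4 and foot_2 below 0.0525 m or horizontal distance between foot_4 and foot_3 below 0.0525 m or horizontal distance between foot_4 and foot_5 below 0.0525 m or horizontal distance between foot_4 and foot_6 below 0.0525 m) and (horizontal distance between foot_5 and slot_1 below 0.004 m or horizontal distance between foot_5 and slot_2 below 0.004 m or horizontal distance between foot_5 and slot_3 below 0.004 m or horizontal distance between foot_5 and slot_4 below 0.004 m or horizontal distance between foot_5 and slot_5 below 0.004 m or horizontal distance between foot_5 and slot_6 below 0.004 m) and (angle between the y axis of foot_5 and the y axis of tray, either way round below 0.09 rad or angle between the y axis of foot_5 and the y axis of tray, either way round between 0.957 and 1.137 rad) and (horizontal distance between foot_5 and foot_1 below 0.0525 m or horizontal distance between foot_5 and foot_2 below 0.0525 m or horizontal distance between foot_5 and foot_3 below 0.0525 m or horizontal distance between foot_5 and foot_4 below 0.0525 m or horizontal distance between foot_5 and foot_6 below 0.0525 m) and (horizontal distance between foot_6 and slot_1 below 0.004 m or horizontal distance between foot_6 and slot_2 below 0.004 m or horizontal distance between foot_6 and slot_3 below 0.004 m or horizontal distance between foot_6 and slot_4 below 0.004 m or horizontal distance between foot_6 and slot_5 below 0.004 m or horizontal distance between foot_6 and slot_6 below 0.004 m) and (angle between the y axis of foot_6 and the y axis of tray, either way round below 0.09 rad or angle between the y axis of foot_6 and the y axis of tray, either way round between 0.957 and 1.137 rad) and (horizontal distance between foot_6 and foot_1 below 0.0525 m or horizontal distance between foot_6 and foot_2 below 0.0525 m or horizontal distance between foot_6 and foot_3 below 0.0525 m or horizontal distance between foot_6 and foot_4 below 0.0525 m or horizontal distance between foot_6 and foot_5 below 0.0525 m) and horizontal distance between any of foot_1, foot_2, foot_3, foot_4, foot_5, foot_6 and slot_1 below 0.004 m and horizontal distance between any of foot_1, foot_2, foot_3, foot_4, foot_5, foot_6 and slot_2 below 0.004 m and horizontal distance between any of foot_1, foot_2, foot_3, foot_4, foot_5, foot_6 and slot_3 below 0.004 m and horizontal distance between any of foot_1, foot_2, foot_3, foot_4, foot_5, foot_6 and slot_4 below 0.004 m and (not (horizontal distance between any of foot_1, foot_2, foot_3, foot_4, foot_5, foot_6 and slot_6 below 0.004 m) or horizontal distance between any of foot_1, foot_2, foot_3, foot_4, foot_5, foot_6 and slot_5 below 0.004 m) and horizontal distance between punch_tip and holder_hole below 0.008 m and height (world z) of punch_tip below 0.016 m and angle between punch's own y axis and vertical below 0.15 rad and value of joint batch_button below 0.002 m); the robot touches nothing.
It fails at once if a bystander (nut, marking stick or oil can) is moved more than 30 mm (distance of any of rusty_nut, grey_nut, soapstone, oil_can from where it was at the start of the episode above 0.03 m).
Of foot_1, foot_2, foot_3, foot_4, foot_5, foot_6 only 4 to 6 are there at a start; the rules pass over those that are not, and their reading is None.
At some moment in a run one of foot_1, foot_2, foot_3, foot_4, foot_5, foot_6 may be knocked a few centimetres aside while the robot is not near it.
It also fails if it takes over 210 s, if anything falls off the work surface, if the arm or the gripper's body presses on something with over 40 N, if the wrist force passes 120 N, or if a joint passes its speed limit or range.

## Working session

There is one attempt and no reset: what is moved stays moved. The work goes in short steps, Python scripts to look and compute and a shell command to move; the robot and the scene stay as the last step left them, time stands still between calls to the robot, and variables do not carry over. Pictures are saved under pics/ and viewed, and the job is handed in when it is done.

I'll start by reading the state and looking at both cameras.

```bash
mkdir -p pics; ls; python3 - <<'E'
from workcell import *
import cv2
o=get_obs()
for k,v in o.items(): print(k,v)
for n in("top","side"):
    print(n,camera_model(n))
    p,d=camera(n)
    cv2.imwrite(f"pics/{n}_0.png",p[:,:,::-1])
    import numpy as np; np.savez(f"{n}_0.npz",p=p,d=d)
E
```

```text
pics
clock 0.0
joint_pos [-1.25865357  0.33287303 -0.06469448  1.46096341  0.02159777  1.34988951
 -0.08850816]
joint_velocities [-6.25996663e-04 -1.76173290e-05 -7.10902327e-04 -1.89491041e-04
 -3.34589443e-04 -1.85110911e-04 -2.20850420e-03]
tau [-5.70158663e-04 -6.25443506e+01  4.86411550e-02 -3.91596544e+01
  1.60959258e-02  1.01380987e-02  9.36654658e-06]
position [0.20524083 0.59004551 0.30310457]
ee_rot [ 1.66587256e-01  9.86026455e-01 -7.13714444e-04 -8.66700164e-05]
ft_force [0.84507942 0.60246269 0.20506254]
torque [-0.01258937  0.0873328  -0.00642286]
grip_width 1.0013547537202474
top {'fx': 465.67760474460505, 'fy': 465.67760474460505, 'cx': 315.69080285161135, 'cy': 244.05863464496383, 'position': array([0.28899288, 0.05479548, 1.19884665]), 'rotation': array([-0.07423604,  0.08218084,  0.72910116, -0.67538642])}
side {'fx': 503.4052758790379, 'fy': 503.4052758790379, 'cx': 329.1788269904167, 'cy': 236.4563900953948, 'position': array([ 0.75652373, -0.64825121,  0.80024634]), 'rotation': array([0.37603844, 0.05650175, 0.12115944, 0.9169095 ])}
```

View pics/top_0.png

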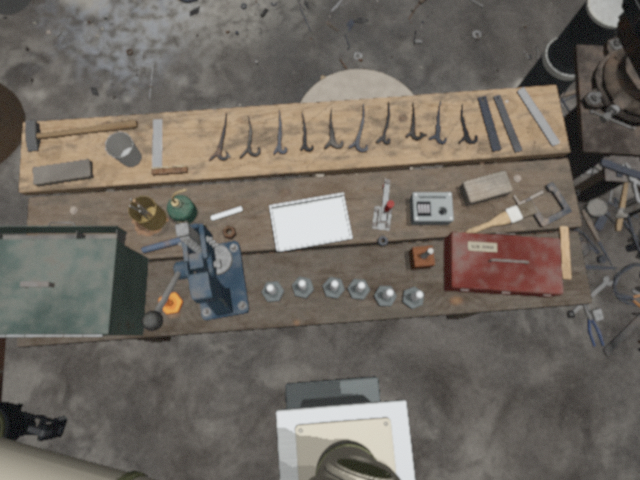

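View pics/side_0.png

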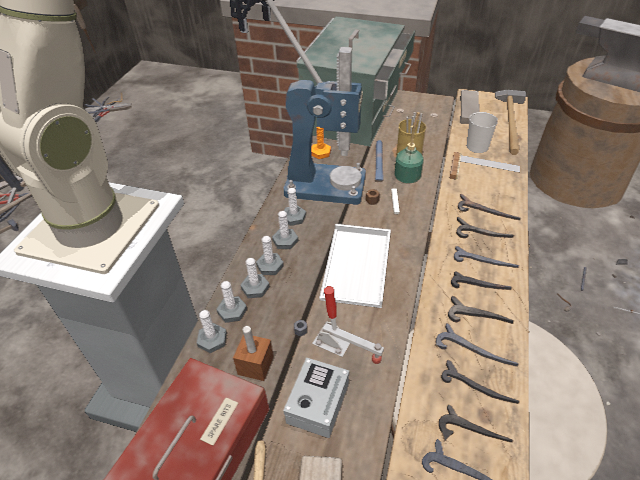

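```bash
cat > h.py <<'E'
import numpy as np, cv2
from scipy.spatial.transform import Rotation as R
from workcell import *
def cam(n):
    m=camera_model(n); return m,R.from_quat(m['rotation']).as_matrix(),np.array(m['position'])
def ray(n,uv):
    m,r,p=cam(n); uv=np.atleast_2d(np.asarray(uv,float))
    d=np.c_[(uv[:,0]-m['cx'])/m['fx'],-(uv[:,1]-m['cy'])/m['fy'],-np.ones(len(uv))]
    return p,d@r.T
def plane(n,uv,z):
    p,d=ray(n,uv); return p+d*((z-p[2])/d[:,2])[:,None]
def proj(n,X):
    m,r,p=cam(n); c=(np.atleast_2d(X)-p)@r
    return np.c_[m['cx']+m['fx']*c[:,0]/-c[:,2], m['cy']-m['fy']*c[:,1]/-c[:,2]]
def cloud(n,d):
    m,r,p=cam(n); v,u=np.mgrid[0:480,0:640]
    c=np.stack([(u-m['cx'])/m['fx']*d,-(v-m['cy'])/m['fy']*d,-d],-1)
    return c@r.T+p
def snap(n,tag):
    p,d=camera(n); cv2.imwrite(f"pics/{n}_{tag}.png",p[:,:,::-1]); np.savez(f"{n}_{tag}.npz",p=p,d=d); return p,d
def load(n,tag):
    f=np.load(f"{n}_{tag}.npz"); return f['p'],f['d']
def tcp():
    o=get_obs(); r=R.from_quat(o['ee_rot']).as_matrix(); return np.array(o['position']),r,o
E
python3 - <<'E'
from h import *
for n in("top","side"):
    p,d=load(n,"0"); c=cloud(n,d)
    print(n,(d==0).mean())
    pts=dict(top=[(300,265),(250,200),(400,230),(310,220),(432,195),(422,250),(210,250),(273,289),(414,296)],side=[(300,270),(400,210),(360,260),(320,375),(252,350),(345,180),(310,330)])[n]
    for u,v in pts: print((u,v),c[v,u].round(4))
    cv2.imwrite(f"pics/{n}_crop.png",cv2.resize(p[170:330,230:470] if n=="top" else p[170:440,150:450],None,fx=3.2 if n=="top" else 2.2,fy=3.2 if n=="top" else 2.2,interpolation=cv2.INTER_CUBIC)[:,:,::-1])
E
```

```text
top 0.004052734375
(300, 265) [5.056e-01 7.590e-02 2.000e-04]
(250, 200) [6.933e-01 1.980e-01 1.000e-04]
(400, 230) [ 0.5794 -0.1955  0.0007]
(310, 220) [0.6224 0.041  0.0103]
(432, 195) [ 0.6543 -0.2789  0.05  ]
(422, 250) [ 0.5102 -0.2329  0.0566]
(210, 250) [0.5116 0.261  0.2269]
(273, 289) [0.4368 0.143  0.0858]
(414, 296) [ 0.396  -0.1961  0.0681]
side 0.003828125
(300, 270) [0.5044 0.0011 0.0006]
(400, 210) [0.6755 0.2381 0.001 ]
(360, 260) [0.62   0.0593 0.0021]
(320, 375) [ 0.6221 -0.2507  0.0542]
(252, 350) [ 0.4999 -0.2403  0.0632]
(345, 180) [0.5357 0.2627 0.0437]
(310, 330) [ 0.5687 -0.1381  0.0028]
```

View pics/top_crop.png

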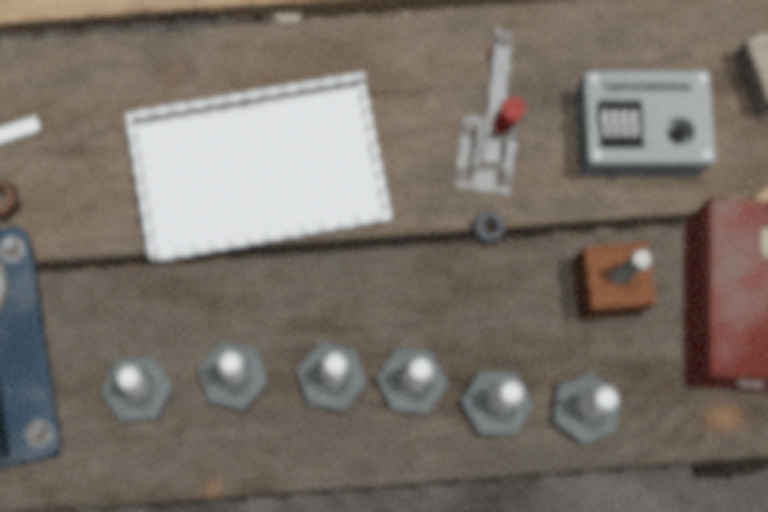

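View pics/side_crop.png

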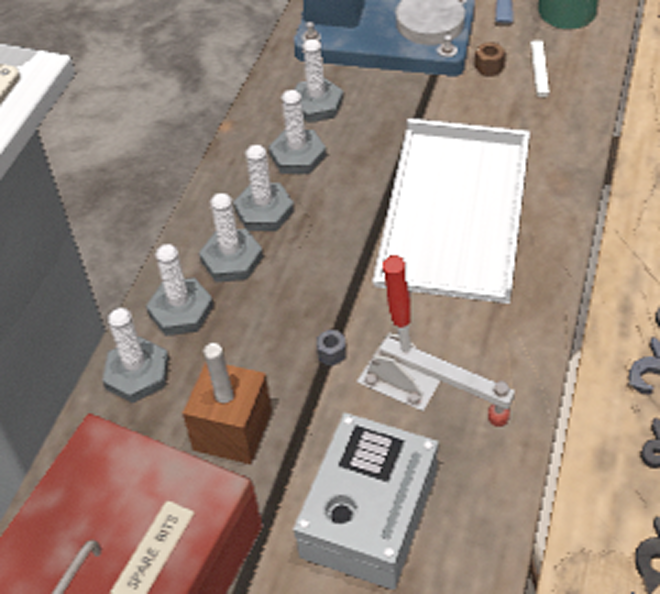

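```bash
cat > feet.py <<'E'
from h import *
def feet(n,tag,zlo=0.010,zhi=0.020,zt=0.016,xr=(0.33,0.52),yr=(-0.27,0.2),zoff=0.0):
    p,d=load(n,tag); c=cloud(n,d); z=c[...,2]
    m=((z>zlo+zoff)&(z<0.10)&(c[...,0]>xr[0])&(c[...,0]<xr[1])&(c[...,1]>yr[0])&(c[...,1]<yr[1])&(d>0)).astype(np.uint8)
    k,lab=cv2.connectedComponents(m)
    out=[]
    for i in range(1,k):
        mm=lab==i
        if mm.sum()<80: continue
        hx=(mm&(z<zhi+zoff)).astype(np.uint8)
        if hx.sum()<40: continue
        v,u=np.nonzero(hx)
        P=plane(n,np.c_[u,v],zt)[:,:2]
        st=mm&(z>0.03)
        top=mm&(z>0.082)
        # upsampled contour
        y0,y1,x0,x1=v.min()-4,v.max()+5,u.min()-4,u.max()+5
        H=cv2.convexHull(P.astype(np.float32)*1000)[:,0].astype(float)
        (cx,cy),(w,h),a=cv2.minAreaRect((P*1000).astype(np.float32))
        # flat normal direction = dir of shorter side
        a_n=a if w<h else a+90
        E=np.roll(H,-1,0)-H; L=np.hypot(*E.T); th=np.arctan2(E[:,1],E[:,0])
        ph=np.degrees(np.angle((L**2*np.exp(6j*th)).sum()))/6
        stc=c[st][:,:2].mean(0) if st.sum() else None
        tpc=c[top].mean(0) if top.sum()>0 else None
        out.append((cx/1000,cy/1000,w,h,a_n%60,(ph+90)%60,stc,tpc))
    return sorted(out,key=lambda t:t[1])
if __name__=="__main__":
    for n in("top","side"):
        print(n)
        for t in feet(n,"0"):
            print("c %.4f %.4f size %.1f %.1f  normal mod60: rect %.1f hull %.1f"%t[:6],"stud",None if t[6] is None else t[6].round(4),"top",None if t[7] is None else t[7].round(4))
E
python3 feet.py
```

```text
top
c 0.3969 -0.2041 size 55.1 50.7  normal mod60: rect 16.1 hull 15.6 stud [ 0.3958 -0.2016] top [ 0.3969 -0.2042  0.0862]
c 0.4064 -0.1334 size 49.9 54.4  normal mod60: rect 53.5 hull 52.3 stud [ 0.4057 -0.1313] top [ 0.4068 -0.1333  0.0863]
c 0.4291 -0.0685 size 53.9 50.2  normal mod60: rect 48.4 hull 49.3 stud [ 0.4277 -0.0664] top [ 0.429  -0.0681  0.0864]
c 0.4378 -0.0054 size 54.9 50.3  normal mod60: rect 44.2 hull 43.7 stud [ 0.4359 -0.0033] top [ 0.4381 -0.0042  0.0863]
c 0.4450 0.0739 size 49.0 54.1  normal mod60: rect 40.7 hull 42.4 stud [0.4431 0.0738] top [0.4448 0.0744 0.0861]
c 0.4400 0.1514 size 55.9 48.5  normal mod60: rect 55.6 hull 57.9 stud [0.4384 0.1498] top [0.4402 0.1506 0.0859]
side
c 0.4955 -0.2588 size 50.0 6.1  normal mod60: rect 30.7 hull 31.2 stud [ 0.4973 -0.2417] top [ 0.4991 -0.2396  0.0909]
c 0.3998 -0.2064 size 50.8 58.4  normal mod60: rect 23.6 hull 16.1 stud [ 0.4019 -0.2081] top [ 0.3998 -0.2057  0.0849]
c 0.4097 -0.1357 size 51.0 57.0  normal mod60: rect 55.8 hull 54.7 stud [ 0.4115 -0.1381] top [ 0.4097 -0.1354  0.0853]
c 0.4369 -0.0390 size 123.2 54.4  normal mod60: rect 50.9 hull 51.2 stud [ 0.4378 -0.042 ] top [ 0.4363 -0.0391  0.0848]
c 0.4468 0.1101 size 56.2 136.6  normal mod60: rect 1.4 hull 2.5 stud [0.4463 0.1068] top [0.4454 0.1093 0.0848]
```

```bash
python3 - <<'E'
from h import *
C=[(0.3984,-0.205),(0.408,-0.1345),(0.4305,-0.069),(0.439,-0.005),(0.4462,0.0735),(0.441,0.150)]
off=dict(top=(-.0013,.0006),side=(.0015,-.0008))
for n in("top","side"):
    p,d=load(n,"0"); c=cloud(n,d); z=c[...,2]
    print(n)
    for (x,y) in C:
        rr=np.hypot(c[...,0]-x-off[n][0],c[...,1]-y-off[n][1])
        m=(rr<0.033)&(z>0.009)&(z<0.021)&(d>0)
        v,u=np.nonzero(m); P=plane(n,np.c_[u,v],0.016)[:,:2]*1000
        (cx,cy),(w,h),a=cv2.minAreaRect(P.astype(np.float32)); an=a if w<h else a+90
        H=cv2.convexHull(P.astype(np.float32))[:,0].astype(float)
        E=np.roll(H,-1,0)-H; L=np.hypot(*E.T); th=np.arctan2(E[:,1],E[:,0])
        ph=np.degrees(np.angle((L**2*np.exp(6j*th)).sum()))/6
        # radius harmonic
        q=H-[cx,cy]; 
        aa=np.radians(np.arange(0,360,2)); sup=np.array([ (q@[np.cos(t),np.sin(t)]).max() for t in aa]) # support fn max at corners
        sp=np.degrees(np.angle((sup*np.exp(6j*aa)).sum()))/6
        print("c %.4f %.4f  %.1fx%.1f rect %.1f hull %.1f supp(normal) %.1f"%(cx/1e3,cy/1e3,w,h,an%60,(ph+90)%60,(sp+30)%60))
# tray
for n in("top","side"):
    p,d=load(n,"0"); c=cloud(n,d); z=c[...,2]
    hsv=cv2.cvtColor(p,cv2.COLOR_RGB2HSV)
    m=((hsv[...,2]>170)&(hsv[...,1]<40)&(c[...,0]>0.5)&(c[...,0]<0.75)&(c[...,1]>-0.1)&(c[...,1]<0.18)).astype(np.uint8)
    k,lab,st,_=cv2.connectedComponentsWithStats(m); i=1+st[1:,4].argmax(); mm=lab==i
    print(n,"tray px",mm.sum(),"z hist",np.histogram(z[mm],bins=[-.01,0,.003,.007,.012,.018,.025,.03])[0])
    cnt=max(cv2.findContours(mm.astype(np.uint8),0,1)[0],key=cv2.contourArea)
    ap=cv2.approxPolyDP(cnt,8,True)[:,0]; print(ap.tolist())
    for q in ap: print(q, "z22",plane(n,q,0.022)[0].round(4),"z10",plane(n,q,0.010)[0].round(4), "z5",plane(n,q,0.005)[0].round(4))
E
```

```text
top
c 0.3973 -0.2037  51.1x54.6 rect 16.2 hull 16.4 supp(normal) 16.0
c 0.4067 -0.1340  55.7x49.8 rect 47.5 hull 56.0 supp(normal) 56.0
c 0.4291 -0.0685  53.9x50.2 rect 48.4 hull 49.9 supp(normal) 50.6
c 0.4378 -0.0054  54.9x50.3 rect 44.2 hull 43.8 supp(normal) 44.0
c 0.4450 0.0739  49.0x54.1 rect 40.7 hull 42.7 supp(normal) 42.4
c 0.4398 0.1509  50.5x54.3 rect 0.3 hull 1.2 supp(normal) 60.0
side
c 0.4004 -0.2061  51.1x58.5 rect 16.1 hull 16.6 supp(normal) 17.8
c 0.4106 -0.1363  55.6x54.0 rect 54.9 hull 54.8 supp(normal) 55.0
c 0.4337 -0.0716  55.9x55.3 rect 52.3 hull 50.8 supp(normal) 49.6
c 0.4418 -0.0077  50.6x58.4 rect 44.1 hull 45.0 supp(normal) 44.9
c 0.4480 0.0686  55.6x55.3 rect 44.6 hull 43.4 supp(normal) 42.6
c 0.4473 0.1498  45.4x56.6 rect 32.4 hull 48.0 supp(normal) 59.7
top tray px 3468 z hist [  31  172 1442 1480  140  139   62]
[[343, 193], [270, 205], [276, 248], [351, 238], [343, 196], [271, 207]]
[343 193] z22 [ 0.6867 -0.0518  0.022 ] z10 [ 0.6907 -0.0529  0.01  ] z5 [ 0.6924 -0.0534  0.005 ]
[270 205] z22 [0.6681 0.1434 0.022 ] z10 [0.672  0.1443 0.01  ] z5 [0.67
[... 610 characters left out ...]
 0.01  ] z5 [0.5409 0.1498 0.005 ]
[388 231] z22 [0.6637 0.1406 0.022 ] z10 [0.6623 0.1528 0.01  ] z5 [0.6617 0.1579 0.005 ]
[334 229] z22 [0.5475 0.1168 0.022 ] z10 [0.5443 0.1286 0.01  ] z5 [0.5429 0.1335 0.005 ]
[319 298] z22 [ 0.5687 -0.0753  0.022 ] z10 [ 0.5658 -0.0664  0.01  ] z5 [ 0.5646 -0.0627  0.005 ]
[331 285] z22 [ 0.5827 -0.0381  0.022 ] z10 [ 0.58   -0.0286  0.01  ] z5 [ 0.5789 -0.0247  0.005 ]
[338 302] z22 [ 0.6068 -0.0752  0.022 ] z10 [ 0.6045 -0.0664  0.01  ] z5 [ 0.6035 -0.0627  0.005 ]
[381 307] z22 [ 0.689  -0.0657  0.022 ] z10 [ 0.688  -0.0568  0.01  ] z5 [ 0.6876 -0.053   0.005 ]
[390 229] z22 [0.6668 0.1479 0.022 ] z10 [0.6654 0.1602 0.01  ] z5 [0.6649 0.1653 0.005 ]
```

```bash
python3 - <<'E'
from h import *
for n in("top","side"):
    p,d=load(n,"0"); c=cloud(n,d); z=c[...,2]
    th=np.radians(5.4); ex=np.array([np.cos(th),np.sin(th)]); ey=np.array([-np.sin(th),np.cos(th)])
    q=c[...,:2]-[0.62,0.04]; a=q@ex; b=q@ey
    for nm,m in (("long",(z>0.019)&(z<0.03)&(a>0.045)&(a<.075)&(np.abs(b)<0.09)),("short",(z>0.019)&(z<0.03)&(b>.085)&(b<.12)&(np.abs(a)<0.05))):
        P=c[m][:,:2]
        vx,vy,x0,y0=cv2.fitLine(P.astype(np.float32),cv2.DIST_HUBER,0,.001,.001)[:,0]
        print(n,nm,m.sum(),"dir deg",np.degrees(np.arctan2(vy,vx))%180,"pt",x0.round(4),y0.round(4),"z",z[m].mean().round(4), "spread a",np.percentile(a[m],[2,98]).round(4),"b",np.percentile(b[m],[2,98]).round(4))
    # floor
    m=(z>0.0)&(z<.008)&(abs(a)<.05)&(abs(b)<.08); print("floor z",z[m].mean())
    m=(abs(z)<.008)&(a<-.08)&(a>-.1)&(abs(b)<.1); print("bench z",np.median(z[m]))
    # outline edges: whiteness profile
    # holder & counter
    for nm,xr,yr,zr in (("holder top",(0.46,0.57),(-.28,-.18),(.050,.062)),("punch head",(0.46,.57),(-.28,-.18),(.112,.13)),("counter top",(.55,.72),(-.36,-.18),(.045,.056)),("clamp",(.5,.72),(-.2,-.08),(.03,.2)),("grey nut",(.5,.62),(-.19,-.08),(.012,.03)),("press",(.35,.65),(.15,.4),(.35,.6)),("press low",(.3,.65),(.1,.4),(.02,.35)),("oilcan",(.55,.75),(.2,.42),(.1,.25)),("tin",(.35,.6),(-.5,-.25),(.08,.13))):
        m=(c[...,0]>xr[0])&(c[...,0]<xr[1])&(c[...,1]>yr[0])&(c[...,1]<yr[1])&(z>zr[0])&(z<zr[1])&(d>0)
        if m.sum()==0: print(nm,"none"); continue
        P=c[m]; r=cv2.minAreaRect((P[:,:2]*1000).astype(np.float32))
        print(nm,m.sum(),"rect",np.round(r[0],1),np.round(r[1],1),round(r[2],1),"mean",P.mean(0).round(4),"xr",P[:,0].min().round(3),P[:,0].max().round(3),"yr",P[:,1].min().round(3),P[:,1].max().round(3))
E
```

```text
top long 148 dir deg 95.86039 pt 0.6738 0.0435 z 0.0237 spread a [0.0507 0.0575] b [-0.0861  0.0855]
top short 69 dir deg 5.351641 pt 0.6117 0.1385 z 0.0237 spread a [-0.0474  0.0484] b [0.0964 0.1013]
floor z 0.005641176704040617
bench z 0.0015894531923060784
holder top 337 rect [ 494.5 -233.4] [50.4 51.1] 0.0 mean [ 0.4932 -0.2307  0.0575] xr 0.469 0.52 yr -0.259 -0.208
punch head 31 rect [ 493.8 -235. ] [11.2 11.9] 87.5 mean [ 0.4935 -0.2346  0.1181] xr 0.488 0.5 yr -0.241 -0.229
counter top 1009 rect [ 622.1 -274.8] [101.3  77.2] 85.8 mean [ 0.6223 -0.2744  0.052 ] xr 0.58 0.664 yr -0.327 -0.223
clamp 354 rect [ 650.7 -158.2] [ 28.5 119. ] 77.1 mean [ 0.6346 -0.1523  0.0653] xr 0.59 0.71 yr -0.175 -0.132
grey nut 94 rect [ 578.4 -146.6] [82.1 40. ] 6.3 mean [ 0.5666 -0.143   0.0194] xr 0.536 0.619 yr -0.165 -0.124
press 513 rect [444.9 299. ] [ 31.9 191.2] 82.8 mean [0.4193 0.3023 0.4031] xr 0.35 0.539 yr 0.274 0.326
press low 5304 rect [514.8 260.6] [275.8 269. ] 89.7 mean [0.4784 0.2685 0.1543] xr 0.381 0.65 yr 0.123 0.399
oilcan 86 rect [617.1 310.6] [161.1  42.4] 36.8 mean [0
[... 729 characters left out ...]
74  0.0508] xr 0.583 0.665 yr -0.328 -0.223
clamp 1032 rect [ 652.8 -158.3] [ 28.7 119. ] 76.8 mean [ 0.6388 -0.1574  0.0668] xr 0.593 0.712 yr -0.176 -0.131
grey nut 209 rect [ 577.5 -155.5] [25.3 82.8] 65.1 mean [ 0.5728 -0.1506  0.019 ] xr 0.539 0.619 yr -0.165 -0.13
press 356 rect [447.3 300. ] [ 30.1 188.8] 80.6 mean [0.4188 0.3044 0.381 ] xr 0.352 0.54 yr 0.272 0.322
press low 8011 rect [521.7 262.7] [265.4 264.1] 87.3 mean [0.4887 0.2632 0.158 ] xr 0.389 0.65 yr 0.128 0.4
oilcan 285 rect [612.8 317.3] [162.8  45.4] 29.9 mean [0.5759 0.2858 0.2026] xr 0.55 0.675 yr 0.26 0.373
tin 4341 rect [ 466.1 -399. ] [205.1 136.5] 82.1 mean [ 0.4662 -0.3933  0.0822] xr 0.386 0.545 yr -0.492 -0.291
```

```bash
python3 -m crank '0 0 -1 0 0 0 85; 0 0 -1 0 0 0 85; 0 0 -1 0 0 0 85; 0 0 -1 0 0 0 85; 0 0 -1 0 0 0 85; 0 0 -1 0 0 0 85; 0 0 -1 0 0 0 85; 0 0 -1 0 0 0 85; 0 -0.8 -0.5 0 0 0 85; 0 -0.8 0 0 0 0 85'
```

```text
clock: 1.1
position: [0.1879, 0.5317, 0.6249]
ee_rot: [0.169, 0.986, -0.01, -0.003]
ft_force: [-0.6, -0.3, 1.4]
grip_width: 0.998
```

```bash
python3 -m crank '-1 0 0 0 0 0.5 85; -1 0 0 0 0 0.5 85; -1 0 0 0 0 0.5 85; -1 0 0 0 0 0.5 85; -1 0 0 0 0 0.5 85; -1 0 0 0 0 0.5 85; -1 0 0 0 0 0.5 85; -1 0 0 0 0 0.5 85; -1 0 0 0 0 0.5 85; -1 0 0 0 0 0.5 85'; cat > st.py <<'E'
from h import *
import sys
p,r,o=tcp()
psi=np.degrees(np.arctan2(r[1,1],r[0,1]))
print("clk %.2f tcp"%o['clock'],p.round(4),"tooly yaw %.2f"%psi,"tilt(z) ",r[:2,2].round(4),"tips z %.4f"%(p[2]-.073),"grip mm %.1f"%(o['grip_width']*85.4),"F",np.round(o['ft_force'],1),"q",np.round(o['joint_pos'],2))
# optional target: x y z [yaw]
if len(sys.argv)>3:
    t=np.array(list(map(float,sys.argv[1:4]))); dlt=r.T@(t-p)
    print("units xyz",(dlt/0.04).round(2), end=" ")
    if len(sys.argv)>4:
        y=np.radians(float(sys.argv[4])); Rt=np.array([[-np.sin(y),np.cos(y),0],[np.cos(y),np.sin(y),0],[0,0,-1]])
    else:
        y=np.radians(psi); Rt=np.array([[-np.sin(y),np.cos(y),0],[np.cos(y),np.sin(y),0],[0,0,-1]])
    rv=R.from_matrix(r.T@Rt).as_rotvec(); print("turn units",(np.degrees(rv)/8).round(2))
E
python3 st.py
```

```text
clock: 2.1
position: [0.5036, 0.2853, 0.6221]
ee_rot: [0.501, 0.865, -0.015, -0.001]
ft_force: [0.8, -0.6, -0.1]
grip_width: 0.994
clk 2.10 tcp [0.5036 0.2853 0.6221] tooly yaw 29.80 tilt(z)  [-0.0175 -0.0246] tips z 0.5491 grip mm 84.8 F [ 0.8 -0.6 -0.1] q [-0.87  0.33  0.46  0.83 -0.14  2.03  0.02]
```

```bash
python3 -m crank '-0.9 -0.5 0 0 0 0.3 85; -0.9 -0.45 0 0 0 0.3 85; -0.9 -0.4 0 0 0 0.3 85; -0.95 -0.35 0 0 0 0.3 85; -0.9 -0.3 0.3 0 0 0.3 85; -0.9 -0.25 0.6 0 0 0.3 85; -0.9 -0.2 0.8 0 0 0.3 85; -0.9 -0.15 0.8 0 0 0.3 85; -0.9 -0.12 0.8 0 0 0.3 85; -0.9 -0.1 0.8 0 0 0.3 85'; python3 st.py 0.495 -0.236 0.30 5.6
```

```text
clock: 3.1
position: [0.5106, -0.1172, 0.462]
ee_rot: [0.678, 0.735, -0.016, 0.003]
ft_force: [1.1, 0.8, -0.7]
grip_width: 0.997
clk 3.10 tcp [ 0.5106 -0.1172  0.462 ] tooly yaw 4.56 tilt(z)  [-0.0173 -0.0269] tips z 0.3890 grip mm 85.2 F [ 1.1  0.8 -0.7] q [-0.54  0.07  0.71  1.47 -0.01  1.64  0.25]
units xyz [-2.82 -0.55  4.14] turn units [-0.14  0.18 -0.13]
```

```bash
python3 -m crank '-0.7 -0.1 0.7 -0.14 0.18 -0.13 85; -0.7 -0.1 0.7 0 0 0 85; -0.7 -0.1 0.7 0 0 0 85; -0.4 -0.1 0.7 0 0 0 85; -0.1 -0.1 0.7 0 0 0 85; 0 0 0.6 0 0 0 85; 0 0 0.4 0 0 0 85; 0 0 0 0 0 0 50; 0 0 0 0 0 0 50; 0 0 0 0 0 0 50'; python3 st.py 0.495 -0.236 0.25 5.6; python3 -c "
from h import *
snap('side','1');snap('top','1')"
```

```text
clock: 4.1
position: [0.4926, -0.2337, 0.2709]
ee_rot: [0.676, 0.737, -0.002, -0.003]
ft_force: [-0.3, -0.2, 0.9]
grip_width: 0.587
clk 4.10 tcp [ 0.4926 -0.2337  0.2709] tooly yaw 4.92 tilt(z)  [-0.0074  0.0015] tips z 0.1979 grip mm 50.1 F [-0.3 -0.2  0.9] q [-0.34  0.22  0.8   1.75 -0.16  1.25  0.59]
units xyz [-0.06  0.06  0.52] turn units [-0.05 -0.02 -0.09]
```

View pics/side_1.png

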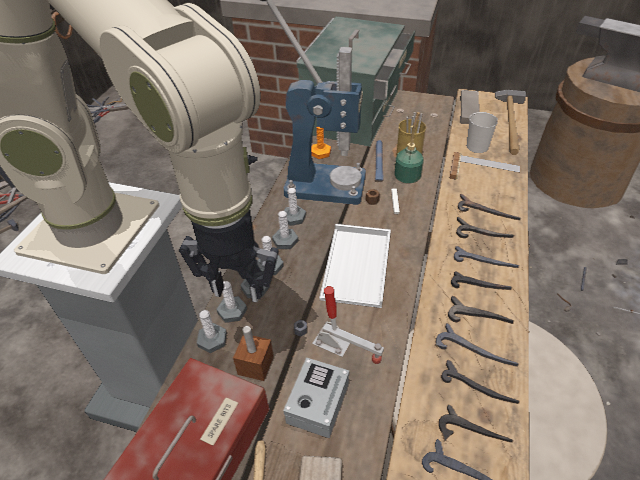

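View pics/top_1.png

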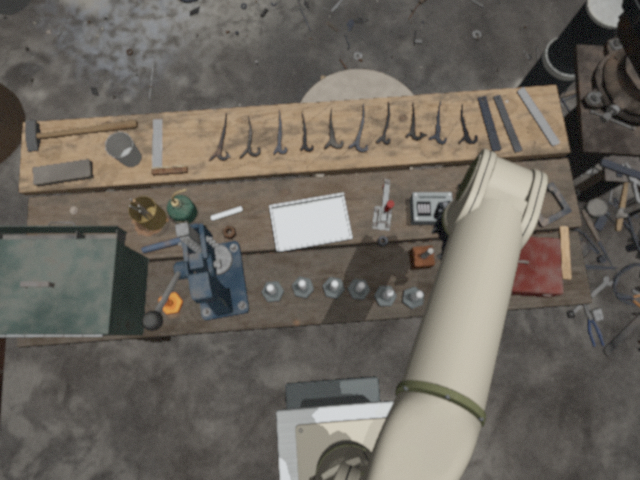

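```bash
python3 - <<'E'
from h import *
p,r,o=tcp()
for w in (0.0,0.025,-0.025): print(proj("side",[p+r@[0,w,0.073]]).round(1),proj("side",[p+r@[0,w,0.0]]).round(1))
im,d=load("side","1")
cv2.imwrite("pics/s1c.png",cv2.resize(im[220:400,170:350],None,fx=4,fy=3.3,interpolation=cv2.INTER_CUBIC)[:,:,::-1][:594,:720])
E
```

```text
[[238.  296.6]] [[231.  264.7]]
[[254. 299.]] [[248.1 267. ]]
[[222.2 294.3]] [[214.  262.3]]
```

View pics/s1c.png

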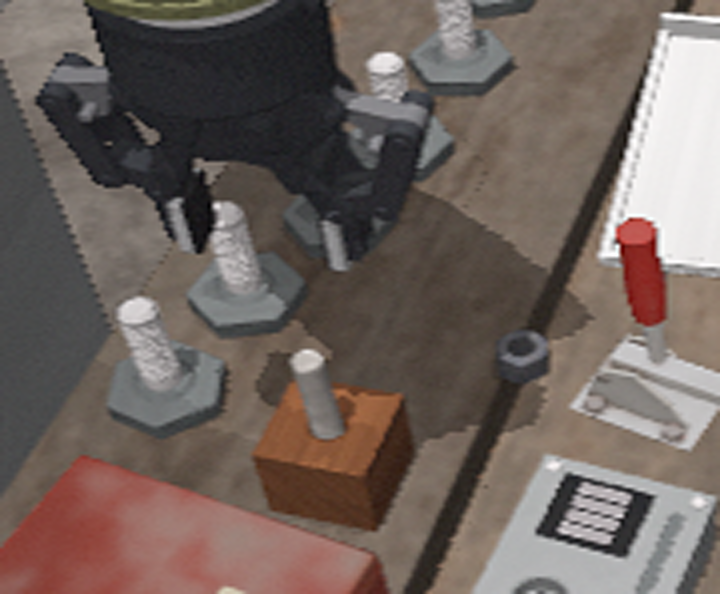

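```bash
python3 st.py 0.4953 -0.236 0.149 5.6; python3 -m crank '-0.05 0.08 0 -0.05 -0.02 -0.09 50; 0 0 0.5 0 0 0 50; 0 0 0.8 0 0 0 50; 0 0 0.8 0 0 0 50; 0 0 0.6 0 0 0 50; 0 0 0.2 0 0 0 50; 0 0 0 0 0 0 50; 0 0 0 0 0 0 50; 0 0 0 0 0 0 50; 0 0 0 0 0 0 50'; python3 st.py 0.4953 -0.236 0.149 5.6;python3 -c "
from h import *
im,d=snap('side','2')
cv2.imwrite('pics/s2c.png',cv2.resize(im[240:400,170:350],None,fx=4,fy=3.6,interpolation=cv2.INTER_CUBIC)[:,:,::-1])"
```

```text
clk 4.20 tcp [ 0.4927 -0.2338  0.2711] tooly yaw 4.92 tilt(z)  [-0.0066  0.0014] tips z 0.1981 grip mm 49.9 F [0.2 0.4 0.5] q [-0.34  0.22  0.8   1.75 -0.16  1.25  0.59]
units xyz [-0.07  0.08  3.05] turn units [-0.05 -0.01 -0.08]
clock: 5.2
position: [0.5032, -0.2374, 0.1597]
ee_rot: [0.669, 0.743, 0.004, 0.008]
ft_force: [0.8, 0.2, -0.1]
grip_width: 0.587
clk 5.20 tcp [ 0.5032 -0.2374  0.1597] tooly yaw 6.05 tilt(z)  [ 0.0175 -0.0042] tips z 0.0867 grip mm 50.1 F [ 0.8  0.2 -0.1] q [-0.27  0.37  0.75  1.85 -0.3   1.01  0.71]
units xyz [ 0.06 -0.2   0.26] turn units [0.12 0.04 0.06]
```

View pics/s2c.png

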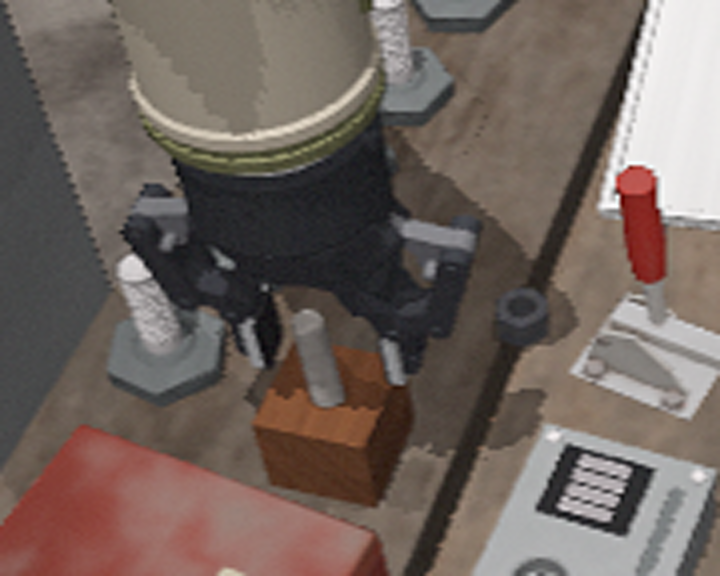

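```bash
python3 -m crank '0.06 -0.2 0.1 0.12 0.04 0.06 50; 0 0 0.1 0 0 0 50; 0 0 0.06 0 0 0 50; 0 0 0 0 0 0 50; 0 0 0 0 0 0 50; 0 0 0 0 0 0 50; 0 0 0 0 0 0 50; 0 0 0 0 0 0 50; 0 0 0 0 0 0 50; 0 0 0 0 0 0 50'; python3 st.py 0.4953 -0.236 0.149 5.6
```

```text
clock: 6.25
position: [0.4948, -0.2358, 0.1492]
ee_rot: [0.672, 0.74, 0.0, 0.0]
ft_force: [0.4, -0.9, 1.0]
grip_width: 0.582
clk 6.25 tcp [ 0.4948 -0.2358  0.1492] tooly yaw 5.53 tilt(z)  [ 0.0006 -0.    ] tips z 0.0762 grip mm 49.7 F [ 0.4 -0.9  1. ] q [-0.27  0.38  0.75  1.87 -0.3   1.01  0.71]
units xyz [-0.01  0.01  0.01] turn units [ 0.    0.   -0.01]
```

```bash
python3 -m crank '0 0 0 0 0 0 30; 0 0 0 0 0 0 20; 0 0 0 0 0 0 10; 0 0 0 0 0 0 5; 0 0 0 0 0 0 5; 0 0 0 0 0 0 5; 0 0 0 0 0 0 5; 0 0 0 0 0 0 5; 0 0 0 0 0 0 5; 0 0 0 0 0 0 5' 40; python3 st.py 0.4953 -0.236 0.149 5.6;python3 -c "
from h import *
im,d=snap('side','3')
cv2.imwrite('pics/s3c.png',cv2.resize(im[240:400,170:350],None,fx=4,fy=3.6,interpolation=cv2.INTER_CUBIC)[:,:,::-1])"
```

```text
clock: 7.25
position: [0.495, -0.2357, 0.1494]
ee_rot: [0.672, 0.74, 0.0, 0.0]
ft_force: [-0.2, 0.0, -0.7]
grip_width: 0.149
clk 7.25 tcp [ 0.495  -0.2357  0.1494] tooly yaw 5.54 tilt(z)  [0.0009 0.    ] tips z 0.0764 grip mm 12.7 F [-0.2  0.  -0.7] q [-0.27  0.38  0.75  1.87 -0.3   1.01  0.71]
units xyz [-0.01  0.01  0.01] turn units [ 0.01  0.   -0.01]
```

View pics/s3c.png

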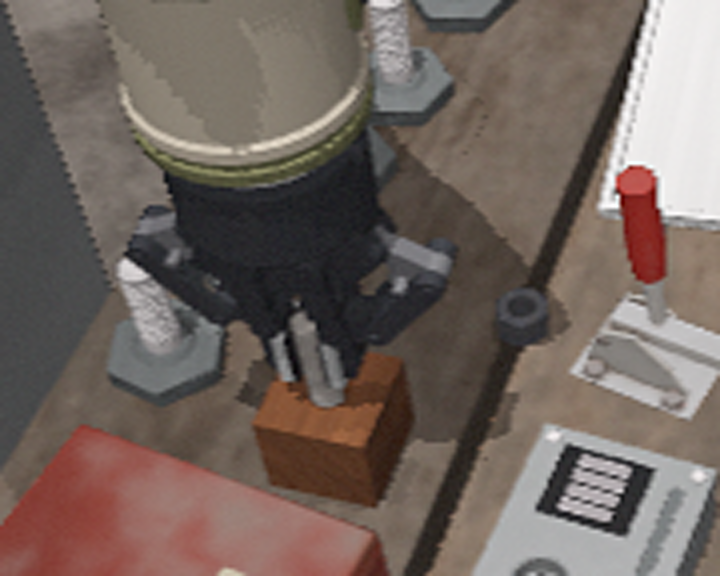

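```bash
python3 -m crank '0 0 -0.2 0 0 0 5; 0 0 -0.2 0 0 0 5; 0 0 -0.2 0 0 0 5; 0 0 -0.2 0 0 0 5; 0 0 -0.2 0 0 0 5; 0 0 -0.2 0 0 0 5; 0 0 -0.2 0 0 0 5; 0 0 -0.2 0 0 0 5; 0 0 -0.2 0 0 0 5; 0 0 -0.2 0 0 0 5' 40; python3 st.py 0.495 -0.236 0.25 5.6; python3 - <<'E'
from h import *
# bore centre by dark spot on counter top, both views (plane z=0.05)
for n,tag in(("top","0"),("side","0")):
    p,d=load(n,tag); c=cloud(n,d)
    g=p.max(2)
    # predicted location: counter centre, right side -> search window
    u0,v0=proj(n,[[0.6215,-0.302,0.05]])[0]; w=9 if n=="top" else 14
    sub=np.zeros_like(g,np.uint8); sub[int(v0)-w:int(v0)+w+1,int(u0)-w:int(u0)+w+1]=1
    m=((g<90)&(sub>0)).astype(np.uint8)
    k,lab,st,ce=cv2.connectedComponentsWithStats(m)
    for i in range(1,k):
        if st[i,4]>6: print(n,st[i].tolist(),ce[i].round(1),"z50",plane(n,ce[i],0.05)[0].round(4),"z41",plane(n,ce[i],0.041)[0].round(4),"depth",c[int(ce[i][1]),int(ce[i][0])].round(4))
E
```

```text
clock: 8.3
position: [0.4943, -0.2358, 0.2362]
ee_rot: [0.672, 0.74, 0.0, 0.0]
ft_force: [-0.6, -0.0, -1.4]
grip_width: 0.148
clk 8.30 tcp [ 0.4943 -0.2358  0.2362] tooly yaw 5.51 tilt(z)  [0.0003 0.0003] tips z 0.1632 grip mm 12.7 F [-0.6 -0.  -1.4] q [-0.32  0.26  0.8   1.79 -0.2   1.17  0.63]
units xyz [-0.01  0.02 -0.35] turn units [ 0.   -0.   -0.01]
top [440, 208, 6, 6, 27] [442.3 210.7] z50 [ 0.6101 -0.2996  0.05  ] z41 [ 0.6126 -0.3024  0.041 ] depth [ 0.6143 -0.3017  0.0421]
side [301, 400, 9, 8, 57] [304.6 403.5] z50 [ 0.6117 -0.3026  0.05  ] z41 [ 0.61   -0.2984  0.041 ] depth [ 0.6086 -0.2976  0.0404]
```

```bash
python3 st.py 0.6107 -0.3007 0.21 5.6; python3 -m crank '-0.27 0.55 0 0 0 0 5; -0.27 0.55 0 0 0 0 5; -0.27 0.55 0 0 0 0 5; -0.27 0.55 0 0 0 0 5; -0.27 0.4 0 0 0 0 5; 0 0 0.2 0 0 0 5; 0 0 0.2 0 0 0 5; 0 0 0.1 0 0 0 5; 0 0 0 0 0 0 5; 0 0 0 0 0 0 5'; python3 st.py 0.6107 -0.3007 0.187 5.6
```

```text
clk 8.30 tcp [ 0.4943 -0.2358  0.2362] tooly yaw 5.51 tilt(z)  [0.0003 0.0003] tips z 0.1632 grip mm 12.7 F [-0.6 -0.  -1.4] q [-0.32  0.26  0.8   1.79 -0.2   1.17  0.63]
units xyz [-1.89  2.74  0.65] turn units [ 0.   -0.   -0.01]
clock: 9.3
position: [0.6065, -0.2791, 0.218]
ee_rot: [0.671, 0.741, 0.001, -0.001]
ft_force: [0.8, -0.2, -1.7]
grip_width: 0.145
clk 9.30 tcp [ 0.6065 -0.2791  0.218 ] tooly yaw 5.66 tilt(z)  [0.0006 0.003 ] tips z 0.1450 grip mm 12.4 F [ 0.8 -0.2 -1.7] q [-0.14  0.57  0.73  1.48 -0.39  1.25  0.73]
units xyz [-0.55  0.05  0.77] turn units [ 0.01 -0.02  0.01]
```

```bash
python3 -m crank '-0.3 0.05 0 0 0 0 5; -0.25 0 0 0 0 0 5; 0 0 0.2 0 0 0 5; 0 0 0 0 0 0 5; 0 0 0 0 0 0 5; 0 0 0 0 0 0 5; 0 0 0 0 0 0 5; 0 0 0 0 0 0 5; 0 0 0 0 0 0 5; 0 0 0 0 0 0 5'; python3 st.py 0.6107 -0.3007 0.187 5.6;python3 -c "
from h import *
im,d=snap('side','4')
cv2.imwrite('pics/s4c.png',cv2.resize(im[300:460,230:410],None,fx=4,fy=3.6,interpolation=cv2.INTER_CUBIC)[:,:,::-1])
print(proj('side',[[0.611,-0.301,0.05],[0.611,-0.301,0.062]]))"
```

```text
clock: 10.3
position: [0.6109, -0.3025, 0.2105]
ee_rot: [0.671, 0.741, 0.002, -0.0]
ft_force: [-0.7, 0.1, -1.9]
grip_width: 0.149
clk 10.30 tcp [ 0.6109 -0.3025  0.2105] tooly yaw 5.67 tilt(z)  [0.0021 0.003 ] tips z 0.1375 grip mm 12.7 F [-0.7  0.1 -1.9] q [-0.1   0.6   0.72  1.44 -0.41  1.25  0.77]
units xyz [ 0.04 -0.    0.59] turn units [ 0.02 -0.02  0.01]
[[304.49943293 402.48255496]
 [304.13642657 398.88737582]]
```

View pics/s4c.png

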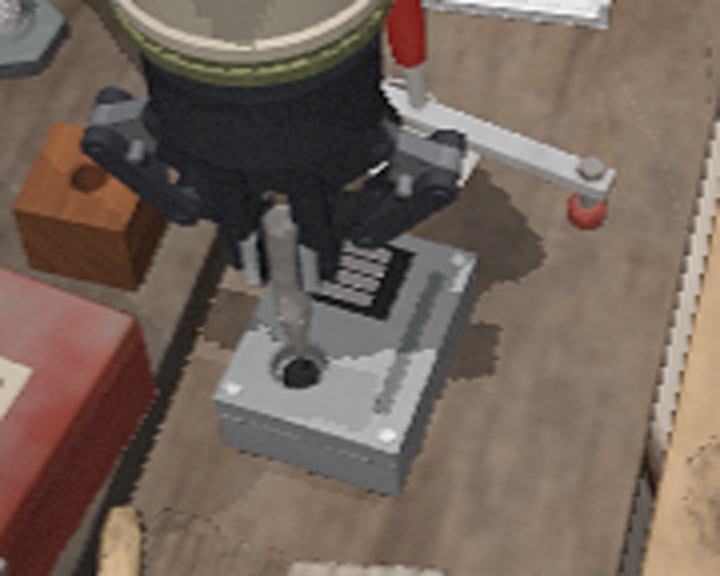

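```bash
python3 -m crank '0.03 0 0.15 0 0 0 5; 0 0 0.15 0 0 0 5; 0 0 0.15 0 0 0 5; 0 0 0.15 0 0 0 5; 0 0 0.1 0 0 0 5; 0 0 0.05 0 0 0 5; 0 0 0.03 0 0 0 5; 0 0 0 0 0 0 5; 0 0 0 0 0 0 5; 0 0 0 0 0 0 5'; python3 st.py 0.6107 -0.3007 0.178 5.6
```

```text
clock: 11.35
position: [0.6114, -0.3017, 0.18]
ee_rot: [0.671, 0.741, 0.003, 0.001]
ft_force: [-1.5, 1.3, 3.4]
grip_width: 0.146
clk 11.35 tcp [ 0.6114 -0.3017  0.18  ] tooly yaw 5.67 tilt(z)  [0.0048 0.0031] tips z 0.1070 grip mm 12.4 F [-1.5  1.3  3.4] q [-0.09  0.63  0.71  1.47 -0.43  1.19  0.78]
units xyz [ 0.03 -0.01  0.05] turn units [ 0.04 -0.02  0.01]
```

```bash
python3 -m crank '0 0 0.06 0 0 0 5; 0 0 0.05 0 0 0 5; 0 0 0.05 0 0 0 5; 0 0 0 0 0 0 5; 0 0 0 0 0 0 5; 0 0 0 0 0 0 5; 0 0 0 0 0 0 5; 0 0 0 0 0 0 5; 0 0 0 0 0 0 5; 0 0 0 0 0 0 5'; python3 st.py 0.6107 -0.3007 0.178 5.6
```

```text
clock: 12.35
position: [0.612, -0.3032, 0.1793]
ee_rot: [0.671, 0.741, 0.004, 0.003]
ft_force: [-2.0, 1.5, 4.6]
grip_width: 0.144
clk 12.35 tcp [ 0.612  -0.3032  0.1793] tooly yaw 5.64 tilt(z)  [0.0092 0.0023] tips z 0.1063 grip mm 12.3 F [-2.   1.5  4.6] q [-0.09  0.63  0.7   1.47 -0.43  1.19  0.78]
units xyz [ 0.06 -0.03  0.03] turn units [ 0.07 -0.01  0.01]
```

```bash
python3 -m crank '-0.06 0 0.2 0 0 0 5; 0 0 0.2 0 0 0 5; 0 0 0.2 0 0 0 5; 0 0 0.2 0 0 0 5; 0 0 0.2 0 0 0 5; 0 0 0.1 0 0 0 5; 0 0 0.1 0 0 0 5; 0 0 0.1 0 0 0 5; 0 0 0.1 0 0 0 5; 0 0 0.1 0 0 0 5'; python3 st.py 0.6107 -0.3007 0.178 5.6
```

```text
clock: 13.35
position: [0.6129, -0.3405, 0.1588]
ee_rot: [0.678, 0.734, -0.002, 0.032]
ft_force: [-5.6, -1.7, 14.6]
grip_width: 0.144
clk 13.35 tcp [ 0.6129 -0.3405  0.1588] tooly yaw 4.59 tilt(z)  [ 0.0445 -0.0454] tips z 0.0858 grip mm 12.3 F [-5.6 -1.7 14.6] q [-0.05  0.66  0.71  1.48 -0.45  1.1   0.81]
units xyz [ 0.97  0.04 -0.53] turn units [ 0.29  0.35 -0.13]
```

```bash
python3 -c "
from h import *
im,d=snap('side','5')
cv2.imwrite('pics/s5c.png',cv2.resize(im[300:460,230:410],None,fx=4,fy=3.6,interpolation=cv2.INTER_CUBIC)[:,:,::-1])"
```

```text
(no output)
```

View pics/s5c.png

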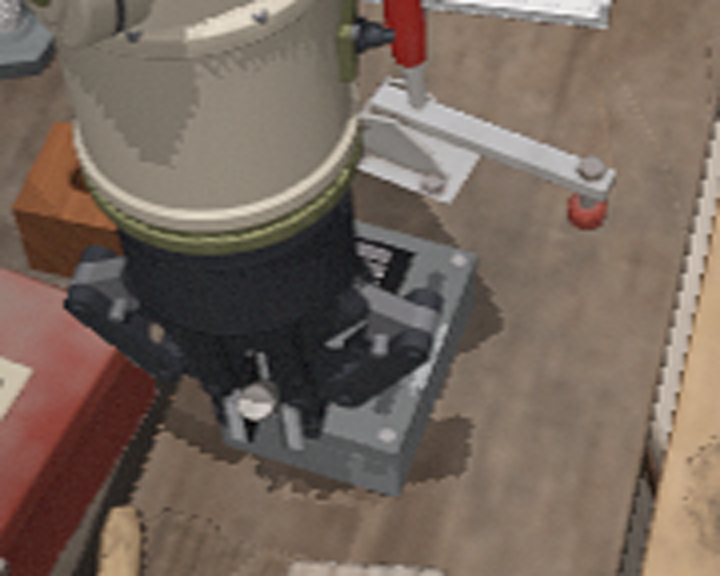

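```bash
python3 -m crank '0.12 0 -0.07 0.07 0.09 -0.03 5; 0.12 0 -0.06 0.07 0.09 -0.03 5; 0.12 0 -0.05 0.07 0.09 -0.03 5; 0.12 0 -0.04 0.07 0.09 -0.03 5; 0.12 0 -0.03 0 0 0 5; 0.12 0 -0.03 0 0 0 5; 0 0 0 0 0 0 5; 0 0 0 0 0 0 5; 0 0 0 0 0 0 5; 0 0 0 0 0 0 5' 25; python3 st.py 0.6107 -0.3007 0.171 5.6; python3 -c "
from h import *
im,d=snap('side','6')
cv2.imwrite('pics/s6c.png',cv2.resize(im[300:460,230:410],None,fx=4,fy=3.6,interpolation=cv2.INTER_CUBIC)[:,:,::-1])"
```

```text
clock: 14.4
position: [0.611, -0.3205, 0.1703]
ee_rot: [0.674, 0.739, -0.004, 0.008]
ft_force: [0.6, -2.8, 1.7]
grip_width: 0.151
clk 14.40 tcp [ 0.611  -0.3205  0.1703] tooly yaw 5.22 tilt(z)  [ 0.006  -0.0165] tips z 0.0973 grip mm 12.9 F [ 0.6 -2.8  1.7] q [-0.07  0.65  0.71  1.46 -0.43  1.17  0.79]
units xyz [ 0.49  0.04 -0.03] turn units [ 0.03  0.12 -0.05]
```

View pics/s6c.png

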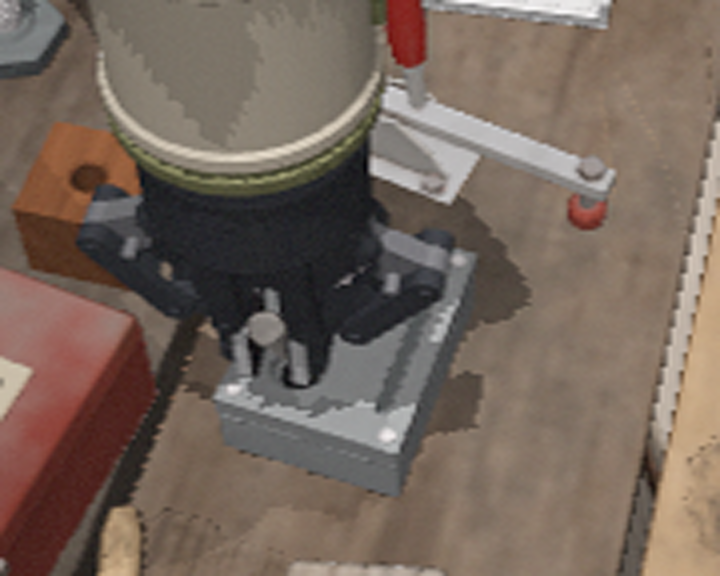

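```bash
python3 -m crank '0.13 0 -0.02 0.03 0.12 -0.05 5; 0.13 0 -0.01 0 0 0 5; 0.13 0 -0.01 0 0 0 5; 0.13 0 0 0 0 0 5; 0.08 0 0 0 0 0 5; 0 0 0 0 0 0 5; 0 0 0 0 0 0 5; 0 0 0 0 0 0 5; 0 0 0 0 0 0 5; 0 0 0 0 0 0 5' 25; python3 st.py 0.6107 -0.3007 0.171 5.6; python3 -c "
from h import *
im,d=snap('side','7')
cv2.imwrite('pics/s7c.png',cv2.resize(im[300:460,230:410],None,fx=4,fy=3.6,interpolation=cv2.INTER_CUBIC)[:,:,::-1])"
```

```text
clock: 15.45
position: [0.609, -0.3045, 0.1749]
ee_rot: [0.673, 0.739, -0.003, 0.007]
ft_force: [1.1, -4.4, 0.3]
grip_width: 0.143
clk 15.45 tcp [ 0.609  -0.3045  0.1749] tooly yaw 5.35 tilt(z)  [ 0.0073 -0.014 ] tips z 0.1019 grip mm 12.2 F [ 1.1 -4.4  0.3] q [-0.1   0.63  0.71  1.49 -0.42  1.17  0.77]
units xyz [0.09 0.05 0.1 ] turn units [ 0.04  0.11 -0.03]
```

View pics/s7c.png

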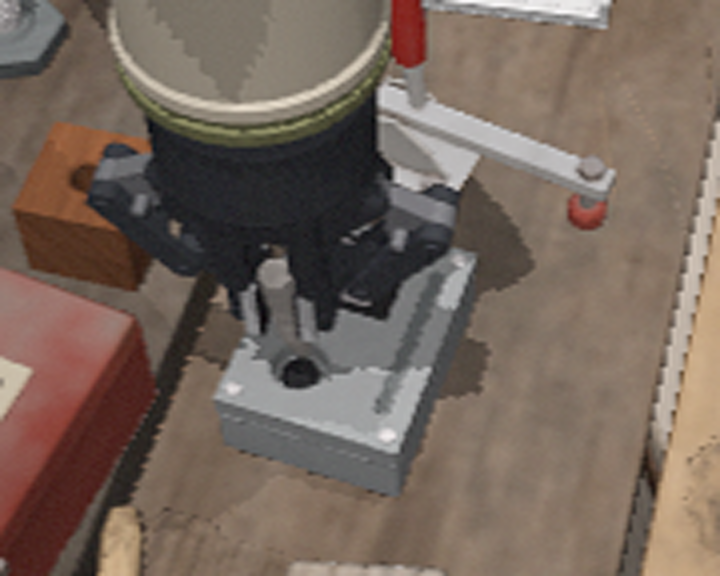

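```bash
python3 -m crank '0.13 0.03 0 0.04 0.11 -0.03 5; 0.13 0.02 0 0 0 0 5; 0.13 0 0 0 0 0 5; 0.1 0 0 0 0 0 5; 0 0 0 0 0 0 5; 0 0 -0.3 0 0 0 5; 0 0 -0.3 0 0 0 5; 0 0 -0.3 0 0 0 5; 0 0 -0.2 0 0 0 5; 0 0 0 0 0 0 5' 40; python3 st.py 0.6107 -0.3007 0.171 5.6; python3 -c "
from h import *
im,d=snap('side','8')
cv2.imwrite('pics/s8c.png',cv2.resize(im[280:440,230:410],None,fx=4,fy=3.6,interpolation=cv2.INTER_CUBIC)[:,:,::-1])"
```

```text
clock: 16.5
position: [0.6079, -0.2869, 0.223]
ee_rot: [0.673, 0.74, -0.001, 0.0]
ft_force: [-0.4, -0.3, -2.1]
grip_width: 0.146
clk 16.50 tcp [ 0.6079 -0.2869  0.223 ] tooly yaw 5.47 tilt(z)  [-0.0012 -0.0023] tips z 0.1500 grip mm 12.4 F [-0.4 -0.3 -2.1] q [-0.13  0.57  0.73  1.46 -0.39  1.26  0.73]
units xyz [-0.35  0.04  1.3 ] turn units [-0.01  0.02 -0.02]
```

View pics/s8c.png

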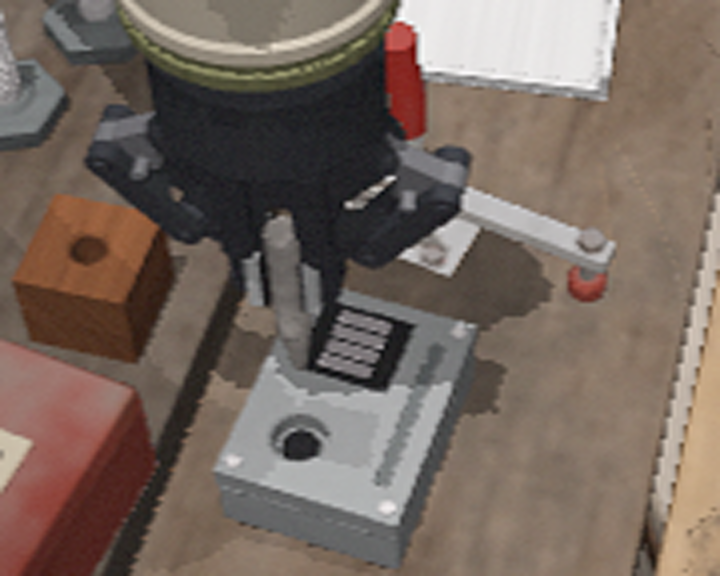

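```bash
python3 - <<'E'
from h import *
im,d=load("side","8"); c=cloud("side",d)
t,r,o=tcp()
# punch pixels: cloud points near tool axis, z from .05 to .16, nearer to camera
loc=(c-t)@r
for v in range(338,384,3):
    row=[(u,c[v,u]) for u in range(292,316) if 0.0<loc[v,u,2]<0.18 and abs(loc[v,u,0])<0.03 and abs(loc[v,u,1])<0.009 and d[v,u]>0]
    if row:
        us=[a for a,_ in row]; P=np.array([b for _,b in row]); L=(P-t)@r
        print(v,min(us),max(us),"world",P.mean(0).round(4),"tool",L.mean(0).round(4))
print(proj("side",[t+r@[0,0,.030],t+r@[0,0,.143]]))
E
```

```text
338 293 296 world [ 0.6    -0.2871  0.2075] tool [ 0.0004 -0.0078  0.0149]
341 293 302 world [ 0.6038 -0.2865  0.2006] tool [ 0.0007 -0.004   0.0218]
344 292 303 world [ 0.6057 -0.2922  0.2024] tool [-0.0051 -0.0026  0.02  ]
347 293 304 world [ 0.6077 -0.2945  0.199 ] tool [-0.0076 -0.0009  0.0234]
350 293 304 world [ 0.6073 -0.2947  0.1916] tool [-0.0077 -0.0013  0.0308]
353 294 305 world [ 0.6085 -0.2951  0.185 ] tool [-0.0083 -0.0001  0.0374]
356 294 305 world [ 0.608  -0.2949  0.1766] tool [-0.008  -0.0006  0.0458]
359 294 306 world [ 0.6082 -0.2949  0.1687] tool [-0.008  -0.0003  0.0537]
362 295 306 world [ 0.6084 -0.2946  0.1602] tool [-0.0077 -0.      0.0622]
365 299 306 world [ 0.6106 -0.2934  0.1509] tool [-0.0067  0.0022  0.0715]
368 299 307 world [ 0.6104 -0.2922  0.1404] tool [-0.0055  0.0022  0.082 ]
371 300 307 world [ 0.6106 -0.2918  0.1312] tool [-0.005   0.0024  0.0912]
374 301 307 world [ 0.6106 -0.291   0.1212] tool [-0.0043  0.0026  0.1012]
377 302 313 world [ 0.608  -0.2742  0.0819] tool [0.0128 0.0016 0.1404]
380 303 313 world [ 0.6088 -0.2718  0.0687] tool [0.0151 0.0027 0.1537]
383 302 313 world [ 0.6057 -0.2676  0.05  ] tool [ 0.0197 -0.      0.1724]
[[300.51174012 345.07977105]
 [304.19049338 385.00395226]]
```

```bash
python3 - <<'E'
from h import *
im,d=load("side","8")
sub=im[325:375,232:275].astype(int); 
g=sub.max(2); 
m=((g<85)).astype(np.uint8); k,lab,st,ce=cv2.connectedComponentsWithStats(m)
for i in range(1,k):
    if st[i,4]>8: print(st[i],ce[i]+[232,325],plane("side",ce[i]+[232,325],0.056)[0].round(4))
# block top outline
c=cloud("side",d); mm=(abs(c[...,2]-.0563)<.003)&(abs(c[...,0]-.496)<.035)&(abs(c[...,1]+.234)<.035)
P=c[mm][:,:2]*1000; print(mm.sum(),cv2.minAreaRect(P.astype(np.float32)))
E
```

```text
[  2   0  41  50 790] [259.72151899 353.45443038] [ 0.5126 -0.2392  0.056 ]
[16 21  8  7 45] [251.33333333 349.08888889] [ 0.4956 -0.2349  0.056 ]
696 ((496.37347412109375, -233.6765594482422), (52.07630920410156, 51.00209426879883), 89.29442596435547)
```

```bash
python3 st.py 0.4953 -0.233 0.22 5.6; python3 -m crank '0.2 -0.5 0 0 0 0 5; 0.2 -0.5 0 0 0 0 5; 0.2 -0.5 0 0 0 0 5; 0.2 -0.5 0 0 0 0 5; 0.15 -0.4 0 0 0 0 5; 0.1 -0.3 0 0 0 0 5; 0 0 0 0 0 0 5; 0 0 0 0 0 0 5; 0 0 0 0 0 0 5; 0 0 0 0 0 0 5' 40; python3 st.py 0.4953 -0.233 0.205 5.6
```

```text
clk 16.55 tcp [ 0.6078 -0.2868  0.2224] tooly yaw 5.47 tilt(z)  [-0.0016 -0.0021] tips z 0.1494 grip mm 12.3 F [-1.  -0.3 -1. ] q [-0.13  0.58  0.73  1.46 -0.39  1.26  0.73]
units xyz [ 1.61 -2.67  0.06] turn units [-0.01  0.01 -0.02]
clock: 17.55
position: [0.4922, -0.252, 0.2187]
ee_rot: [0.672, 0.741, -0.001, -0.003]
ft_force: [0.5, -0.0, -1.3]
grip_width: 0.145
clk 17.55 tcp [ 0.4922 -0.252   0.2187] tooly yaw 5.63 tilt(z)  [-0.0059  0.0015] tips z 0.1457 grip mm 12.4 F [ 0.5 -0.  -1.3] q [-0.29  0.3   0.81  1.79 -0.24  1.15  0.69]
units xyz [0.46 0.13 0.34] turn units [-0.04 -0.01  0.  ]
```

```bash
python3 -m crank '0.25 0.07 0 -0.04 -0.01 0 5; 0.2 0.05 0 0 0 0 5; 0 0 0.2 0 0 0 5; 0 0 0.1 0 0 0 5; 0 0 0 0 0 0 5; 0 0 0 0 0 0 5; 0 0 0 0 0 0 5; 0 0 0 0 0 0 5; 0 0 0 0 0 0 5; 0 0 0 0 0 0 5' 40; python3 st.py 0.4953 -0.233 0.190 5.6;  python3 -c "
from h import *
im,d=snap('side','9')
cv2.imwrite('pics/s9c.png',cv2.resize(im[280:400,190:310],None,fx=6,fy=5,interpolation=cv2.INTER_CUBIC)[:,:,::-1])"
```

```text
clock: 18.55
position: [0.4963, -0.2322, 0.2053]
ee_rot: [0.671, 0.741, -0.0, -0.0]
ft_force: [-0.5, -0.3, -1.5]
grip_width: 0.149
clk 18.55 tcp [ 0.4963 -0.2322  0.2053] tooly yaw 5.64 tilt(z)  [-0.0005 -0.0005] tips z 0.1323 grip mm 12.7 F [-0.5 -0.3 -1.5] q [-0.32  0.3   0.8   1.82 -0.24  1.11  0.65]
units xyz [-0.02 -0.03  0.38] turn units [-0.  0.  0.]
```

View pics/s9c.png

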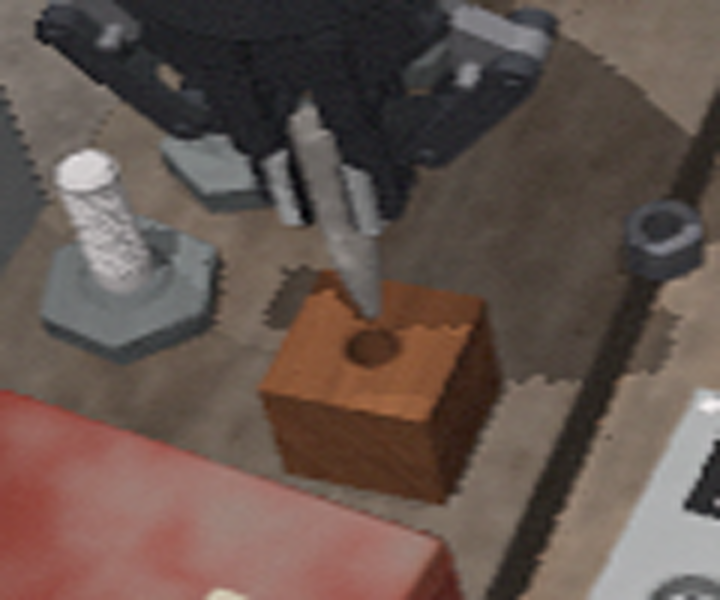

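```bash
python3 -m crank '-0.05 -0.02 0.1 0 0 0 5; 0 0 0.2 0 0 0 5; 0 0 0.2 0 0 0 5; 0 0 0.2 0 0 0 5; 0 0 0.2 0 0 0 5; 0 0 0.1 0 0 0 5; 0 0 0 0 0 0 5; 0 0 0 0 0 0 5; 0 0 0 0 0 0 5; 0 0 0 0 0 0 5' 40; python3 st.py 0.4953 -0.235 0.140 5.6
```

```text
clock: 19.6
position: [0.4953, -0.2344, 0.1611]
ee_rot: [0.671, 0.741, -0.001, -0.0]
ft_force: [-0.0, -0.1, -0.3]
grip_width: 0.147
clk 19.60 tcp [ 0.4953 -0.2344  0.1611] tooly yaw 5.64 tilt(z)  [-0.0016 -0.0005] tips z 0.0881 grip mm 12.5 F [-0.  -0.1 -0.3] q [-0.29  0.36  0.77  1.86 -0.29  1.03  0.7 ]
units xyz [-0.02 -0.    0.53] turn units [-0.01  0.    0.01]
```

```bash
python3 -m crank '0 0 0.1 0 0 0 5; 0 0 0.1 0 0 0 5; 0 0 0.1 0 0 0 5; 0 0 0.1 0 0 0 5; 0 0 0.08 0 0 0 5; 0 0 0 0 0 0 5; 0 0 0 0 0 0 5; 0 0 0 0 0 0 5; 0 0 0 0 0 0 5; 0 0 0 0 0 0 5' 40; python3 st.py 0.4953 -0.235 0.138 5.6
```

```text
clock: 20.6
position: [0.4957, -0.2345, 0.1408]
ee_rot: [0.671, 0.741, -0.0, 0.0]
ft_force: [0.6, -0.2, -1.2]
grip_width: 0.147
clk 20.60 tcp [ 0.4957 -0.2345  0.1408] tooly yaw 5.65 tilt(z)  [-0.0003 -0.0005] tips z 0.0678 grip mm 12.6 F [ 0.6 -0.2 -1.2] q [-0.27  0.39  0.75  1.88 -0.32  0.99  0.72]
units xyz [-0.01 -0.01  0.07] turn units [-0.    0.    0.01]
```

```bash
python3 -m crank '0 0 0 0 0 0 20; 0 0 0 0 0 0 35; 0 0 0 0 0 0 50; 0 0 0 0 0 0 50; 0 0 0 0 0 0 50; 0 0 -0.2 0 0 0 50; 0 0 -0.5 0 0 0 50; 0 0 -0.8 0 0 0 50; 0 0 -0.8 0 0 0 50; 0 0 -0.8 0 0 0 50'; python3 st.py 0.4953 -0.235 0.138 5.6; python3 -c "
from h import *
im,d=snap('side','10')
cv2.imwrite('pics/s10c.png',cv2.resize(im[240:440,170:370],None,fx=3.5,fy=3,interpolation=cv2.INTER_CUBIC)[:,:,::-1])"
```

```text
clock: 21.6
position: [0.4938, -0.2341, 0.2672]
ee_rot: [0.672, 0.741, -0.003, -0.003]
ft_force: [0.7, 0.2, 0.4]
grip_width: 0.583
clk 21.60 tcp [ 0.4938 -0.2341  0.2672] tooly yaw 5.57 tilt(z)  [-0.0074 -0.0001] tips z 0.1942 grip mm 49.8 F [0.7 0.2 0.4] q [-0.36  0.23  0.83  1.75 -0.17  1.24  0.61]
units xyz [-0.03  0.06  3.23] turn units [-0.05 -0.   -0.  ]
```

View pics/s10c.png

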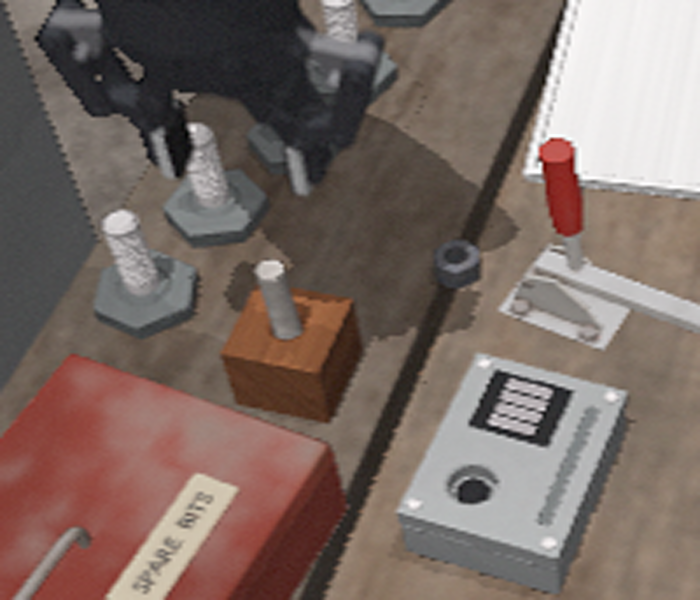

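```bash
cat > look.py <<'E'
from h import *
import sys
tag=sys.argv[1]
for n in sys.argv[2:] or ["top"]:
    p,d=snap(n,tag); c=cloud(n,d); z=c[...,2]
    off=dict(top=(.0013,-.0008),side=(-.0013,.0008))[n]
    # stud tops
    m=((z>0.079)&(z<0.092)&(c[...,0]>.33)&(c[...,0]<.70)&(c[...,1]>-.27)&(c[...,1]<.2)&(d>0)).astype(np.uint8)
    k,lab,st,ce=cv2.connectedComponentsWithStats(m)
    for i in range(1,k):
        if st[i,4]<8 or st[i,4]>150: continue
        x,y,_=c[lab==i].mean(0)
        rr=np.hypot(c[...,0]-x,c[...,1]-y)
        # hex top face
        for z0 in (0.016,0.021):
            mm=(rr<0.0315)&(z>z0-.006)&(z<z0+.005)&(d>0)
            if mm.sum()<40: continue
            v,u=np.nonzero(mm); P=plane(n,np.c_[u,v],z0)[:,:2]*1000
            H=cv2.convexHull(P.astype(np.float32))[:,0].astype(float); q=H-[x*1000,y*1000]
            E=np.roll(H,-1,0)-H; L=np.hypot(*E.T); th=np.arctan2(E[:,1],E[:,0])
            ph=np.degrees(np.angle((L**2*np.exp(6j*th)).sum()))/6
            (cx,cy),wh,_=cv2.minAreaRect(P.astype(np.float32))
            if z0==.016 or x>.54:
              print(n,"top %.4f %.4f corrected %.4f %.4f | hex c(corr) %.4f %.4f size %.0fx%.0f normal %.1f n=%d zt=%.3f medz=%.4f"%(x,y,x+off[0],y+off[1],cx/1e3+off[0],cy/1e3+off[1],*wh,(ph+90)%60,mm.sum(),z0,np.median(z[mm])))
E
python3 look.py 11 top side
```

```text
top top 0.4449 0.0738 corrected 0.4462 0.0730 | hex c(corr) 0.4463 0.0731 size 49x54 normal 42.8 n=239 zt=0.016 medz=0.0173
top top 0.4378 -0.0043 corrected 0.4391 -0.0051 | hex c(corr) 0.4391 -0.0062 size 55x50 normal 43.9 n=240 zt=0.016 medz=0.0175
top top 0.4290 -0.0681 corrected 0.4303 -0.0689 | hex c(corr) 0.4308 -0.0686 size 50x56 normal 49.8 n=243 zt=0.016 medz=0.0176
top top 0.4398 0.1508 corrected 0.4411 0.1500 | hex c(corr) 0.4413 0.1506 size 56x48 normal 58.7 n=250 zt=0.016 medz=0.0172
top top 0.4066 -0.1333 corrected 0.4079 -0.1341 | hex c(corr) 0.4074 -0.1340 size 50x54 normal 52.2 n=233 zt=0.016 medz=0.0173
top top 0.3970 -0.2040 corrected 0.3983 -0.2048 | hex c(corr) 0.3987 -0.2055 size 51x54 normal 15.8 n=227 zt=0.016 medz=0.0172
side top 0.4428 0.1489 corrected 0.4415 0.1497 | hex c(corr) 0.4456 0.1512 size 45x55 normal 46.7 n=216 zt=0.016 medz=0.0166
side top 0.4475 0.0720 corrected 0.4462 0.0728 | hex c(corr) 0.4462 0.0708 size 55x52 normal 43.1 n=280 zt=0.016 medz=0.0165
side top 0.4408 -0.0063 corrected 0.4395 -0.0055 | hex c(corr) 0.4432 -0.0106 size 53x37 normal 49.3 n=100 zt=0.016 medz=0.0159
side top 0.4128 -0.1342 corrected 0.4115 -0.1334 | hex c(corr) 0.4085 -0.1352 size 51x58 normal 55.9 n=400 zt=0.016 medz=0.0164
side top 0.4001 -0.2057 corrected 0.3988 -0.2049 | hex c(corr) 0.3991 -0.2053 size 51x58 normal 17.0 n=455 zt=0.016 medz=0.0164
side top 0.6176 -0.1551 corrected 0.6163 -0.1543 | hex c(corr) 0.6115 -0.1654 size 16x51 normal 17.6 n=103 zt=0.016 medz=0.0139
side top 0.6176 -0.1551 corrected 0.6163 -0.1543 | hex c(corr) 0.6105 -0.1615 size 9x44 normal 20.3 n=76 zt=0.021 medz=0.0200
side top 0.4996 -0.2400 corrected 0.4983 -0.2392 | hex c(corr) 0.5067 -0.2495 size 62x35 normal 10.2 n=116 zt=0.016 medz=0.0159
```

```bash
python3 -m crank '0.97 -0.03 -0.1 0 0 -0.3 45; 0.97 0.02 0 0 0 -0.3 45; 0.96 0.06 0 0 0 -0.3 45; 0.96 0.1 0 0 0 -0.3 45; 0.95 0.14 0 0 0 -0.3 45; 0.94 0.18 0.2 0 0 -0.3 45; 0.93 0.22 0.2 0 0 -0.3 45; 0.92 0.26 0.2 0 0 -0.3 45; 0.6 0.2 0.2 0 0 -0.3 45; 0.2 0.1 0.2 0 0 -0.3 45' 40; python3 st.py 0.4413 0.150 0.18 29.7
```

```text
clock: 22.75
position: [0.448, 0.115, 0.2246]
ee_rot: [0.498, 0.867, -0.004, -0.003]
ft_force: [1.2, -0.3, -0.5]
grip_width: 0.526
clk 22.75 tcp [0.448  0.115  0.2246] tooly yaw 30.30 tilt(z)  [-0.0095 -0.0039] tips z 0.1516 grip mm 44.9 F [ 1.2 -0.3 -0.5] q [-0.82  0.03  0.49  1.99 -0.01  1.13  0.2 ]
units xyz [0.84 0.31 1.11] turn units [-0.07 -0.01  0.07]
```

```bash
python3 -m crank '0.5 0.2 0 -0.07 -0.01 0.07 45; 0.34 0.11 0 0 0 0 45; 0 0 0 0 0 0 45; 0 0 0.3 0 0 0 45; 0 0 0.4 0 0 0 45; 0 0 0.3 0 0 0 45; 0 0 0.1 0 0 0 45; 0 0 0 0 0 0 45; 0 0 0 0 0 0 45; 0 0 0 0 0 0 45' 40; python3 st.py 0.4413 0.150 0.109 29.7
```

```text
clock: 23.75
position: [0.4431, 0.1435, 0.1744]
ee_rot: [0.503, 0.864, -0.003, -0.0]
ft_force: [0.4, 0.7, 0.5]
grip_width: 0.528
clk 23.75 tcp [0.4431 0.1435 0.1744] tooly yaw 29.56 tilt(z)  [-0.0033 -0.0055] tips z 0.1014 grip mm 45.1 F [0.4 0.7 0.5] q [-0.85  0.1   0.46  2.04 -0.05  1.02  0.15]
units xyz [0.17 0.05 1.63] turn units [-0.04  0.02 -0.02]
```

```bash
python3 -m crank '0.17 0.05 0 -0.04 0.02 -0.02 45; 0 0 0.2 0 0 0 45; 0 0 0.3 0 0 0 45; 0 0 0.3 0 0 0 45; 0 0 0.3 0 0 0 45; 0 0 0.3 0 0 0 45; 0 0 0.2 0 0 0 45; 0 0 0 0 0 0 45; 0 0 0 0 0 0 45; 0 0 0 0 0 0 45' 40; python3 st.py 0.4413 0.150 0.109 29.7
```

```text
clock: 24.75
position: [0.4413, 0.1511, 0.1044]
ee_rot: [0.502, 0.865, -0.0, 0.0]
ft_force: [-0.3, 0.1, 0.2]
grip_width: 0.526
clk 24.75 tcp [0.4413 0.1511 0.1044] tooly yaw 29.76 tilt(z)  [ 0.0002 -0.0003] tips z 0.0314 grip mm 45.0 F [-0.3  0.1  0.2] q [-0.83  0.22  0.44  2.1  -0.12  0.85  0.2 ]
units xyz [-0.02 -0.01 -0.11] turn units [0.   0.   0.01]
```

```bash
python3 -m crank '0 0 0 0 0 0 30; 0 0 0 0 0 0 20; 0 0 0 0 0 0 10; 0 0 0 0 0 0 8; 0 0 0 0 0 0 8; 0 0 0 0 0 0 8; 0 0 0 0 0 0 8; 0 0 -0.2 0 0 0 8; 0 0 -0.3 0 0 0 8; 0 0 -0.5 0 0 0 8' 40; python3 st.py 0.6368 0.1129 0.16 5.6; python3 -c "
from h import *
snap('side','12')"
```

```text
clock: 25.75
position: [0.4398, 0.1504, 0.1453]
ee_rot: [0.502, 0.865, -0.002, -0.001]
ft_force: [0.3, 0.0, -2.7]
grip_width: 0.201
clk 25.75 tcp [0.4398 0.1504 0.1453] tooly yaw 29.75 tilt(z)  [-0.0032 -0.0026] tips z 0.0723 grip mm 17.2 F [ 0.3  0.  -2.7] q [-0.85  0.15  0.45  2.07 -0.08  0.95  0.16]
units xyz [-3.26  3.81 -0.38] turn units [-0.03  0.01  3.02]
```

View pics/side_12.png

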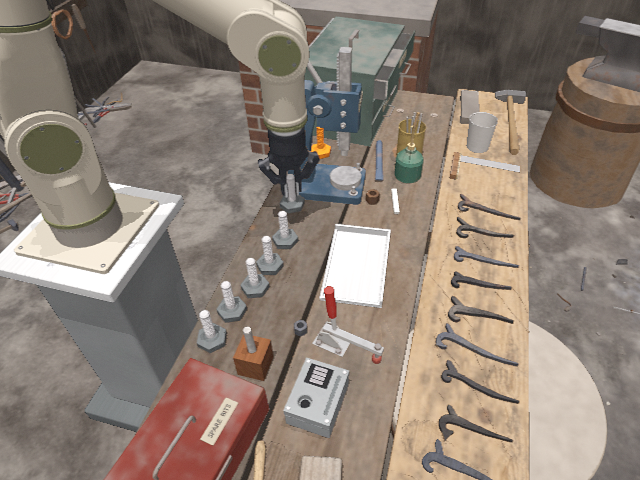

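```bash
python3 -m crank '-0.42 0.44 -0.2 0 0 0.38 8; -0.4 0.45 -0.2 0 0 0.38 8; -0.38 0.47 0 0 0 0.38 8; -0.35 0.5 0 0 0 0.38 8; -0.32 0.52 0 0 0 0.38 8; -0.28 0.54 0 0 0 0.38 8; -0.24 0.55 0 0 0 0.38 8; -0.2 0.57 0 0 0 0.36 8; 0 0 0 0 0 0 8; 0 0 0 0 0 0 8'; python3 st.py 0.6296 0.1042 0.14 5.6
```

```text
clock: 26.8
position: [0.6375, 0.1052, 0.171]
ee_rot: [0.676, 0.737, 0.004, 0.001]
ft_force: [-1.5, 0.3, -4.2]
grip_width: 0.197
clk 26.80 tcp [0.6375 0.1052 0.171 ] tooly yaw 4.89 tilt(z)  [0.0069 0.0052] tips z 0.0980 grip mm 16.8 F [-1.5  0.3 -4.2] q [-0.64  0.52  0.55  1.58 -0.3   1.12  0.06]
units xyz [-0.01 -0.2   0.77] turn units [ 0.05 -0.03 -0.09]
```

```bash
python3 -m crank '-0.02 -0.2 0.1 0.05 -0.03 -0.09 8; 0 0 0.2 0 0 0 8; 0 0 0.25 0 0 0 8; 0 0 0.25 0 0 0 8; 0 0 0.1 0 0 0 8; 0 0 0 0 0 0 8; 0 0 0 0 0 0 8; 0 0 0 0 0 0 8; 0 0 0 0 0 0 8; 0 0 0 0 0 0 8'; python3 st.py 0.6296 0.1042 0.111 5.6; python3 -c "
from h import *
im,d=snap('side','13')
cv2.imwrite('pics/s13c.png',cv2.resize(im[130:310,230:430],None,fx=4,fy=3.3,interpolation=cv2.INTER_CUBIC)[:,:,::-1])"
```

```text
clock: 27.8
position: [0.6263, 0.1053, 0.1319]
ee_rot: [0.67, 0.743, -0.0, -0.001]
ft_force: [-0.1, 0.6, -3.7]
grip_width: 0.2
clk 27.80 tcp [0.6263 0.1053 0.1319] tooly yaw 5.89 tilt(z)  [-0.0019  0.0016] tips z 0.0589 grip mm 17.0 F [-0.1  0.6 -3.7] q [-0.64  0.54  0.53  1.64 -0.31  1.05  0.09]
units xyz [-0.04  0.08  0.52] turn units [-0.01 -0.01  0.04]
```

View pics/s13c.png

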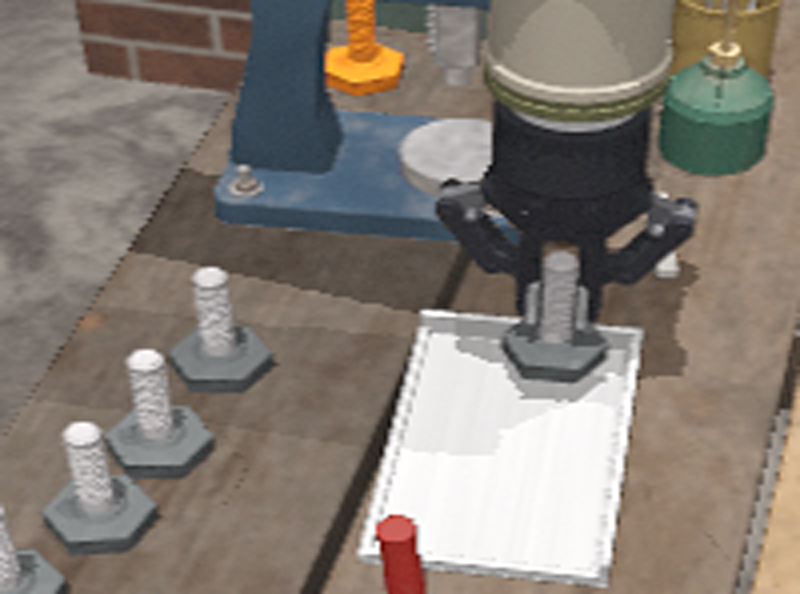

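```bash
python3 -m crank '0 0.05 0.2 -0.01 -0.01 0.04 8; 0 0 0.2 0 0 0 8; 0 0 0.08 0 0 0 8; 0 0 0.03 0 0 0 8; 0 0 0 0 0 0 8; 0 0 0 0 0 0 8; 0 0 0 0 0 0 8; 0 0 0 0 0 0 8; 0 0 0 0 0 0 8; 0 0 0 0 0 0 8'; python3 st.py 0.6368 0.1129 0.111 5.6
```

```text
clock: 28.85
position: [0.6287, 0.1056, 0.1104]
ee_rot: [0.672, 0.74, 0.0, -0.0]
ft_force: [-1.1, 0.1, -1.6]
grip_width: 0.202
clk 28.85 tcp [0.6287 0.1056 0.1104] tooly yaw 5.54 tilt(z)  [0.0002 0.0007] tips z 0.0374 grip mm 17.2 F [-1.1  0.1 -1.6] q [-0.63  0.57  0.52  1.64 -0.33  1.01  0.09]
units xyz [ 0.16  0.22 -0.01] turn units [ 0.   -0.01 -0.01]
```

```bash
python3 -m crank '0.05 0 0 0 0 0 8; 0.05 0 0 0 0 0 8; 0.05 0 0 0 0 0 8; 0.05 0 0 0 0 0 8; 0.05 0 0 0 0 0 8; 0.04 0 0 0 0 0 8; 0.04 0 0 0 0 0 8; 0 0 0 0 0 0 8; 0 0 0 0 0 0 8; 0 0 0 0 0 0 8'; python3 st.py 0.6368 0.1129 0.111 5.6
```

```text
clock: 29.85
position: [0.6282, 0.1132, 0.1106]
ee_rot: [0.674, 0.739, -0.002, 0.003]
ft_force: [-0.1, -2.6, -3.2]
grip_width: 0.2
clk 29.85 tcp [0.6282 0.1132 0.1106] tooly yaw 5.28 tilt(z)  [ 0.0015 -0.0077] tips z 0.0376 grip mm 17.1 F [-0.1 -2.6 -3.2] q [-0.65  0.58  0.53  1.64 -0.32  1.01  0.07]
units xyz [-0.03  0.21 -0.01] turn units [ 0.01  0.06 -0.04]
```

```bash
python3 -m crank '0.1 0 0 0.01 0.06 -0.04 8; 0.12 0 0 0 0 0 8; 0.02 0.06 0 0 0 0 8; 0.02 0.06 0 0 0 0 8; 0.02 0.06 0 0 0 0 8; 0.02 0.06 0 0 0 0 8; 0.02 0.06 0 0 0 0 8; 0.02 0.06 0 0 0 0 8; 0 0 0 0 0 0 8; 0 0 0 0 0 0 8'; python3 st.py 0.6368 0.1129 0.111 5.6
```

```text
clock: 30.85
position: [0.6374, 0.116, 0.1112]
ee_rot: [0.674, 0.738, -0.01, -0.002]
ft_force: [-0.4, -4.0, -1.0]
grip_width: 0.2
clk 30.85 tcp [0.6374 0.116  0.1112] tooly yaw 5.17 tilt(z)  [-0.016 -0.013] tips z 0.0382 grip mm 17.1 F [-0.4 -4.  -1. ] q [-0.64  0.6   0.52  1.6  -0.32  1.05  0.07]
units xyz [-0.07 -0.02  0.01] turn units [-0.12  0.08 -0.05]
```

```bash
python3 -m crank '0 0.05 0 -0.12 0.08 -0.05 8; 0.02 0.08 0 0 0 0 8; 0.02 0.08 0 0 0 0 8; 0.02 0.08 0 0 0 0 8; 0.02 0.05 0 0 0 0 8; 0.02 0.05 0 0 0 0 8; 0 0 0 0 0 0 8; 0 0 0 0 0 0 8; 0 0 0 0 0 0 8; 0 0 0 0 0 0 8'; python3 st.py 0.6368 0.1129 0.111 5.6; python3 -c "
from h import *
im,d=snap('side','14')
cv2.imwrite('pics/s14c.png',cv2.resize(im[130:310,230:430],None,fx=4,fy=3.3,interpolation=cv2.INTER_CUBIC)[:,:,::-1])"
```

```text
clock: 31.85
position: [0.6401, 0.1153, 0.1113]
ee_rot: [0.673, 0.74, -0.014, -0.012]
ft_force: [-2.5, -3.9, -0.2]
grip_width: 0.2
clk 31.85 tcp [0.6401 0.1153 0.1113] tooly yaw 5.41 tilt(z)  [-0.0358 -0.0049] tips z 0.0383 grip mm 17.1 F [-2.5 -3.9 -0.2] q [-0.62  0.62  0.52  1.58 -0.33  1.07  0.08]
units xyz [-0.05 -0.09  0.01] turn units [-0.26  0.01 -0.02]
```

View pics/s14c.png

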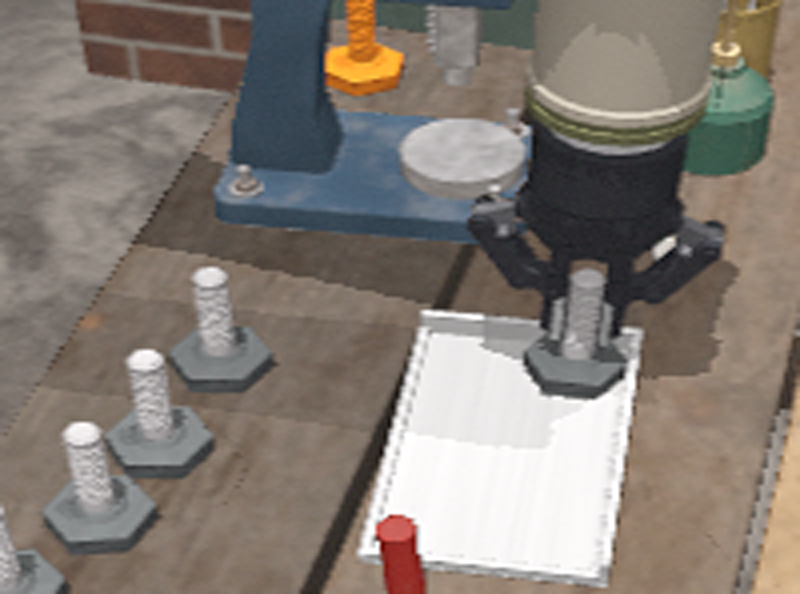

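```bash
python3 -m crank '0 -0.08 0 -0.26 0.02 -0.02 8; 0 0 0 0 0 0 8; 0 0 0.04 0 0 0 8; 0 0 0 0 0 0 8; 0 0 0 0 0 0 8; 0 0 0 0 0 0 8; 0 0 0 0 0 0 8; 0 0 0 0 0 0 8; 0 0 0 0 0 0 8; 0 0 0 0 0 0 8'; python3 st.py 0.6368 0.1129 0.111 5.6
```

```text
clock: 32.9
position: [0.637, 0.1147, 0.1108]
ee_rot: [0.672, 0.741, -0.001, -0.001]
ft_force: [-2.8, -3.6, 0.6]
grip_width: 0.2
clk 32.90 tcp [0.637  0.1147 0.1108] tooly yaw 5.56 tilt(z)  [-0.0025  0.0009] tips z 0.0378 grip mm 17.0 F [-2.8 -3.6  0.6] q [-0.63  0.59  0.52  1.61 -0.33  1.03  0.08]
units xyz [-0.04 -0.01 -0.  ] turn units [-0.02 -0.01 -0.  ]
```

```bash
python3 -m crank '0 0 0 0 0 0 20; 0 0 0 0 0 0 24; 0 0 0 0 0 0 32; 0 0 0 0 0 0 40; 0 0 0 0 0 0 40; 0 0 -0.3 0 0 0 40; 0 0 -0.5 0 0 0 40; 0 0 -0.7 0 0 0 40; 0 0 -0.7 0 0 0 40; 0 0 -0.5 0 0 0 40'; python3 st.py 0.4462 0.073 0.20 13; python3 look.py 15 side | grep -v "0.4\|zt=0.016"; python3 -c "
from h import *
im,d=load('side','15')
cv2.imwrite('pics/s15c.png',cv2.resize(im[130:310,230:430],None,fx=4,fy=3.3,interpolation=cv2.INTER_CUBIC)[:,:,::-1])"
```

```text
clock: 33.9
position: [0.6373, 0.1176, 0.2239]
ee_rot: [0.671, 0.741, 0.001, -0.002]
ft_force: [0.3, -0.3, 0.1]
grip_width: 0.468
clk 33.90 tcp [0.6373 0.1176 0.2239] tooly yaw 5.71 tilt(z)  [-0.0013  0.0038] tips z 0.1509 grip mm 39.9 F [ 0.3 -0.3  0.1] q [-0.67  0.48  0.56  1.52 -0.27  1.22  0.04]
units xyz [-0.64 -4.86  0.6 ] turn units [-0.   -0.03 -0.91]
side top 0.6381 0.1103 corrected 0.6368 0.1111 | hex c(corr) 0.6367 0.1116 size 60x58 normal 38.7 n=302 zt=0.021 medz=0.0215
side top 0.6180 -0.1550 corrected 0.6167 -0.1542 | hex c(corr) 0.6114 -0.1610 size 8x46 normal 19.5 n=71 zt=0.021 medz=0.0202
```

View pics/s15c.png

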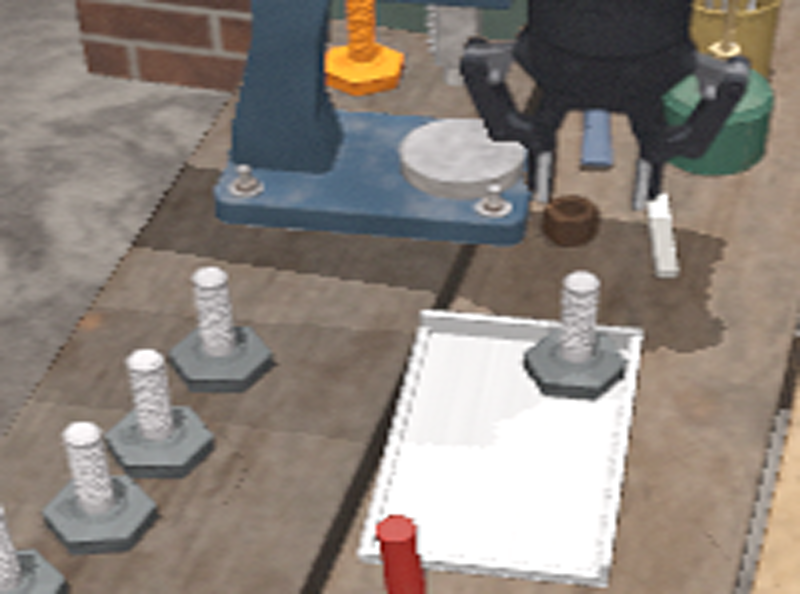

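```bash
python3 -m crank '-0.1 -0.8 0 0 0 -0.15 45; -0.1 -0.8 0 0 0 -0.15 45; -0.1 -0.8 0 0 0 -0.15 45; -0.12 -0.8 0 0 0 -0.15 45; -0.14 -0.8 0.2 0 0 -0.15 45; -0.14 -0.6 0.2 0 0 -0.15 45; 0 -0.1 0.1 0 0 0 45; 0 0 0.1 0 0 0 45; 0 0 0 0 0 0 45; 0 0 0 0 0 0 45' 40; python3 st.py 0.4462 0.073 0.170 13
```

```text
clock: 34.95
position: [0.4548, 0.0598, 0.2082]
ee_rot: [0.622, 0.783, 0.009, 0.002]
ft_force: [0.4, -0.4, -0.7]
grip_width: 0.527
clk 34.95 tcp [0.4548 0.0598 0.2082] tooly yaw 13.11 tilt(z)  [0.0149 0.0114] tips z 0.1352 grip mm 45.0 F [ 0.4 -0.4 -0.7] q [-0.8   0.02  0.58  2.04 -0.02  1.07  0.03]
units xyz [ 0.36 -0.15  0.96] turn units [ 0.12 -0.06  0.01]
```

```bash
python3 -m crank '0.36 -0.15 0 0.12 -0.06 0.01 45; 0 0 0.3 0 0 0 45; 0 0 0.35 0 0 0 45; 0 0 0.35 0 0 0 45; 0 0 0.35 0 0 0 45; 0 0 0.35 0 0 0 45; 0 0 0.35 0 0 0 45; 0 0 0.3 0 0 0 45; 0 0 0.1 0 0 0 45; 0 0 0 0 0 0 45' 40; python3 st.py 0.4462 0.073 0.105 13
```

```text
clock: 35.95
position: [0.4528, 0.0705, 0.1034]
ee_rot: [0.623, 0.782, -0.001, 0.004]
ft_force: [-0.2, -0.7, 0.4]
grip_width: 0.53
clk 35.95 tcp [0.4528 0.0705 0.1034] tooly yaw 12.97 tilt(z)  [ 0.0058 -0.0067] tips z 0.0304 grip mm 45.3 F [-0.2 -0.7  0.4] q [-0.78  0.21  0.56  2.12 -0.14  0.84  0.1 ]
units xyz [ 0.1  -0.15 -0.04] turn units [ 0.03  0.06 -0.  ]
```

```bash
python3 -m crank '0.1 -0.15 -0.04 0.03 0.06 0 45; 0 0 0 0 0 0 45; 0 0 0 0 0 0 30; 0 0 0 0 0 0 15; 0 0 0 0 0 0 8; 0 0 0 0 0 0 8; 0 0 0 0 0 0 8; 0 0 0 0 0 0 8; 0 0 0 0 0 0 8; 0 0 -0.1 0 0 0 8' 40; python3 st.py 0.6320 0.052 0.155 5.6
```

```text
clock: 36.95
position: [0.4457, 0.0731, 0.1099]
ee_rot: [0.623, 0.782, 0.001, -0.001]
ft_force: [0.6, -0.3, -5.2]
grip_width: 0.197
clk 36.95 tcp [0.4457 0.0731 0.1099] tooly yaw 12.97 tilt(z)  [-0.0002  0.0014] tips z 0.0369 grip mm 16.8 F [ 0.6 -0.3 -5.2] q [-0.78  0.19  0.56  2.13 -0.13  0.86  0.08]
units xyz [-1.56  4.42 -1.13] turn units [ 0.   -0.01  0.92]
```

```bash
python3 -m crank '0 0 -0.6 0 0 0 8; -0.1 0.3 -0.6 0 0 0.1 8; -0.19 0.58 -0.1 0 0 0.14 8; -0.19 0.58 0 0 0 0.14 8; -0.17 0.58 0 0 0 0.14 8; -0.16 0.58 0 0 0 0.14 8; -0.15 0.58 0 0 0 0.13 8; -0.14 0.58 0 0 0 0.13 8; -0.1 0.4 0 0 0 0 8; 0 0 0 0 0 0 8'; python3 st.py 0.633 0.052 0.140 5.6
```

```text
clock: 37.95
position: [0.6213, 0.0523, 0.1613]
ee_rot: [0.672, 0.74, -0.003, -0.003]
ft_force: [-0.5, 0.2, -5.1]
grip_width: 0.198
clk 37.95 tcp [0.6213 0.0523 0.1613] tooly yaw 5.50 tilt(z)  [-0.0088 -0.0003] tips z 0.0883 grip mm 16.9 F [-0.5  0.2 -5.1] q [-0.61  0.5   0.59  1.65 -0.3   1.1   0.16]
units xyz [-0.04  0.3   0.53] turn units [-0.06 -0.   -0.01]
```

```bash
python3 -m crank '-0.04 0.3 0 -0.06 0 -0.01 8; 0 0 0.25 0 0 0 8; 0 0 0.3 0 0 0 8; 0 0 0.3 0 0 0 8; 0 0 0.2 0 0 0 8; 0 0 0.1 0 0 0 8; 0 0 0 0 0 0 8; 0 0 0 0 0 0 8; 0 0 0 0 0 0 8; 0 0 0 0 0 0 8'; python3 st.py 0.633 0.053 0.112 5.6
```

```text
clock: 38.95
position: [0.6291, 0.0525, 0.1113]
ee_rot: [0.672, 0.741, -0.002, -0.003]
ft_force: [-1.2, -0.5, -3.5]
grip_width: 0.197
clk 38.95 tcp [0.6291 0.0525 0.1113] tooly yaw 5.61 tilt(z)  [-0.0074  0.0012] tips z 0.0383 grip mm 16.8 F [-1.2 -0.5 -3.5] q [-0.58  0.57  0.56  1.66 -0.35  1.02  0.19]
units xyz [ 0.    0.1  -0.02] turn units [-0.05 -0.01  0.  ]
```

```bash
python3 -m crank '0.06 0.05 0 -0.05 0 0 8; 0.06 0 0 0 0 0 8; 0.06 0 0 0 0 0 8; 0.06 0 0 0 0 0 8; 0.06 0 0 0 0 0 8; 0.06 0 0 0 0 0 8; 0.05 0 0 0 0 0 8; 0 0 0 0 0 0 8; 0 0 0 0 0 0 8; 0 0 0 0 0 0 8'; python3 st.py 0.642 0.065 0.111 5.6
```

```text
clock: 39.95
position: [0.6301, 0.0628, 0.1115]
ee_rot: [0.674, 0.739, -0.002, 0.003]
ft_force: [-0.2, -2.6, -3.1]
grip_width: 0.201
clk 39.95 tcp [0.6301 0.0628 0.1115] tooly yaw 5.29 tilt(z)  [ 0.0017 -0.0079] tips z 0.0385 grip mm 17.1 F [-0.2 -2.6 -3.1] q [-0.6   0.57  0.56  1.66 -0.34  1.01  0.16]
units xyz [0.03 0.3  0.01] turn units [ 0.01  0.06 -0.04]
```

```bash
python3 -m crank '0.05 0.05 0 0.01 0.06 -0.04 8; 0.02 0.08 0 0 0 0 8; 0.02 0.08 0 0 0 0 8; 0.02 0.08 0 0 0 0 8; 0.02 0.08 0 0 0 0 8; 0.02 0.08 0 0 0 0 8; 0.02 0.06 0 0 0 0 8; 0.02 0.06 0 0 0 0 8; 0 0 0 0 0 0 8; 0 0 0 0 0 0 8'; python3 st.py 0.642 0.065 0.111 5.6
```

```text
clock: 40.95
position: [0.6406, 0.0634, 0.112]
ee_rot: [0.673, 0.739, -0.014, -0.011]
ft_force: [-0.2, -1.8, -3.9]
grip_width: 0.199
clk 40.95 tcp [0.6406 0.0634 0.112 ] tooly yaw 5.31 tilt(z)  [-0.0354 -0.0068] tips z 0.0390 grip mm 17.0 F [-0.2 -1.8 -3.9] q [-0.58  0.61  0.56  1.6  -0.35  1.07  0.17]
units xyz [0.04 0.04 0.02] turn units [-0.26  0.02 -0.04]
```

```bash
python3 -m crank '0.03 0 0 -0.26 0.02 -0.04 8; 0 0 0 0 0 0 8; 0 0 0 0 0 0 8; 0.03 0.05 0 0 0 0 8; 0.03 0.05 0 0 0 0 8; 0 0 0 0 0 0 8; 0 0 0 0 0 0 8; 0 0 0 0 0 0 8; 0 0 0 0 0 0 8; 0 0 0 0 0 0 8'; python3 st.py 0.642 0.065 0.111 5.6
```

```text
clock: 41.95
position: [0.6414, 0.0637, 0.1114]
ee_rot: [0.672, 0.741, -0.006, -0.002]
ft_force: [-2.7, -2.8, -0.5]
grip_width: 0.196
clk 41.95 tcp [0.6414 0.0637 0.1114] tooly yaw 5.55 tilt(z)  [-0.0103 -0.0057] tips z 0.0384 grip mm 16.8 F [-2.7 -2.8 -0.5] q [-0.58  0.6   0.56  1.62 -0.35  1.04  0.17]
units xyz [0.03 0.02 0.01] turn units [-0.08  0.03 -0.01]
```

```bash
python3 -m crank '0 -0.02 0.02 -0.08 0.03 -0.01 8; 0 0 0 0 0 0 8; 0 0 0 0 0 0 20; 0 0 0 0 0 0 30; 0 0 0 0 0 0 38; 0 0 0 0 0 0 38; 0 0 -0.4 0 0 0 38; 0 0 -0.7 0 0 0 38; 0 0 -0.7 0 0 0 38; 0 0 -0.7 0 0 0 38'; python3 st.py 0.4391 -0.0055 0.18 14.3; python3 look.py 16 side top | grep -v "zt=0.016" ; python3 -c "
from h import *
im,d=load('side','16')
cv2.imwrite('pics/s16c.png',cv2.resize(im[130:330,210:410],None,fx=4,fy=3,interpolation=cv2.INTER_CUBIC)[:,:,::-1])"
```

```text
clock: 42.95
position: [0.6403, 0.0664, 0.2151]
ee_rot: [0.671, 0.742, 0.0, -0.001]
ft_force: [0.4, -0.2, -0.2]
grip_width: 0.446
clk 42.95 tcp [0.6403 0.0664 0.2151] tooly yaw 5.76 tilt(z)  [-0.0008  0.002 ] tips z 0.1421 grip mm 38.1 F [ 0.4 -0.2 -0.2] q [-0.62  0.48  0.6   1.55 -0.29  1.2   0.13]
units xyz [-1.28 -5.18  0.88] turn units [-0.   -0.02 -1.07]
side top 0.6382 0.1103 corrected 0.6369 0.1111 | hex c(corr) 0.6396 0.1120 size 61x56 normal 35.9 n=211 zt=0.021 medz=0.0215
side top 0.6417 0.0605 corrected 0.6404 0.0613 | hex c(corr) 0.6409 0.0620 size 59x53 normal 36.6 n=322 zt=0.021 medz=0.0214
side top 0.6178 -0.1554 corrected 0.6165 -0.1546 | hex c(corr) 0.6101 -0.1610 size 7x44 normal 18.9 n=75 zt=0.021 medz=0.0211
```

View pics/s16c.png

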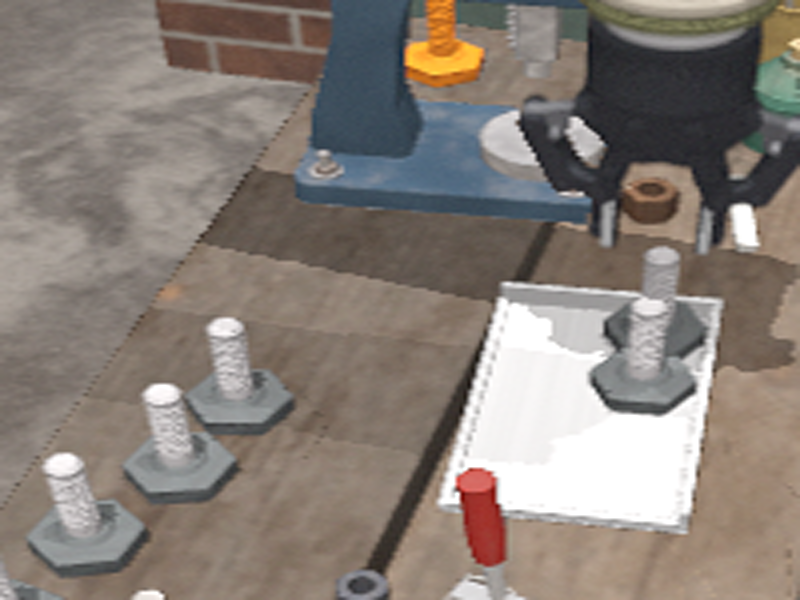

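```bash
sed -i 's/^    p,d=snap(n,tag)/    p,d=(load if tag.startswith("=") else snap)(n,tag.lstrip("="))/' look.py; python3 look.py =16 top side| grep "zt=0.016" | grep " 0.4\| 0.3" | cut -c1-140; python3 -m crank '-0.15 -0.8 0 0 0 -0.15 45; -0.15 -0.8 0 0 0 -0.15 45; -0.2 -0.8 0 0 0 -0.15 45; -0.2 -0.8 0 0 0 -0.15 45; -0.2 -0.8 0 0 0 -0.15 45; -0.2 -0.8 0.2 0 0 -0.15 45; -0.18 -0.38 0.3 0 0 -0.15 45; 0 0 0.3 0 0 0 45; 0 0 0.1 0 0 0 45; 0 0 0 0 0 0 45' 40; python3 st.py 0.4391 -0.0055 0.170 14.3
```

```text
top top 0.4381 -0.0043 corrected 0.4394 -0.0051 | hex c(corr) 0.4395 -0.0154 size 34x55 normal 37.4 n=149 zt=0.016 medz=0.0177
top top 0.4289 -0.0681 corrected 0.4302 -0.0689 | hex c(corr) 0.4305 -0.0688 size 50x56 normal 49.5 n=240 zt=0.016 medz=0.0175
top top 0.4067 -0.1332 corrected 0.4080 -0.1340 | hex c(corr) 0.4085 -0.1339 size 54x50 normal 52.0 n=221 zt=0.016 medz=0.0175
top top 0.3970 -0.2034 corrected 0.3983 -0.2042 | hex c(corr) 0.3986 -0.2050 size 50x56 normal 16.1 n=231 zt=0.016 medz=0.0177
side top 0.4412 -0.0069 corrected 0.4399 -0.0061 | hex c(corr) 0.4402 -0.0066 size 51x57 normal 46.2 n=323 zt=0.016 medz=0.0161
side top 0.4320 -0.0704 corrected 0.4307 -0.0696 | hex c(corr) 0.4315 -0.0708 size 54x55 normal 49.0 n=362 zt=0.016 medz=0.0163
side top 0.4100 -0.1356 corrected 0.4087 -0.1348 | hex c(corr) 0.4088 -0.1349 size 50x58 normal 55.4 n=399 zt=0.016 medz=0.0163
side top 0.4001 -0.2059 corrected 0.3988 -0.2051 | hex c(corr) 0.3985 -0.2054 size 51x58 normal 16.8 n=464 zt=0.016 medz=0.0164
side top 0.4997 -0.2396 corrected 0.4984 -0.2388 | hex c(corr) 0.5068 -0.2477 size 62x34 normal 11.8 n=120 zt=0.016 medz=0.0157
clock: 44.05
position: [0.4418, -0.019, 0.1835]
ee_rot: [0.612, 0.791, 0.008, 0.003]
ft_force: [-0.6, -0.5, 0.1]
grip_width: 0.529
clk 44.05 tcp [ 0.4418 -0.019   0.1835] tooly yaw 14.49 tilt(z)  [0.0146 0.0092] tips z 0.1105 grip mm 45.2 F [-0.6 -0.5  0.1] q [-0.7   0.01  0.66  2.11 -0.02  1.01  0.22]
units xyz [0.34 0.01 0.34] turn units [ 0.12 -0.04  0.02]
```

```bash
python3 -m crank '0.34 -0.02 0 0.12 -0.04 -0.03 45; 0.04 -0.05 0.1 0 0 0 45; 0 0 0.3 0 0 0 45; 0 0 0.35 0 0 0 45; 0 0 0.35 0 0 0 45; 0 0 0.35 0 0 0 45; 0 0 0.3 0 0 0 45; 0 0 0.1 0 0 0 45; 0 0 0 0 0 0 45; 0 0 0 0 0 0 45' 40; python3 st.py 0.4394 -0.0058 0.105 14.8
```

```text
clock: 45.05
position: [0.4394, -0.0066, 0.1042]
ee_rot: [0.611, 0.791, -0.001, 0.003]
ft_force: [-0.0, 0.3, 0.4]
grip_width: 0.526
clk 45.05 tcp [ 0.4394 -0.0066  0.1042] tooly yaw 14.65 tilt(z)  [ 0.0032 -0.0055] tips z 0.0312 grip mm 44.9 F [-0.   0.3  0.4] q [-0.69  0.17  0.64  2.17 -0.13  0.83  0.29]
units xyz [ 0.02  0.   -0.02] turn units [ 0.01  0.04 -0.02]
```

```bash
python3 st.py 0.4394 -0.0058 0.105 14.8
```

```text
clk 45.05 tcp [ 0.4394 -0.0066  0.1042] tooly yaw 14.65 tilt(z)  [ 0.0032 -0.0055] tips z 0.0312 grip mm 44.9 F [-0.   0.3  0.4] q [-0.69  0.17  0.64  2.17 -0.13  0.83  0.29]
units xyz [ 0.02  0.   -0.02] turn units [ 0.01  0.04 -0.02]
```

```bash
python3 -m crank '0.02 0 0 0.01 0.04 -0.02 30; 0 0 0 0 0 0 15; 0 0 0 0 0 0 8; 0 0 0 0 0 0 8; 0 0 0 0 0 0 8; 0 0 0 0 0 0 8; 0 0 -0.2 0 0 0 8; 0 0 -0.4 0 0 0 8; 0 0 -0.5 0 0 0 8; 0 0 -0.1 0 0 0 8' 40; python3 st.py 0.6393 0.0031 0.155 5.6
```

```text
clock: 46.05
position: [0.4378, -0.0062, 0.1543]
ee_rot: [0.61, 0.792, -0.001, -0.001]
ft_force: [0.3, -0.2, -5.9]
grip_width: 0.201
clk 46.05 tcp [ 0.4378 -0.0062  0.1543] tooly yaw 14.78 tilt(z)  [-0.0025 -0.0009] tips z 0.0813 grip mm 17.2 F [ 0.3 -0.2 -5.9] q [-0.72  0.07  0.66  2.13 -0.05  0.96  0.22]
units xyz [-1.06  4.93 -0.03] turn units [-0.02  0.    1.15]
```

```bash
python3 -m crank '-0.12 0.55 -0.1 0 0 0.13 8; -0.11 0.55 0 0 0 0.13 8; -0.1 0.56 0 0 0 0.13 8; -0.09 0.57 0 0 0 0.13 8; -0.08 0.57 0 0 0 0.13 8; -0.07 0.57 0 0 0 0.13 8; -0.06 0.57 0 0 0 0.13 8; -0.05 0.57 0 0 0 0.13 8; -0.04 0.5 0 0 0 0.12 8; 0 0 0 0 0 0 8'; python3 st.py 0.6393 0.0031 0.112 5.6
```

```text
clock: 47.05
position: [0.6447, 0.0056, 0.1511]
ee_rot: [0.673, 0.74, -0.003, -0.005]
ft_force: [0.2, 0.3, -6.0]
grip_width: 0.196
clk 47.05 tcp [0.6447 0.0056 0.1511] tooly yaw 5.44 tilt(z)  [-0.0103  0.0024] tips z 0.0781 grip mm 16.7 F [ 0.2  0.3 -6. ] q [-0.54  0.57  0.63  1.59 -0.36  1.11  0.27]
units xyz [-0.05 -0.13  0.98] turn units [-0.07 -0.02 -0.02]
```

```bash
python3 -m crank '-0.05 -0.1 0 -0.07 -0.02 -0.02 8; 0 0 0.2 0 0 0 8; 0 0 0.25 0 0 0 8; 0 0 0.25 0 0 0 8; 0 0 0.2 0 0 0 8; 0 0 0.06 0 0 0 8; 0 0 0 0 0 0 8; 0 0 0 0 0 0 8; 0 0 0 0 0 0 8; 0 0 0 0 0 0 8'; python3 st.py 0.6393 0.0031 0.112 5.6
```

```text
clock: 48.05
position: [0.6375, 0.0029, 0.1097]
ee_rot: [0.671, 0.741, -0.0, -0.002]
ft_force: [-1.6, 0.6, -0.6]
grip_width: 0.199
clk 48.05 tcp [0.6375 0.0029 0.1097] tooly yaw 5.64 tilt(z)  [-0.0031  0.0024] tips z 0.0367 grip mm 17.0 F [-1.6  0.6 -0.6] q [-0.53  0.6   0.6   1.65 -0.39  1.02  0.3 ]
units xyz [ 0.    0.05 -0.06] turn units [-0.02 -0.02  0.01]
```

```bash
python3 -m crank '0 0.05 -0.05 -0.02 -0.02 0.01 8; 0.06 0 0 0 0 0 8; 0.06 0 0 0 0 0 8; 0.06 0 0 0 0 0 8; 0.06 0 0 0 0 0 8; 0.06 0 0 0 0 0 8; 0.06 0 0 0 0 0 8; 0.06 0 0 0 0 0 8; 0 0 0 0 0 0 8; 0 0 0 0 0 0 8'; python3 st.py 0.6463 0.0139 0.1115 5.6
```

```text
clock: 49.05
position: [0.6378, 0.0129, 0.1108]
ee_rot: [0.674, 0.739, -0.004, 0.005]
ft_force: [0.5, 0.0, -5.7]
grip_width: 0.2
clk 49.05 tcp [0.6378 0.0129 0.1108] tooly yaw 5.23 tilt(z)  [ 0.0012 -0.0122] tips z 0.0378 grip mm 17.0 F [ 0.5  0.  -5.7] q [-0.55  0.6   0.61  1.65 -0.37  1.02  0.27]
units xyz [ 0.01  0.21 -0.02] turn units [ 0.    0.09 -0.05]
```

```bash
python3 -m crank '0.08 0 0 0 0.09 -0.05 8; 0.08 0 0 0 0 0 8; 0.08 0 0 0 0 0 8; 0.04 0.06 0 0 0 0 8; 0.02 0.08 0 0 0 0 8; 0.02 0.08 0 0 0 0 8; 0.02 0.08 0 0 0 0 8; 0.02 0.08 0 0 0 0 8; 0 0 0 0 0 0 8; 0 0 0 0 0 0 8'; python3 st.py 0.6463 0.0139 0.1115 5.6
```

```text
clock: 50.05
position: [0.6481, 0.0148, 0.1104]
ee_rot: [0.675, 0.738, -0.009, 0.001]
ft_force: [-0.6, -3.6, -5.5]
grip_width: 0.201
clk 50.05 tcp [0.6481 0.0148 0.1104] tooly yaw 5.14 tilt(z)  [-0.0106 -0.0147] tips z 0.0374 grip mm 17.1 F [-0.6 -3.6 -5.5] q [-0.54  0.62  0.61  1.61 -0.38  1.04  0.26]
units xyz [-0.02 -0.05 -0.03] turn units [-0.09  0.1  -0.06]
```

```bash
python3 -m crank '0.02 0.03 0 -0.09 0.1 -0.06 8; 0.02 0.06 0 0 0 0 8; 0.02 0.06 0 0 0 0 8; 0.02 0.05 0 0 0 0 8; 0 0 0 0 0 0 8; 0 0 0 0 0 0 8; 0 0 0 0 0 0 8; 0 0 0 0 0 0 8; 0 0 0 0 0 0 8; 0 0 0 0 0 0 8'; python3 st.py 0.6463 0.0139 0.1115 5.6
```

```text
clock: 51.05
position: [0.6489, 0.0136, 0.1104]
ee_rot: [0.673, 0.74, -0.007, -0.006]
ft_force: [-2.7, -3.8, -2.6]
grip_width: 0.196
clk 51.05 tcp [0.6489 0.0136 0.1104] tooly yaw 5.44 tilt(z)  [-0.0181 -0.0017] tips z 0.0374 grip mm 16.7 F [-2.7 -3.8 -2.6] q [-0.53  0.63  0.6   1.6  -0.39  1.06  0.28]
units xyz [ 0.01 -0.06 -0.03] turn units [-0.13 -0.   -0.02]
```

```bash
python3 -m crank '0 -0.04 0.02 -0.13 0 -0.02 8; 0 0 0 0 0 0 8; 0 0 0 0 0 0 20; 0 0 0 0 0 0 30; 0 0 0 0 0 0 38; 0 0 0 0 0 0 38; 0 0 -0.4 0 0 0 38; 0 0 -0.7 0 0 0 38; 0 0 -0.7 0 0 0 38; 0 0 -0.7 0 0 0 38'; python3 st.py 0.4304 -0.069 0.18 20; python3 look.py 17 side top |cut -c1-140; python3 -c "
from h import *
im,d=load('side','17')
cv2.imwrite('pics/s17c.png',cv2.resize(im[130:330,210:410],None,fx=4,fy=3,interpolation=cv2.INTER_CUBIC)[:,:,::-1])"
```

```text
clock: 52.05
position: [0.6481, 0.0164, 0.2151]
ee_rot: [0.671, 0.742, 0.002, 0.0]
ft_force: [0.6, -0.5, -0.1]
grip_width: 0.441
clk 52.05 tcp [0.6481 0.0164 0.2151] tooly yaw 5.76 tilt(z)  [0.0034 0.0029] tips z 0.1421 grip mm 37.7 F [ 0.6 -0.5 -0.1] q [-0.57  0.5   0.65  1.54 -0.32  1.21  0.23]
units xyz [-1.58 -5.63  0.85] turn units [ 0.03 -0.02 -1.78]
side top 0.6384 0.1108 corrected 0.6371 0.1116 | hex c(corr) 0.6385 0.1132 size 59x55 normal 37.4 n=111 zt=0.016 medz=0.0198
side top 0.6384 0.1108 corrected 0.6371 0.1116 | hex c(corr) 0.6398 0.1127 size 63x56 normal 38.6 n=213 zt=0.021 medz=0.0213
side top 0.6417 0.0608 corrected 0.6404 0.0616 | hex c(corr) 0.6406 0.0650 size 60x53 normal 37.2 n=113 zt=0.016 medz=0.0196
side top 0.6417 0.0608 corrected 0.6404 0.0616 | hex c(corr) 0.6403 0.0614 size 54x60 normal 37.4 n=238 zt=0.021 medz=0.0216
side top 0.6481 0.0107 corrected 0.6468 0.0115 | hex c(corr) 0.6467 0.0140 size 63x54 normal 39.0 n=184 zt=0.016 medz=0.0191
side top 0.6481 0.0107 corrected 0.6468 0.0115 | hex c(corr) 0.6464 0.0126 size 58x55 normal 36.5 n=356 zt=0.021 med
[... 579 characters left out ...]
orr) 0.6116 -0.1620 size 9x47 normal 19.8 n=67 zt=0.021 medz=0.0203
side top 0.4995 -0.2394 corrected 0.4982 -0.2386 | hex c(corr) 0.5065 -0.2492 size 62x34 normal 11.2 n=112 zt=0.016 medz=0.0153
top top 0.6349 0.1141 corrected 0.6362 0.1133 | hex c(corr) 0.6422 0.1273 size 30x55 normal 22.9 n=107 zt=0.021 medz=0.0222
top top 0.4290 -0.0680 corrected 0.4303 -0.0688 | hex c(corr) 0.4308 -0.0695 size 54x51 normal 49.3 n=249 zt=0.016 medz=0.0174
top top 0.4066 -0.1332 corrected 0.4079 -0.1340 | hex c(corr) 0.4077 -0.1342 size 50x54 normal 52.1 n=234 zt=0.016 medz=0.0174
top top 0.3971 -0.2039 corrected 0.3984 -0.2047 | hex c(corr) 0.3988 -0.2047 size 51x54 normal 16.9 n=228 zt=0.016 medz=0.0176
```

View pics/s17c.png

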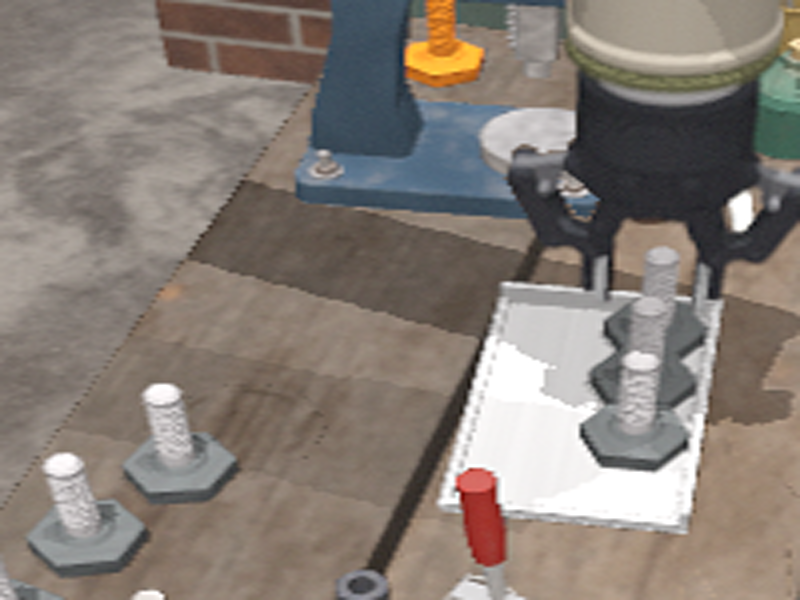

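```bash
python3 -m crank '-0.15 -0.8 0 0 0 -0.2 45; -0.2 -0.8 0 0 0 -0.22 45; -0.25 -0.8 0 0 0 -0.22 45; -0.25 -0.8 0 0 0 -0.22 45; -0.3 -0.75 0 0 0 -0.22 45; -0.35 -0.75 0.2 0 0 -0.22 45; -0.35 -0.7 0.3 0 0 -0.22 45; 0 -0.1 0.3 0 0 -0.22 45; 0 0 0.2 0 0 0 45; 0 0 0 0 0 0 45' 40; python3 st.py 0.4305 -0.069 0.170 20
```

```text
clock: 53.15
position: [0.4447, -0.102, 0.1791]
ee_rot: [0.572, 0.82, 0.01, 0.006]
ft_force: [0.4, -0.2, -0.3]
grip_width: 0.529
clk 53.15 tcp [ 0.4447 -0.102   0.1791] tooly yaw 20.17 tilt(z)  [0.0205 0.0097] tips z 0.1061 grip mm 45.2 F [ 0.4 -0.2 -0.3] q [-0.59  0.06  0.75  2.08 -0.06  1.    0.55]
units xyz [ 0.9  -0.05  0.23] turn units [ 0.16 -0.01  0.02]
```

```bash
python3 -m crank '0.6 -0.05 -0.1 0.16 -0.01 0.02 45; 0.32 -0.02 0 0 0 0 45; 0 0 0 0 0 0 45; 0 0 0.3 0 0 0 45; 0 -0.03 0.35 0 0 0 45; 0 -0.03 0.35 0 0 0 45; 0 0 0.35 0 0 0 45; 0 0 0.3 0 0 0 45; 0 0 0.2 0 0 0 45; 0 0 0 0 0 0 45' 40; python3 st.py 0.4305 -0.069 0.105 20
```

```text
clock: 54.15
position: [0.4321, -0.0714, 0.1057]
ee_rot: [0.576, 0.818, -0.001, 0.003]
ft_force: [-0.7, -0.7, -0.1]
grip_width: 0.527
clk 54.15 tcp [ 0.4321 -0.0714  0.1057] tooly yaw 19.70 tilt(z)  [ 0.0036 -0.0055] tips z 0.0327 grip mm 45.0 F [-0.7 -0.7 -0.1] q [-0.6   0.17  0.71  2.18 -0.14  0.84  0.54]
units xyz [ 0.07 -0.02  0.02] turn units [ 0.01  0.05 -0.04]
```

```bash
python3 -m crank '0.07 -0.02 0.02 0.01 0.05 -0.04 40; 0 0 0 0 0 0 20; 0 0 0 0 0 0 8; 0 0 0 0 0 0 8; 0 0 0 0 0 0 8; 0 0 0 0 0 0 8; 0 0 -0.2 0 0 0 8; 0 0 -0.4 0 0 0 8; 0 0 -0.5 0 0 0 8; 0 0 -0.1 0 0 0 8' 40; python3 st.py 0.5883 0.0848 0.155 5.6
```

```text
clock: 55.15
position: [0.4296, -0.0697, 0.1555]
ee_rot: [0.574, 0.819, -0.001, -0.001]
ft_force: [-0.0, -0.2, -3.5]
grip_width: 0.196
clk 55.15 tcp [ 0.4296 -0.0697  0.1555] tooly yaw 19.97 tilt(z)  [-0.002   0.0001] tips z 0.0825 grip mm 16.8 F [-0.  -0.2 -3.5] q [-0.64  0.06  0.72  2.14 -0.04  0.96  0.46]
units xyz [2.27 5.05 0.  ] turn units [-0.01 -0.    1.8 ]
```

```bash
python3 -m crank '0.25 0.56 0 0 0 0.2 8; 0.27 0.55 0 0 0 0.2 8; 0.28 0.54 0 0 0 0.2 8; 0.3 0.53 0 0 0 0.2 8; 0.32 0.52 0 0 0 0.2 8; 0.33 0.51 0 0 0 0.2 8; 0.35 0.5 0 0 0 0.2 8; 0.37 0.49 0 0 0 0.2 8; 0.35 0.3 0 0 0 0.2 8; 0 0 0 0 0 0 8'; python3 st.py 0.5883 0.0848 0.112 5.6
```

```text
clock: 56.15
position: [0.5833, 0.0906, 0.1522]
ee_rot: [0.675, 0.738, 0.0, -0.002]
ft_force: [0.4, 1.0, -4.0]
grip_width: 0.2
clk 56.15 tcp [0.5833 0.0906 0.1522] tooly yaw 5.04 tilt(z)  [-0.0032  0.0035] tips z 0.0792 grip mm 17.1 F [ 0.4  1.  -4. ] q [-0.73  0.44  0.63  1.75 -0.3   1.05  0.09]
units xyz [-0.16  0.12  1.  ] turn units [-0.02 -0.03 -0.07]
```

```bash
python3 -m crank '-0.16 0.12 0 -0.02 -0.03 -0.07 8; 0 0 0.2 0 0 0 8; 0 0 0.25 0 0 0 8; 0 0 0.2 0 0 0 8; 0 0 0.15 0 0 0 8; 0 0 0.06 0 0 0 8; 0 0 0 0 0 0 8; 0 0 0 0 0 0 8; 0 0 0 0 0 0 8; 0 0 0 0 0 0 8'; python3 st.py 0.5883 0.0848 0.112 5.6; python3 -c "
from h import *
im,d=snap('side','18')
cv2.imwrite('pics/s18c.png',cv2.resize(im[130:330,210:410],None,fx=4,fy=3,interpolation=cv2.INTER_CUBIC)[:,:,::-1])"
```

```text
clock: 57.15
position: [0.587, 0.0809, 0.1133]
ee_rot: [0.672, 0.741, -0.002, -0.0]
ft_force: [0.1, 0.0, -5.0]
grip_width: 0.198
clk 57.15 tcp [0.587  0.0809 0.1133] tooly yaw 5.56 tilt(z)  [-0.0028 -0.0022] tips z 0.0403 grip mm 16.9 F [ 0.1  0.  -5. ] q [-0.7   0.5   0.61  1.77 -0.33  0.98  0.14]
units xyz [0.09 0.04 0.03] turn units [-0.02  0.01 -0.  ]
```

View pics/s18c.png

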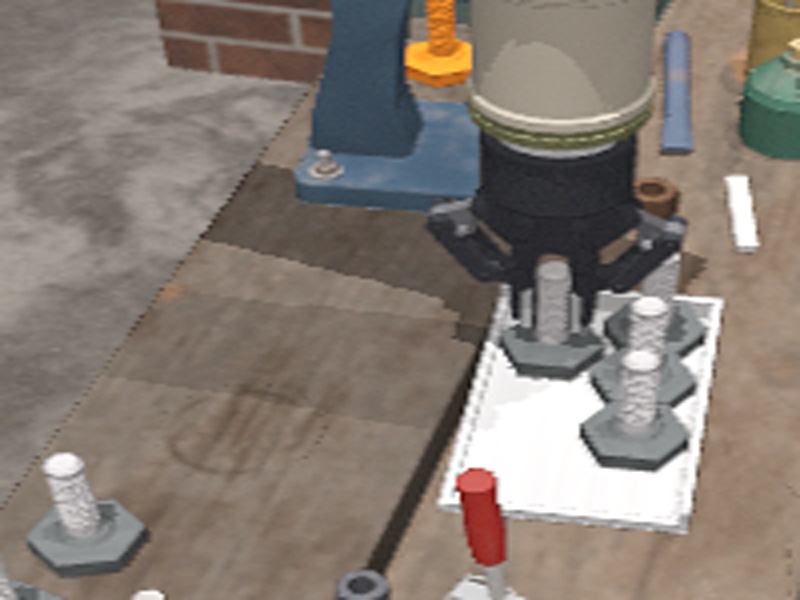

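```bash
python3 -m crank '0.09 0.02 0.03 -0.02 0.01 0 8; 0 0.06 0 0 0 0 8; 0 0.06 0 0 0 0 8; 0 0.06 0 0 0 0 8; 0 0.06 0 0 0 0 8; 0 0.06 0 0 0 0 8; 0 0.06 0 0 0 0 8; 0 0.06 0 0 0 0 8; 0 0 0 0 0 0 8; 0 0 0 0 0 0 8'; python3 st.py 0.5963 0.0856 0.112 5.6
```

```text
clock: 58.2
position: [0.5975, 0.0846, 0.1111]
ee_rot: [0.672, 0.74, -0.009, -0.008]
ft_force: [-0.8, -0.0, -2.5]
grip_width: 0.199
clk 58.20 tcp [0.5975 0.0846 0.1111] tooly yaw 5.53 tilt(z)  [-0.0237 -0.0017] tips z 0.0381 grip mm 17.0 F [-0.8 -0.  -2.5] q [-0.68  0.54  0.6   1.73 -0.35  1.01  0.14]
units xyz [ 0.03 -0.03 -0.02] turn units [-0.17 -0.   -0.01]
```

```bash
python3 -m crank '0.01 0.02 -0.01 -0.17 0 -0.01 8; 0 0.06 0 0 0 0 8; 0 0.06 0 0 0 0 8; 0 0.06 0 0 0 0 8; 0 0.06 0 0 0 0 8; 0 0 0 0 0 0 8; 0 0 0 0 0 0 8; 0 0 0 0 0 0 8; 0 0 0 0 0 0 8; 0 0 0 0 0 0 8'; python3 st.py 0.5963 0.0856 0.112 5.6
```

```text
clock: 59.2
position: [0.5979, 0.0841, 0.111]
ee_rot: [0.672, 0.741, -0.008, -0.01]
ft_force: [-2.9, 0.2, 0.7]
grip_width: 0.199
clk 59.20 tcp [0.5979 0.0841 0.111 ] tooly yaw 5.61 tilt(z)  [-0.0256  0.0007] tips z 0.0380 grip mm 17.0 F [-2.9  0.2  0.7] q [-0.68  0.54  0.6   1.72 -0.35  1.02  0.15]
units xyz [ 0.04 -0.04 -0.02] turn units [-0.18 -0.02  0.  ]
```

```bash
python3 -m crank '0 0 0 -0.18 -0.02 0 8; 0 0.08 0 -0.03 0 0 8; 0 0.08 0 -0.03 0 0 8; 0 -0.02 0 -0.1 0 0 8; 0 0 0 0 0 0 8; 0 0 0 0 0 0 8; 0 0 0 0 0 0 8; 0 0 0 0 0 0 8; 0 0 0 0 0 0 8; 0 0 0 0 0 0 8'; python3 st.py 0.5963 0.0856 0.112 5.6
```

```text
clock: 60.2
position: [0.5958, 0.0836, 0.1105]
ee_rot: [0.672, 0.741, 0.001, -0.001]
ft_force: [-3.5, 0.0, 0.3]
grip_width: 0.199
clk 60.20 tcp [0.5958 0.0836 0.1105] tooly yaw 5.58 tilt(z)  [0.0003 0.0028] tips z 0.0375 grip mm 17.0 F [-3.5  0.   0.3] q [-0.69  0.52  0.6   1.75 -0.35  0.98  0.15]
units xyz [ 0.05  0.02 -0.04] turn units [ 0.   -0.02 -0.  ]
```

```bash
python3 -m crank '0 0 0 0 0 0 20; 0 0 0 0 0 0 25; 0 0 0 0 0 0 32; 0 0 0 0 0 0 38; 0 0 0 0 0 0 38; 0 0 -0.4 0 0 0 38; 0 0 -0.7 0 0 0 38; 0 0 -0.7 0 0 0 38; 0 0 -0.7 0 0 0 38; 0 0 0 0 0 0 38'; python3 st.py 0.4083 -0.1345 0.18 24.5; python3 look.py 19 side top |cut -c1-140 | grep -v "0.61[0-9][0-9] -0.15\|0.49"; python3 -c "
from h import *
im,d=load('side','19')
cv2.imwrite('pics/s19c.png',cv2.resize(im[130:330,210:410],None,fx=4,fy=3,interpolation=cv2.INTER_CUBIC)[:,:,::-1])"
```

```text
clock: 61.2
position: [0.598, 0.0826, 0.2199]
ee_rot: [0.672, 0.74, 0.004, 0.002]
ft_force: [1.0, -0.2, 0.5]
grip_width: 0.444
clk 61.20 tcp [0.598  0.0826 0.2199] tooly yaw 5.49 tilt(z)  [0.0082 0.0028] tips z 0.1469 grip mm 37.9 F [ 1.  -0.2  0.5] q [-0.74  0.39  0.66  1.66 -0.26  1.17  0.08]
units xyz [-4.95 -5.25  0.94] turn units [ 0.06 -0.   -2.38]
side top 0.6386 0.1099 corrected 0.6373 0.1107 | hex c(corr) 0.6356 0.1159 size 54x58 normal 37.0 n=96 zt=0.016 medz=0.0194
side top 0.6386 0.1099 corrected 0.6373 0.1107 | hex c(corr) 0.6382 0.1101 size 60x57 normal 33.8 n=228 zt=0.021 medz=0.0216
side top 0.5972 0.0822 corrected 0.5959 0.0830 | hex c(corr) 0.5952 0.0848 size 58x61 normal 38.2 n=164 zt=0.016 medz=0.0195
side top 0.5972 0.0822 corrected 0.5959 0.0830 | hex c(corr) 0.5974 0.0835 size 56x59 normal 31.5 n=342 zt=0.021 medz=0.0216
side top 0.6418 0.0602 corrected 0.6405 0.0610 | hex c(corr) 0.6407 0.0635 size 55x64 normal 42.5 n=127 zt=0.016 medz=0.0196
side top 0.6418 0.0602 corrected 0.6405 0.0610 | hex c(corr) 0.6420 0.0615 size 53x63 normal 34.8 n=254 zt=0.021 medz=0
[... 187 characters left out ...]
(corr) 0.4090 -0.1353 size 51x58 normal 53.7 n=395 zt=0.016 medz=0.0164
side top 0.4003 -0.2060 corrected 0.3990 -0.2052 | hex c(corr) 0.3990 -0.2053 size 51x58 normal 16.7 n=461 zt=0.016 medz=0.0164
top top 0.6441 0.0143 corrected 0.6454 0.0135 | hex c(corr) 0.6387 -0.0031 size 23x50 normal 8.6 n=40 zt=0.016 medz=0.0190
top top 0.6441 0.0143 corrected 0.6454 0.0135 | hex c(corr) 0.6404 0.0006 size 27x51 normal 49.7 n=113 zt=0.021 medz=0.0226
top top 0.4065 -0.1331 corrected 0.4078 -0.1339 | hex c(corr) 0.4082 -0.1346 size 50x53 normal 52.6 n=235 zt=0.016 medz=0.0174
top top 0.3970 -0.2038 corrected 0.3983 -0.2046 | hex c(corr) 0.3985 -0.2046 size 51x55 normal 16.2 n=237 zt=0.016 medz=0.0178
```

View pics/s19c.png

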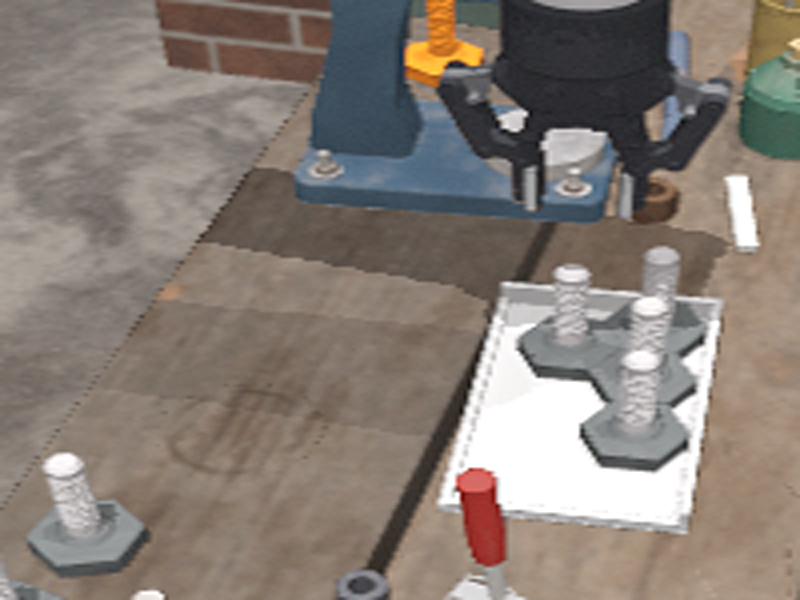

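```bash
python3 -m crank '-0.54 -0.59 0 0 0 -0.26 45; -0.52 -0.6 0 0 0 -0.26 45; -0.5 -0.62 0 0 0 -0.26 45; -0.47 -0.64 0 0 0 -0.26 45; -0.44 -0.66 0 0 0 -0.26 45; -0.42 -0.68 0.1 0 0 -0.26 45; -0.4 -0.7 0.2 0 0 -0.26 45; -0.38 -0.72 0.2 0 0 -0.26 45; -0.15 -0.4 0.2 0 0 -0.2 45; 0 0 0 0 0 0 45' 40; python3 st.py 0.4083 -0.1345 0.170 23.9
```

```text
clock: 62.3
position: [0.4021, -0.1255, 0.1805]
ee_rot: [0.54, 0.842, -0.001, -0.003]
ft_force: [0.3, -0.3, -0.0]
grip_width: 0.531
clk 62.30 tcp [ 0.4021 -0.1255  0.1805] tooly yaw 24.69 tilt(z)  [-0.0073  0.0015] tips z 0.1075 grip mm 45.3 F [ 0.3 -0.3 -0. ] q [-0.6  -0.04  0.79  2.15  0.03  1.03  0.61]
units xyz [-0.27  0.05  0.26] turn units [-0.04 -0.03  0.1 ]
```

```bash
python3 -m crank '-0.27 0.05 0 -0.04 -0.03 0.1 45; 0 0 0 0 0 0 45; 0 0 0.25 0 0 0 45; 0 -0.03 0.35 0 0 0 45; 0 -0.03 0.35 0 0 0 45; 0 0 0.35 0 0 0 45; 0 0 0.3 0 0 0 45; 0 0 0.2 0 0 0 45; 0 0 0 0 0 0 45; 0 0 0 0 0 0 45' 40; python3 st.py 0.4083 -0.1345 0.105 23.9
```

```text
clock: 63.3
position: [0.4111, -0.1323, 0.1031]
ee_rot: [0.544, 0.839, -0.002, 0.001]
ft_force: [0.4, -0.2, 0.2]
grip_width: 0.526
clk 63.30 tcp [ 0.4111 -0.1323  0.1031] tooly yaw 24.10 tilt(z)  [-0.0007 -0.005 ] tips z 0.0301 grip mm 44.9 F [ 0.4 -0.2  0.2] q [-0.55  0.18  0.81  2.19 -0.16  0.83  0.78]
units xyz [-0.02 -0.09 -0.05] turn units [-0.02  0.03  0.03]
```

```bash
python3 -m crank '-0.02 -0.09 -0.04 -0.02 0.03 0.03 40; 0 0 0 0 0 0 20; 0 0 0 0 0 0 8; 0 0 0 0 0 0 8; 0 0 0 0 0 0 8; 0 0 0 0 0 0 8; 0 0 -0.2 0 0 0 8; 0 0 -0.4 0 0 0 8; 0 0 -0.5 0 0 0 8; 0 0 -0.1 0 0 0 8' 40; python3 st.py 0.5929 0.031 0.155 5.6
```

```text
clock: 64.3
position: [0.4068, -0.1349, 0.1554]
ee_rot: [0.546, 0.838, -0.0, -0.001]
ft_force: [0.6, 0.2, -3.7]
grip_width: 0.198
clk 64.30 tcp [ 0.4068 -0.1349  0.1554] tooly yaw 23.78 tilt(z)  [-0.0016  0.0001] tips z 0.0824 grip mm 16.9 F [ 0.6  0.2 -3.7] q [-0.59  0.03  0.83  2.16 -0.03  0.96  0.67]
units xyz [1.92 5.93 0.  ] turn units [-0.01 -0.    2.27]
```

```bash
python3 -m crank '0.19 0.59 0 0 0 0.24 8; 0.21 0.58 0 0 0 0.24 8; 0.23 0.57 0 0 0 0.24 8; 0.25 0.56 0 0 0 0.24 8; 0.27 0.55 0 0 0 0.24 8; 0.29 0.55 0 0 0 0.24 8; 0.31 0.54 0 0 0 0.24 8; 0.33 0.53 0 0 0 0.24 8; 0.34 0.52 0 0 0 0.24 8; 0.2 0.3 0 0 0 0.1 8'; python3 st.py 0.5929 0.031 0.112 5.6
```

```text
clock: 65.3
position: [0.5885, 0.0291, 0.1518]
ee_rot: [0.676, 0.737, 0.0, -0.003]
ft_force: [-0.4, 0.4, -4.9]
grip_width: 0.201
clk 65.30 tcp [0.5885 0.0291 0.1518] tooly yaw 4.94 tilt(z)  [-0.0039  0.004 ] tips z 0.0788 grip mm 17.2 F [-0.4  0.4 -4.9] q [-0.69  0.46  0.71  1.76 -0.35  1.05  0.23]
units xyz [0.03 0.12 0.99] turn units [-0.02 -0.03 -0.08]
```

```bash
python3 -m crank '0.02 0.1 0 -0.02 -0.03 -0.08 8; 0 0 0.2 0 0 0 8; 0 0 0.25 0 0 0 8; 0 0 0.2 0 0 0 8; 0 0 0.15 0 0 0 8; 0 0 0.06 0 0 0 8; 0 0 0 0 0 0 8; 0 0 0 0 0 0 8; 0 0 0 0 0 0 8; 0 0 0 0 0 0 8'; python3 st.py 0.5929 0.031 0.112 5.6
```

```text
clock: 66.3
position: [0.5906, 0.0289, 0.1123]
ee_rot: [0.671, 0.741, -0.002, -0.001]
ft_force: [-0.2, -0.3, -4.4]
grip_width: 0.201
clk 66.30 tcp [0.5906 0.0289 0.1123] tooly yaw 5.67 tilt(z)  [-0.0037 -0.0013] tips z 0.0393 grip mm 17.2 F [-0.2 -0.3 -4.4] q [-0.67  0.52  0.68  1.78 -0.38  0.99  0.27]
units xyz [0.05 0.06 0.01] turn units [-0.03  0.01  0.01]
```

```bash
python3 -m crank '0.04 0.04 0.02 -0.03 0.01 0.01 8; 0.03 0.06 0 0 0 0 8; 0.03 0.06 0 0 0 0 8; 0.02 0.06 0 0 0 0 8; 0.02 0.06 0 0 0 0 8; 0.02 0.06 0 0 0 0 8; 0.02 0.06 0 -0.1 0 0 8; 0 0.03 0 -0.1 0 0 8; 0 0 0 0 0 0 8; 0 0 0 0 0 0 8'; python3 st.py 0.6007 0.0338 0.112 5.6
```

```text
clock: 67.3
position: [0.6001, 0.0341, 0.1108]
ee_rot: [0.673, 0.74, 0.002, 0.002]
ft_force: [0.8, 0.6, -4.1]
grip_width: 0.202
clk 67.30 tcp [0.6001 0.0341 0.1108] tooly yaw 5.41 tilt(z)  [0.0056 0.0008] tips z 0.0378 grip mm 17.2 F [ 0.8  0.6 -4.1] q [-0.66  0.54  0.68  1.76 -0.4   0.98  0.26]
units xyz [-0.01  0.01 -0.03] turn units [ 0.04 -0.   -0.02]
```

```bash
python3 -m crank '0.01 0.06 0 0 0 -0.02 8; 0.01 0.06 0 0 0 0 8; 0.01 0.06 0 -0.05 0 0 8; 0.01 0.06 0 -0.05 0 0 8; 0 0.05 0 -0.05 0 0 8; 0 0 0 0 0 0 8; 0 0 0 0 0 0 8; 0 0 0 0 0 0 8; 0 0 0 0 0 0 8; 0 0 0 0 0 0 8'; python3 st.py 0.6007 0.0338 0.112 5.6; python3 -c "
from h import *
im,d=snap('side','20')
cv2.imwrite('pics/s20c.png',cv2.resize(im[130:330,210:410],None,fx=4,fy=3,interpolation=cv2.INTER_CUBIC)[:,:,::-1])"
```

```text
clock: 68.3
position: [0.6015, 0.0338, 0.1109]
ee_rot: [0.672, 0.74, -0.001, -0.003]
ft_force: [-4.0, 0.3, -0.5]
grip_width: 0.195
clk 68.30 tcp [0.6015 0.0338 0.1109] tooly yaw 5.49 tilt(z)  [-0.0059  0.0029] tips z 0.0379 grip mm 16.6 F [-4.   0.3 -0.5] q [-0.66  0.54  0.67  1.74 -0.4   1.    0.27]
units xyz [ 0.   -0.02 -0.03] turn units [-0.04 -0.03 -0.01]
```

View pics/s20c.png

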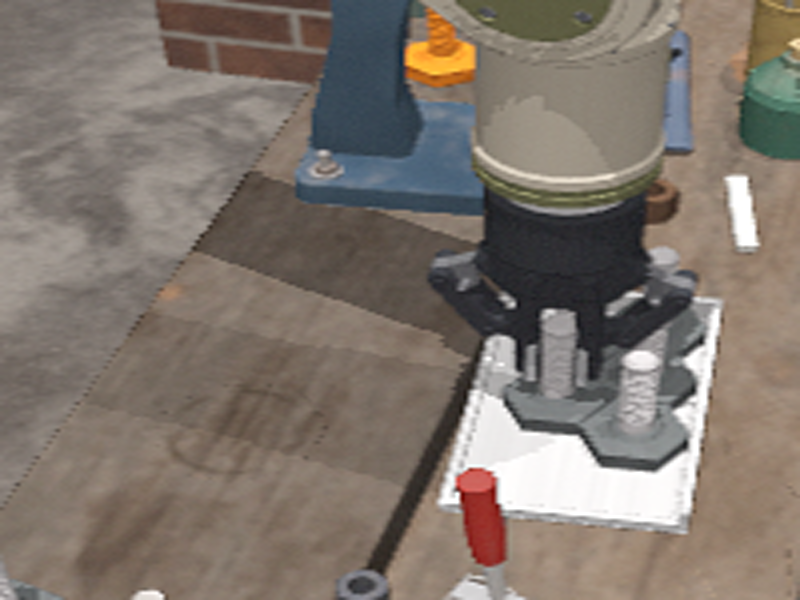

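```bash
python3 -m crank '0 0 0 -0.04 -0.03 0 20; 0 0 0 0 0 0 25; 0 0 0 0 0 0 32; 0 0 0 0 0 0 38; 0 0 0 0 0 0 38; 0 0 -0.4 0 0 0 38; 0 0 -0.7 0 0 0 38; 0 0 -0.7 0 0 0 38; 0 0 -0.7 0 0 0 38; 0 0 0 0 0 0 38'; python3 look.py 21 side top |cut -c1-140 | grep -v "0.61[0-9][0-9] -0.15\|0.49"; python3 -c "
from h import *
im,d=load('side','21')
cv2.imwrite('pics/s21c.png',cv2.resize(im[130:330,210:410],None,fx=4,fy=3,interpolation=cv2.INTER_CUBIC)[:,:,::-1])"
```

```text
clock: 69.35
position: [0.6037, 0.0334, 0.2205]
ee_rot: [0.673, 0.74, 0.003, 0.004]
ft_force: [0.1, -0.4, 0.9]
grip_width: 0.448
side top 0.6383 0.1105 corrected 0.6370 0.1113 | hex c(corr) 0.6371 0.1160 size 58x59 normal 34.9 n=108 zt=0.016 medz=0.0199
side top 0.6383 0.1105 corrected 0.6370 0.1113 | hex c(corr) 0.6374 0.1129 size 61x61 normal 36.8 n=238 zt=0.021 medz=0.0215
side top 0.5968 0.0820 corrected 0.5955 0.0828 | hex c(corr) 0.5966 0.0862 size 61x56 normal 35.0 n=97 zt=0.016 medz=0.0196
side top 0.5968 0.0820 corrected 0.5955 0.0828 | hex c(corr) 0.5968 0.0815 size 59x57 normal 35.0 n=236 zt=0.021 medz=0.0216
side top 0.6425 0.0604 corrected 0.6412 0.0612 | hex c(corr) 0.6395 0.0632 size 57x61 normal 34.1 n=138 zt=0.016 medz=0.0201
side top 0.6425 0.0604 corrected 0.6412 0.0612 | hex c(corr) 0.6407 0.0606 size 61x60 normal 35.3 n=291 zt=0.021 medz=0.0213
side top 0.6019 0.0317 corrected 0.6006 0.0325 | hex c(corr) 0.6008 0.0362 size 62x56 normal 38.0 n=187 zt=0.016 medz=0.0195
side top 0.6019 0.0317 corrected 0.6006 0.0325 | hex c(corr) 0.6021 0.0319 size 56x58 normal 35.8 n=361 zt=0.021 medz=0.0215
side top 0.6485 0.0106 corrected 0.6472 0.0114 | hex c(corr) 0.6470 0.0140 size 54x62 normal 38.4 n=187 zt=0.016 medz=0.0188
side top 0.6485 0.0106 corrected 0.6472 0.0114 | hex c(corr) 0.6486 0.0132 size 56x59 normal 36.8 n=374 zt=0.021 medz=0.0215
side top 0.4001 -0.2059 corrected 0.3988 -0.2051 | hex c(corr) 0.3993 -0.2055 size 51x58 normal 17.3 n=461 zt=0.016 medz=0.0164
top top 0.3972 -0.2038 corrected 0.3985 -0.2046 | hex c(corr) 0.3987 -0.2055 size 51x54 normal 18.8 n=233 zt=0.016 medz=0.0175
```

View pics/s21c.png

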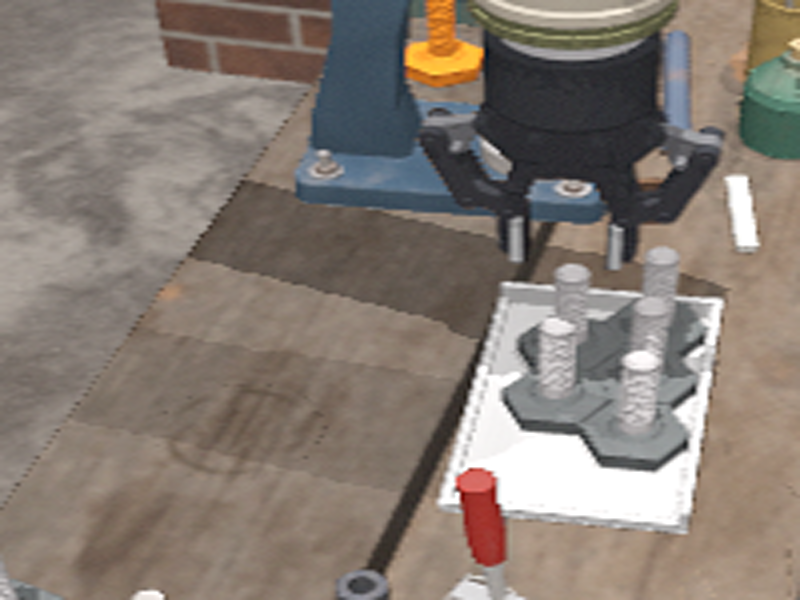

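```bash
python3 -m crank '-0.54 -0.57 0 0 0 0.24 45; -0.56 -0.55 0 0 0 0.24 45; -0.58 -0.53 0 0 0 0.24 45; -0.6 -0.5 0 0 0 0.24 45; -0.62 -0.48 0 0 0 0.24 45; -0.63 -0.46 0 0 0 0.24 45; -0.65 -0.44 0.1 0 0 0.24 45; -0.66 -0.42 0.1 0 0 0.24 45; -0.67 -0.4 0.2 0 0 0.24 45; -0.5 -0.3 0.2 0 0 0.22 45' 40; python3 st.py 0.3988 -0.205 0.170 -13.4
```

```text
clock: 70.45
position: [0.3929, -0.2013, 0.1869]
ee_rot: [0.788, 0.616, -0.002, -0.001]
ft_force: [0.6, 0.8, 0.7]
grip_width: 0.529
clk 70.45 tcp [ 0.3929 -0.2013  0.1869] tooly yaw -13.93 tilt(z)  [-0.0046 -0.0013] tips z 0.1139 grip mm 45.2 F [0.6 0.8 0.7] q [-0.62  0.    1.01  2.1   0.    1.04  0.15]
units xyz [-0.05  0.17  0.42] turn units [-0.03  0.02 -0.07]
```

```bash
python3 -m crank '-0.05 0.15 0 -0.03 0.02 -0.07 45; 0 0 0 0 0 0 45; 0 0 0.3 0 0 0 45; 0 -0.02 0.35 0 0 0 45; 0 -0.02 0.35 0 0 0 45; 0 0 0.35 0 0 0 45; 0 0 0.35 0 0 0 45; 0 0 0.2 0 0 0 45; 0 0 0 0 0 0 45; 0 0 0 0 0 0 45' 40; python3 st.py 0.3988 -0.205 0.105 -13.4
```

```text
clock: 71.45
position: [0.3927, -0.2036, 0.1047]
ee_rot: [0.786, 0.618, -0.003, -0.003]
ft_force: [0.6, 0.2, 0.1]
grip_width: 0.527
clk 71.45 tcp [ 0.3927 -0.2036  0.1047] tooly yaw -13.64 tilt(z)  [-0.0081  0.0005] tips z 0.0317 grip mm 45.0 F [0.6 0.2 0.1] q [-0.51  0.25  0.97  2.17 -0.27  0.86  0.39]
units xyz [ 0.    0.16 -0.01] turn units [-0.06  0.01 -0.03]
```

```bash
python3 -m crank '0 0.16 0 -0.06 0.01 -0.03 45; 0 0 0 0 0 0 30; 0 0 0 0 0 0 8; 0 0 0 0 0 0 8; 0 0 0 0 0 0 8; 0 0 0 0 0 0 8; 0 0 -0.2 0 0 0 8; 0 0 -0.4 0 0 0 8; 0 0 -0.5 0 0 0 8; 0 0 -0.1 0 0 0 8' 40; python3 st.py 0.5987 -0.0198 0.155 5.6
```

```text
clock: 72.45
position: [0.3984, -0.2053, 0.1555]
ee_rot: [0.785, 0.619, -0.0, -0.0]
ft_force: [1.1, 0.7, -4.0]
grip_width: 0.199
clk 72.45 tcp [ 0.3984 -0.2053  0.1555] tooly yaw -13.45 tilt(z)  [-0.0008  0.0003] tips z 0.0825 grip mm 17.0 F [ 1.1  0.7 -4. ] q [-0.59  0.12  1.03  2.12 -0.13  0.96  0.28]
units xyz [5.67 3.79 0.01] turn units [-0.01 -0.   -2.38]
```

```bash
python3 -m crank '0.56 0.38 0 0 0 -0.25 8; 0.55 0.4 0 0 0 -0.25 8; 0.53 0.42 0 0 0 -0.25 8; 0.52 0.44 0 0 0 -0.25 8; 0.5 0.46 0 0 0 -0.25 8; 0.48 0.47 0 0 0 -0.25 8; 0.46 0.49 0 0 0 -0.25 8; 0.45 0.5 0 0 0 -0.25 8; 0.43 0.52 0 0 0 -0.25 8; 0.2 0.25 0 0 0 -0.1 8'; python3 st.py 0.5987 -0.0198 0.112 5.6
```

```text
clock: 73.45
position: [0.5922, -0.0244, 0.1525]
ee_rot: [0.669, 0.743, 0.002, -0.003]
ft_force: [-0.2, -0.3, -4.2]
grip_width: 0.201
clk 73.45 tcp [ 0.5922 -0.0244  0.1525] tooly yaw 6.05 tilt(z)  [-0.0018  0.0061] tips z 0.0795 grip mm 17.1 F [-0.2 -0.3 -4.2] q [-0.63  0.48  0.76  1.75 -0.38  1.06  0.37]
units xyz [0.09 0.18 1.01] turn units [-0.01 -0.04  0.06]
```

```bash
python3 -m crank '0.09 0.16 0 -0.01 -0.04 0.06 8; 0 0 0.2 0 0 0 8; 0 0 0.25 0 0 0 8; 0 0 0.2 0 0 0 8; 0 0 0.15 0 0 0 8; 0 0 0.06 0 0 0 8; 0 0 0 0 0 0 8; 0 0 0 0 0 0 8; 0 0 0 0 0 0 8; 0 0 0 0 0 0 8'; python3 st.py 0.5987 -0.0198 0.112 5.6
```

```text
clock: 74.45
position: [0.5958, -0.0234, 0.1139]
ee_rot: [0.674, 0.738, -0.001, -0.001]
ft_force: [-0.1, 0.1, -4.8]
grip_width: 0.202
clk 74.45 tcp [ 0.5958 -0.0234  0.1139] tooly yaw 5.19 tilt(z)  [-0.0026 -0.0013] tips z 0.0409 grip mm 17.2 F [-0.1  0.1 -4.8] q [-0.61  0.54  0.73  1.76 -0.42  1.    0.37]
units xyz [0.08 0.08 0.05] turn units [-0.02  0.01 -0.05]
```

```bash
python3 -m crank '0.08 0.06 0.05 -0.02 0.01 -0.05 8; 0.03 0.06 0.01 0 0 0 8; 0.03 0.06 0 0 0 0 8; 0.03 0.06 0 0 0 0 8; 0.02 0.06 0 0 0 0 8; 0.02 0.06 0 0 0 0 8; 0.02 0.06 0 -0.1 0 0 8; 0.01 0.03 0 -0.1 0 0 8; 0 0 0 0 0 0 8; 0 0 0 0 0 0 8'; python3 st.py 0.6064 -0.016 0.111 5.6
```

```text
clock: 75.45
position: [0.6059, -0.0156, 0.111]
ee_rot: [0.673, 0.739, 0.003, 0.002]
ft_force: [0.3, -0.2, -3.9]
grip_width: 0.198
clk 75.45 tcp [ 0.6059 -0.0156  0.111 ] tooly yaw 5.38 tilt(z)  [0.0061 0.0018] tips z 0.0380 grip mm 16.9 F [ 0.3 -0.2 -3.9] q [-0.61  0.56  0.72  1.75 -0.44  0.99  0.37]
units xyz [-0.01  0.01 -0.  ] turn units [ 0.04 -0.01 -0.03]
```

```bash
python3 -m crank '0.05 0.04 0 0 0 -0.03 8; 0.05 0.05 0 0 0 0 8; 0.05 0.05 0 -0.03 0 0 8; 0.05 0.05 0 -0.05 0 0 8; 0.03 0.04 0 -0.05 0 0 8; 0 0 0 0 0 0 8; 0 0 0 0 0 0 8; 0 0 0 0 0 0 8; 0 0 0 0 0 0 8; 0 0 0 0 0 0 8'; python3 st.py 0.6064 -0.016 0.111 5.6
```

```text
clock: 76.45
position: [0.6067, -0.015, 0.111]
ee_rot: [0.674, 0.738, -0.001, 0.003]
ft_force: [-2.6, -0.8, -1.3]
grip_width: 0.197
clk 76.45 tcp [ 0.6067 -0.015   0.111 ] tooly yaw 5.19 tilt(z)  [ 0.002  -0.0054] tips z 0.0380 grip mm 16.8 F [-2.6 -0.8 -1.3] q [-0.61  0.57  0.72  1.74 -0.43  1.    0.36]
units xyz [-0.02 -0.01  0.  ] turn units [ 0.01  0.04 -0.05]
```

```bash
python3 -m crank '0.05 0.02 0 0.01 0.04 -0.05 8; 0.05 0.02 0 0 0 0 8; 0 0 0.01 0 0.02 0 8; 0 0 0 0 0 0 8; 0 0 0 0 0 0 20; 0 0 0 0 0 0 26; 0 0 0 0 0 0 38; 0 0 0 0 0 0 38; 0 0 -0.4 0 0 0 38; 0 0 -0.7 0 0 0 38'; python3 -m crank '0 0 -0.7 0 0 0 45; 0 0 -0.7 0 0 0 45; -0.6 -0.4 0 0 0 0 45; -0.7 -0.5 0 0 0 0 45; -0.7 -0.5 0 0 0 0 45; -0.7 -0.5 0 0 0 0 45; -0.7 -0.5 0 0 0 0 45; -0.7 -0.4 0 0 0 0 45; 0 0 0 0 0 0 45; 0 0 0 0 0 0 45'; python3 st.py 0.495 -0.235 0.22 5.6; python3 look.py 22 side top |cut -c1-140 | grep  "zt=0.021"; python3 -c "
from h import *
im,d=load('side','22')
cv2.imwrite('pics/s22c.png',cv2.resize(im[180:380,210:410],None,fx=4,fy=3,interpolation=cv2.INTER_CUBIC)[:,:,::-1])"
```

```text
clock: 77.45
position: [0.6077, -0.0136, 0.1553]
ee_rot: [0.672, 0.74, -0.001, -0.0]
ft_force: [-0.3, -0.3, 0.2]
grip_width: 0.445
clock: 78.45
position: [0.5122, -0.1951, 0.2299]
ee_rot: [0.672, 0.74, 0.006, 0.006]
ft_force: [-0.2, 0.3, -0.4]
grip_width: 0.522
clk 78.45 tcp [ 0.5122 -0.1951  0.2299] tooly yaw 5.49 tilt(z)  [0.018  0.0009] tips z 0.1569 grip mm 44.6 F [-0.2  0.3 -0.4] q [-0.49  0.28  0.9   1.81 -0.25  1.15  0.59]
units xyz [-0.95 -0.53  0.24] turn units [ 0.13  0.01 -0.01]
side top 0.6386 0.1100 corrected 0.6373 0.1108 | hex c(corr) 0.6374 0.1123 size 61x62 normal 36.5 n=233 zt=0.021 medz=0.0215
side top 0.5971 0.0817 corrected 0.5958 0.0825 | hex c(corr) 0.5985 0.0800 size 59x55 normal 39.6 n=231 zt=0.021 medz=0.0214
side top 0.6427 0.0607 corrected 0.6414 0.0615 | hex c(corr) 0.6388 0.0622 size 59x62 normal 40.7 n=281 zt=0.021 medz=0.0216
side top 0.6019 0.0314 corrected 0.6006 0.0322 | hex c(corr) 0.6025 0.0316 size 56x58 normal 35.3 n=269 zt=0.021 medz=0.0213
side top 0.6484 0.0105 corrected 0.6471 0.0113 | hex c(corr) 0.6477 0.0112 size 61x57 normal 40.9 n=404 z
[... 320 characters left out ...]
| hex c(corr) 0.6442 0.0127 size 59x57 normal 34.5 n=262 zt=0.021 medz=0.0225
top top 0.6396 0.0639 corrected 0.6409 0.0631 | hex c(corr) 0.6414 0.0620 size 59x59 normal 29.1 n=271 zt=0.021 medz=0.0222
top top 0.6345 0.1136 corrected 0.6358 0.1128 | hex c(corr) 0.6359 0.1138 size 61x58 normal 34.1 n=259 zt=0.021 medz=0.0222
top top 0.6040 -0.0157 corrected 0.6053 -0.0165 | hex c(corr) 0.6067 -0.0150 size 58x51 normal 36.4 n=235 zt=0.021 medz=0.0224
top top 0.5982 0.0343 corrected 0.5995 0.0335 | hex c(corr) 0.6020 0.0345 size 55x60 normal 38.9 n=280 zt=0.021 medz=0.0223
top top 0.5928 0.0851 corrected 0.5941 0.0843 | hex c(corr) 0.5964 0.0813 size 59x56 normal 35.5 n=259 zt=0.021 medz=0.0221
```

View pics/s22c.png

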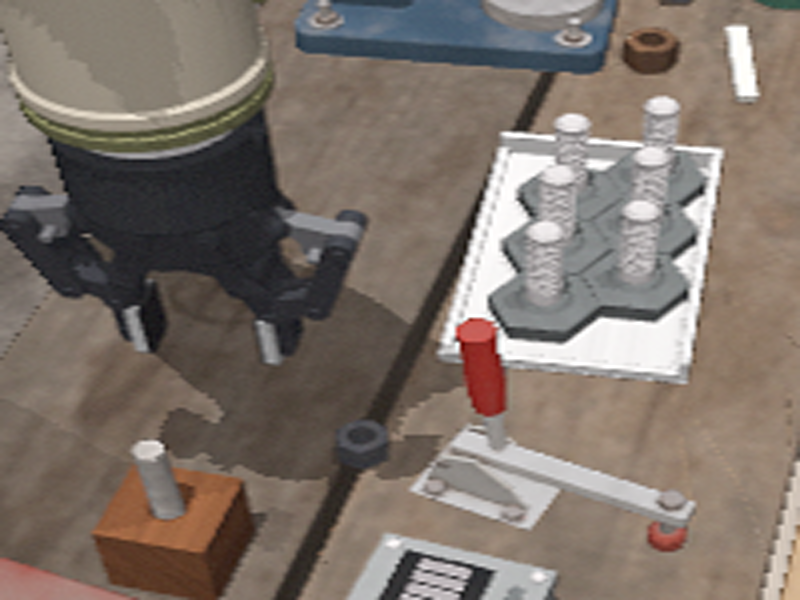

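```bash
python3 - <<'E'
from h import *
A=np.array([(0,0),(0,-50),(0,-100),(-43.3,-25),(-43.3,-75),(-43.3,-125)])
S=dict(side=[(.6386,.1100),(.6427,.0607),(.6484,.0105),(.5971,.0817),(.6019,.0314),(.6082,-.0188)],top=[(.6345,.1136),(.6396,.0639),(.6444,.0136),(.5928,.0851),(.5982,.0343),(.6040,-.0157)])
for n,P in S.items():
    P=np.array(P)*1000; a=A-A.mean(0); b=P-P.mean(0)
    H=a.T@b; U,_,Vt=np.linalg.svd(H); Rm=Vt.T@U.T; print(n,"yaw",np.degrees(np.arctan2(Rm[1,0],Rm[0,0])).round(2),"res",(b-a@Rm.T).round(1).tolist())
    p,d=load(n,"22"); c=cloud(n,d); m=(c[...,2]>.112)&(c[...,2]<.122)&(np.hypot(c[...,0]-.495,c[...,1]+.236)<.02)
    print("head",m.sum(),c[m].mean(0).round(4) if m.sum() else None)
E
python3 -m crank '-0.5 -0.3 0 0.13 0.01 -0.01 45; -0.45 -0.23 0 0 0 0 45; 0 0 0 0 0 0 45; 0 0 0.3 0 0 0 45; 0 0 0.3 0 0 0 45; 0 0 0.2 0 0 0 45; 0 0 0 0 0 0 45; 0 0 0 0 0 0 45; 0 0 0 0 0 0 45; 0 0 0 0 0 0 45' 60; python3 st.py 0.4953 -0.236 0.145 5.6
```

```text
side yaw 5.8 res [[0.6, -0.3], [-0.4, 0.2], [0.3, -0.3], [-0.4, 0.7], [-0.6, 0.1], [0.6, -0.3]]
head 57 [ 0.4978 -0.2383  0.1175]
top yaw 5.8 res [[0.4, 0.1], [0.4, 0.1], [0.2, -0.4], [-0.8, 0.8], [-0.4, -0.2], [0.3, -0.5]]
head 0 None
clock: 79.55
position: [0.4992, -0.2264, 0.194]
ee_rot: [0.666, 0.746, -0.0, -0.002]
ft_force: [0.0, 0.6, -0.2]
grip_width: 0.53
clk 79.55 tcp [ 0.4992 -0.2264  0.194 ] tooly yaw 6.44 tilt(z)  [-0.0026  0.0019] tips z 0.1210 grip mm 45.2 F [ 0.   0.6 -0.2] q [-0.4   0.35  0.89  1.84 -0.3   1.1   0.71]
units xyz [-0.23 -0.12  1.22] turn units [-0.02 -0.02  0.11]
```

```bash
python3 -m crank '-0.27 -0.11 0 -0.02 -0.02 0.11 45; 0 0 0.2 0 0 0 45; 0 0 0.3 0 0 0 45; 0 0 0.3 0 0 0 45; 0 0 0.3 0 0 0 45; 0 0 0.1 0 0 0 45; 0 0 0 0 0 0 45; 0 0 0 0 0 0 45; 0 0 0 0 0 0 45; 0 0 0 0 0 0 45'; python3 st.py 0.4958 -0.2375 0.136 5.6; python3 -c "
from h import *
im,d=snap('side','23')
cv2.imwrite('pics/s23c.png',cv2.resize(im[280:400,190:310],None,fx=6,fy=5,interpolation=cv2.INTER_CUBIC)[:,:,::-1])"
```

```text
clock: 80.55
position: [0.4957, -0.239, 0.1416]
ee_rot: [0.673, 0.74, -0.0, 0.001]
ft_force: [0.5, 0.3, -0.3]
grip_width: 0.523
clk 80.55 tcp [ 0.4957 -0.239   0.1416] tooly yaw 5.44 tilt(z)  [ 0.0008 -0.0009] tips z 0.0686 grip mm 44.7 F [ 0.5  0.3 -0.3] q [-0.33  0.43  0.85  1.88 -0.37  1.01  0.77]
units xyz [0.04 0.01 0.14] turn units [ 0.    0.01 -0.02]
```

View pics/s23c.png

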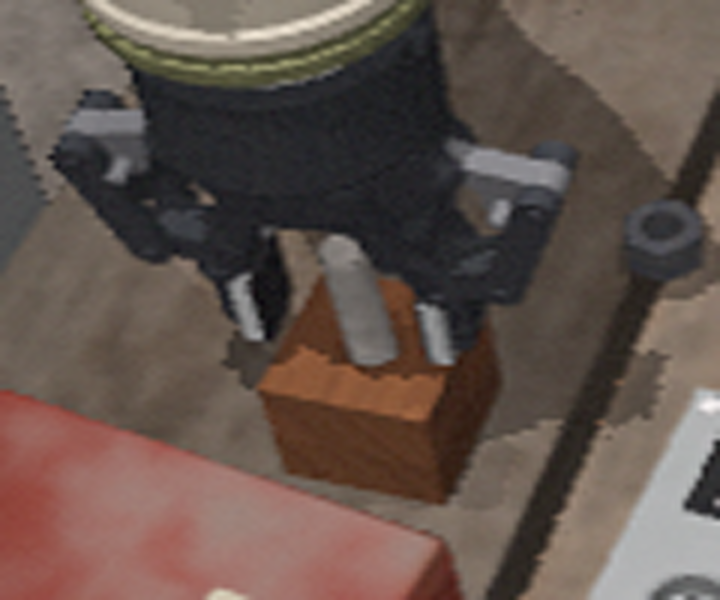

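```bash
python3 -m crank '0.02 0.01 0.1 0 0.01 -0.02 45; 0 0 0 0 0 0 30; 0 0 0 0 0 0 15; 0 0 0 0 0 0 5; 0 0 0 0 0 0 5; 0 0 0 0 0 0 5; 0 0 0 0 0 0 5; 0 0 0 0 0 0 5; 0 0 0 0 0 0 5; 0 0 0 0 0 0 5' 80; python3 st.py 0.4958 -0.2375 0.136 5.6
```

```text
clock: 81.6
position: [0.4964, -0.2381, 0.138]
ee_rot: [0.672, 0.741, 0.001, 0.0]
ft_force: [0.2, -0.5, 0.9]
grip_width: 0.137
clk 81.60 tcp [ 0.4964 -0.2381  0.138 ] tooly yaw 5.63 tilt(z)  [0.0019 0.0008] tips z 0.0650 grip mm 11.7 F [ 0.2 -0.5  0.9] q [-0.33  0.43  0.84  1.88 -0.38  1.    0.78]
units xyz [ 0.02 -0.01  0.05] turn units [ 0.01 -0.    0.  ]
```

```bash
python3 -m crank '0 0 -0.2 0 0 0 5; 0 0 -0.2 0 0 0 5; 0 0 -0.2 0 0 0 5; 0 0 -0.2 0 0 0 5; 0 0 -0.2 0 0 0 5; 0 0 -0.2 0 0 0 5; 0 0 -0.2 0 0 0 5; 0 0 -0.2 0 0 0 5; 0 0 -0.2 0 0 0 5; 0 0 -0.2 0 0 0 5'; python3 st.py 0.6107 -0.3007 0.21 5.6
```

```text
clock: 82.6
position: [0.4959, -0.2382, 0.2248]
ee_rot: [0.672, 0.741, 0.001, 0.0]
ft_force: [-0.4, 0.5, -1.5]
grip_width: 0.138
clk 82.60 tcp [ 0.4959 -0.2382  0.2248] tooly yaw 5.60 tilt(z)  [0.0017 0.0009] tips z 0.1518 grip mm 11.8 F [-0.4  0.5 -1.5] q [-0.4   0.31  0.91  1.8  -0.27  1.16  0.69]
units xyz [-1.83  2.7   0.37] turn units [ 0.01 -0.01  0.  ]
```

```bash
python3 -m crank '-0.3 0.45 0 0 0 0 5; -0.3 0.45 0 0 0 0 5; -0.3 0.45 0 0 0 0 5; -0.3 0.45 0 0 0 0 5; -0.3 0.45 0 0 0 0 5; -0.3 0.4 0 0 0 0 5; 0 0 0 0 0 0 5; 0 0 0.1 0 0 0 5; 0 0 0 0 0 0 5; 0 0 0 0 0 0 5'; python3 st.py 0.6115 -0.302 0.20 5.6
```

```text
clock: 83.6
position: [0.6127, -0.2998, 0.2239]
ee_rot: [0.67, 0.742, 0.002, -0.0]
ft_force: [0.2, 0.3, -0.6]
grip_width: 0.133
clk 83.60 tcp [ 0.6127 -0.2998  0.2239] tooly yaw 5.79 tilt(z)  [0.0016 0.0031] tips z 0.1509 grip mm 11.4 F [ 0.2  0.3 -0.6] q [-0.15  0.62  0.82  1.43 -0.46  1.29  0.8 ]
units xyz [-0.05 -0.04  0.6 ] turn units [ 0.01 -0.02  0.02]
```

```bash
python3 -m crank '-0.05 -0.04 0.2 0.01 -0.02 0.02 5; 0 0 0.25 0 0 0 5; 0 0 0.2 0 0 0 5; 0 0 0 0 0 0 5; 0 0 0 0 0 0 5; 0 0 0 0 0 0 5; 0 0 0 0 0 0 5; 0 0 0 0 0 0 5; 0 0 0 0 0 0 5; 0 0 0 0 0 0 5'; python3 st.py 0.6115 -0.302 0.173 5.6;python3 -c "
from h import *
im,d=snap('side','24')
cv2.imwrite('pics/s24c.png',cv2.resize(im[340:440,250:350],None,fx=6,fy=6,interpolation=cv2.INTER_CUBIC)[:,:,::-1])"
```

```text
clock: 84.6
position: [0.6106, -0.3011, 0.1962]
ee_rot: [0.671, 0.741, 0.001, 0.0]
ft_force: [0.3, -0.3, -2.0]
grip_width: 0.139
clk 84.60 tcp [ 0.6106 -0.3011  0.1962] tooly yaw 5.64 tilt(z)  [0.0011 0.0007] tips z 0.1232 grip mm 11.9 F [ 0.3 -0.3 -2. ] q [-0.15  0.65  0.8   1.46 -0.48  1.24  0.81]
units xyz [-0.02  0.02  0.58] turn units [ 0.01 -0.    0.  ]
```

View pics/s24c.png

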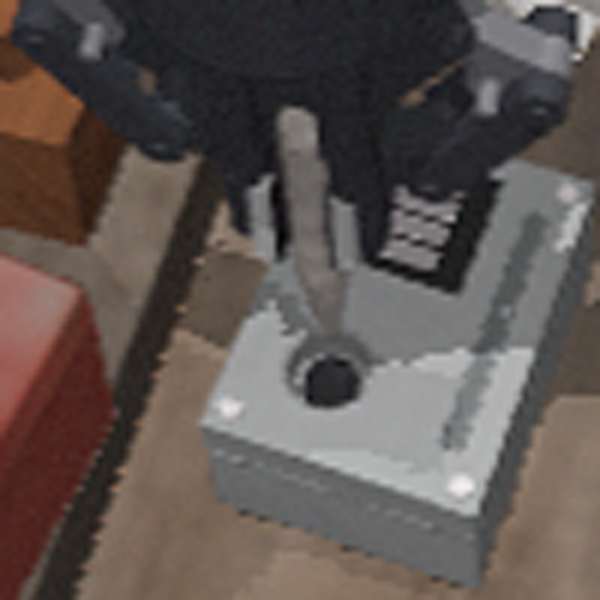

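```bash
python3 -m crank '-0.06 0.02 0.1 0 0 0 5; 0 0 0.15 0 0 0 5; 0 0 0.15 0 0 0 5; 0 0 0.12 0 0 0 5; 0 0 0.08 0 0 0 5; 0 0 0.05 0 0 0 5; 0 0 0.05 0 0 0 5; 0 0 0.03 0 0 0 5; 0 0 0 0 0 0 5; 0 0 0 0 0 0 5'; python3 st.py 0.6108 -0.3035 0.167 5.6
```

```text
clock: 85.65
position: [0.6121, -0.3043, 0.1687]
ee_rot: [0.672, 0.741, 0.002, 0.001]
ft_force: [-1.3, 1.3, 2.8]
grip_width: 0.135
clk 85.65 tcp [ 0.6121 -0.3043  0.1687] tooly yaw 5.63 tilt(z)  [0.0034 0.0012] tips z 0.0957 grip mm 11.5 F [-1.3  1.3  2.8] q [-0.13  0.67  0.79  1.48 -0.5   1.19  0.82]
units xyz [ 0.02 -0.03  0.04] turn units [ 0.03 -0.01  0.  ]
```

```bash
python3 -m crank '0.02 -0.02 0.06 0.03 0 0 5; 0.01 0 0.07 0 0 0 5; 0 0 0.07 0 0 0 5; 0 0 0.07 0 0 0 5; 0 0 0 0 0 0 5; 0 0 0 0 0 0 5; 0 0 0 0 0 0 5; 0 0 0 0 0 0 5; 0 0 0 0 0 0 5; 0 0 0 0 0 0 5'; python3 st.py 0.6108 -0.3035 0.167 5.6
```

```text
clock: 86.65
position: [0.6128, -0.3052, 0.168]
ee_rot: [0.672, 0.741, 0.002, 0.003]
ft_force: [-2.9, 1.8, 4.8]
grip_width: 0.135
clk 86.65 tcp [ 0.6128 -0.3052  0.168 ] tooly yaw 5.63 tilt(z)  [ 0.0076 -0.0011] tips z 0.0950 grip mm 11.5 F [-2.9  1.8  4.8] q [-0.13  0.68  0.79  1.48 -0.5   1.19  0.83]
units xyz [ 0.05 -0.05  0.03] turn units [0.05 0.01 0.  ]
```

```bash
python3 -m crank '0.03 -0.04 0.05 0.05 0 0 5; 0.01 -0.01 0.12 0 0 0 5; 0 0 0.13 0 0 0 5; 0 0 0.13 0 0 0 5; 0 0 0 0 0 0 5; 0 0 0 0 0 0 5; 0 0 0 0 0 0 5; 0 0 0 0 0 0 5; 0 0 0 0 0 0 5; 0 0 0 0 0 0 5'; python3 st.py 0.6108 -0.3035 0.167 5.6; python3 -c "
from h import *
im,d=snap('side','25')
cv2.imwrite('pics/s25c.png',cv2.resize(im[340:440,250:350],None,fx=6,fy=6,interpolation=cv2.INTER_CUBIC)[:,:,::-1])"
```

```text
clock: 87.65
position: [0.6145, -0.3095, 0.1675]
ee_rot: [0.672, 0.741, 0.003, 0.01]
ft_force: [-2.4, 1.0, 5.3]
grip_width: 0.138
clk 87.65 tcp [ 0.6145 -0.3095  0.1675] tooly yaw 5.56 tilt(z)  [ 0.0176 -0.0091] tips z 0.0945 grip mm 11.8 F [-2.4  1.   5.3] q [-0.13  0.68  0.79  1.48 -0.5   1.17  0.83]
units xyz [ 0.16 -0.08  0.01] turn units [ 0.12  0.08 -0.01]
```

View pics/s25c.png

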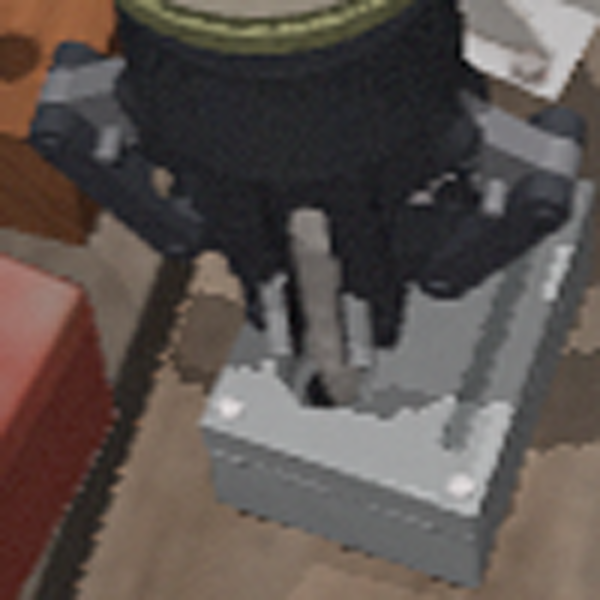

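```bash
python3 -m crank '0.04 -0.03 -0.05 0.06 0.04 0 5; 0.04 -0.03 -0.1 0.06 0.04 0 5; 0 0 -0.2 0 0 0 5; 0 0 -0.3 0 0 0 5; 0 0 -0.3 0 0 0 5; 0 0 -0.3 0 0 0 5; 0 0 -0.2 0 0 0 5; 0 0 0 0 0 0 5; 0 0 0 0 0 0 5; 0 0 0 0 0 0 5'; python3 st.py 0.4962 -0.2375 0.225 5.6; python3 - <<'E'
from h import *
im,d=snap("side","26"); c=cloud("side",d); t,r,o=tcp(); loc=(c-t)@r
m=(abs(loc[...,0])<.03)&(abs(loc[...,1])<.009)&(d>0)&(loc[...,2]>.005)&(loc[...,2]<.15)
for v in range(320,405,4):
    k=np.nonzero(m[v])[0]
    if len(k)>3: print(v,k.min(),k.max(),loc[v,k].mean(0).round(4))
cv2.imwrite('pics/s26c.png',cv2.resize(im[280:420,220:360],None,fx=5,fy=4.2,interpolation=cv2.INTER_CUBIC)[:,:,::-1])
E
```

```text
clock: 88.7
position: [0.6115, -0.3063, 0.2299]
ee_rot: [0.672, 0.741, -0.001, -0.001]
ft_force: [0.5, -0.5, -1.7]
grip_width: 0.136
clk 88.70 tcp [ 0.6115 -0.3063  0.2299] tooly yaw 5.56 tilt(z)  [-0.0021  0.0005] tips z 0.1569 grip mm 11.6 F [ 0.5 -0.5 -1.7] q [-0.15  0.63  0.82  1.41 -0.46  1.3   0.8 ]
units xyz [ 1.99 -2.7   0.13] turn units [-0.01 -0.01 -0.  ]
348 293 299 [ 0.0037 -0.0035  0.0205]
352 291 300 [-0.0027 -0.0029  0.0201]
356 290 301 [-0.006  -0.0025  0.0247]
360 291 303 [-0.0063 -0.0009  0.034 ]
364 291 303 [-0.0065 -0.0014  0.0442]
368 292 303 [-0.0056 -0.0016  0.0565]
372 293 304 [-0.0051 -0.0009  0.0681]
376 298 304 [-0.0026  0.0014  0.0829]
380 300 305 [0.0004 0.0021 0.0997]
384 302 305 [0.0047 0.0018 0.1194]
```

View pics/s26c.png

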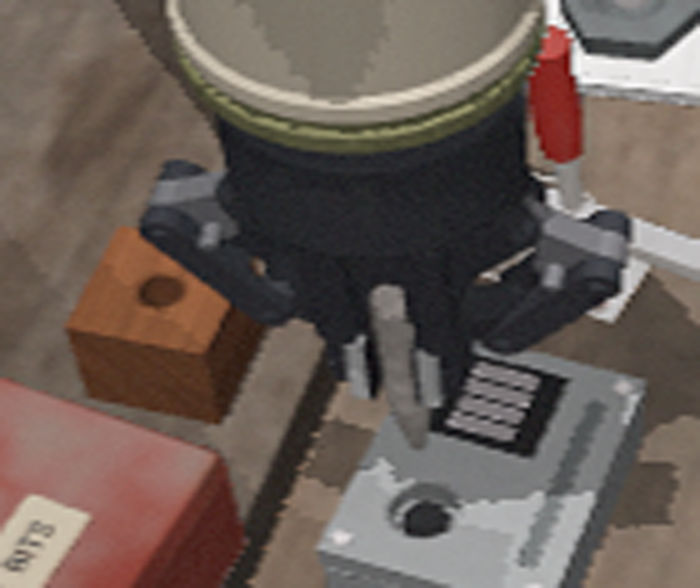

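```bash
python3 - <<'E'
from h import *
from scipy.optimize import least_squares
t,r,o=tcp()
hp=np.array([297.4,350.5]); tp=np.array([303.6,384.6])
def f(p):
    x0,z0,a,b=p
    h=t+r@[x0,0,z0]; e=h+r@(0.112*np.array([np.sin(a),np.sin(b),np.cos(a)]))
    return np.r_[proj("side",[h])[0]-hp,proj("side",[e])[0]-tp, x0*200]
for s in (0,):
    q=least_squares(f,[0,.02,0,0]); print(q.x.round(4),q.fun.round(2), "deg",np.degrees(q.x[2:]).round(1))
print(proj("side",[t+r@[0,0,.019],t+r@[0,0,.131]]))
E
```

```text
[-0.0016  0.0173  0.0912  0.006 ] [ 0.29 -0.03  0.   -0.   -0.32] deg [5.2 0.3]
[[298.00856865 350.15675808]
 [302.05637016 390.43655969]]
```

```bash
python3 -m crank '0.25 -0.4 0 0 0 0 5; 0.3 -0.45 0 0 0 0 5; 0.3 -0.45 0 0 0 0 5; 0.3 -0.45 0 0 0 0 5; 0.3 -0.4 0 0 0 0 5; 0.3 -0.4 0 0 0 0 5; 0.15 -0.1 0 0 0 0 5; 0 0 0 0 -0.3 0 5; 0 0 0 0 -0.3 0 5; 0 0 0 0 0 0 5'; python3 st.py 0.4962 -0.235 0.21 5.6
```

```text
clock: 89.75
position: [0.4933, -0.2377, 0.2255]
ee_rot: [0.671, 0.74, -0.031, 0.028]
ft_force: [-0.0, 0.9, -1.3]
grip_width: 0.14
clk 89.75 tcp [ 0.4933 -0.2377  0.2255] tooly yaw 5.58 tilt(z)  [ 0.0005 -0.0829] tips z 0.1525 grip mm 11.9 F [-0.   0.9 -1.3] q [-0.49  0.29  0.96  1.83 -0.18  1.11  0.62]
units xyz [0.09 0.08 0.38] turn units [-0.05  0.59 -0.  ]
```

```bash
python3 -m crank '0.06 0.07 0.2 0 0 0 5; 0 0 0.25 0 0 0 5; 0 0 0 0 0 0 5; 0 0 0 0 0 0 5; 0 0 0 0 0 0 5; 0 0 0 0 0 0 5; 0 0 0 0 0 0 5; 0 0 0 0 0 0 5; 0 0 0 0 0 0 5; 0 0 0 0 0 0 5'; python3 st.py; python3 - <<'E'
from h import *
im,d=snap("side","27")
cv2.imwrite('pics/s27c.png',cv2.resize(im[280:400,190:310],None,fx=6,fy=5,interpolation=cv2.INTER_CUBIC)[:,:,::-1])
E
```

```text
clock: 90.75
position: [0.4965, -0.2375, 0.2055]
ee_rot: [0.672, 0.74, -0.03, 0.027]
ft_force: [0.2, -0.3, -1.1]
grip_width: 0.139
clk 90.75 tcp [ 0.4965 -0.2375  0.2055] tooly yaw 5.47 tilt(z)  [-0.0003 -0.0808] tips z 0.1325 grip mm 11.9 F [ 0.2 -0.3 -1.1] q [-0.47  0.32  0.94  1.85 -0.21  1.08  0.64]
```

View pics/s27c.png

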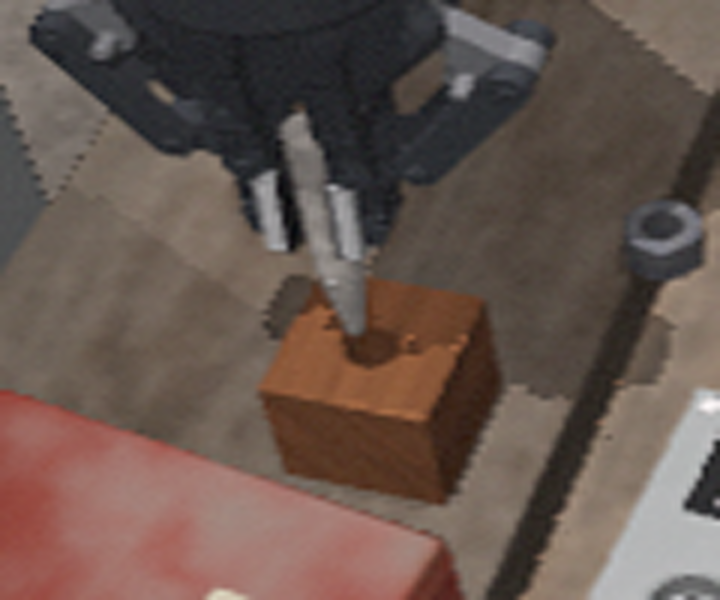

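```bash
python3 - <<'E'
from h import *
h=plane("side",[[252,349.4]],.056)[0]; 
for z in(.070,.0745,.078):
    t=plane("side",[[249.2,346.6]],z)[0]; print(z,"hole",h.round(4),"tip",t.round(4),"move",(h-t)[:2].round(4))
E
```

```text
0.07 hole [ 0.497  -0.2352  0.056 ] tip [ 0.4953 -0.2391  0.07  ] move [0.0017 0.0039]
0.0745 hole [ 0.497  -0.2352  0.056 ] tip [ 0.4969 -0.2416  0.0745] move [0.0001 0.0064]
0.078 hole [ 0.497  -0.2352  0.056 ] tip [ 0.4982 -0.2436  0.078 ] move [-0.0012  0.0084]
```

```bash
python3 -m crank '0.14 0 0 0 0 0 5; 0 0 0.2 0 0 0 5; 0 0 0.1 0 0 0 5; 0 0 0 0 0 0 5; 0 0 0 0 0 0 5; 0 0 0 0 0 0 5; 0 0 0 0 0 0 5; 0 0 0 0 0 0 5; 0 0 0 0 0 0 5; 0 0 0 0 0 0 5'; python3 st.py; python3 - <<'E'
from h import *
im,d=snap("side","28")
cv2.imwrite('pics/s28c.png',cv2.resize(im[310:380,215:285],None,fx=9,fy=8,interpolation=cv2.INTER_CUBIC)[:,:,::-1])
E
```

```text
clock: 91.8
position: [0.4959, -0.2324, 0.192]
ee_rot: [0.672, 0.74, -0.03, 0.027]
ft_force: [-1.1, -0.4, -0.7]
grip_width: 0.14
clk 91.80 tcp [ 0.4959 -0.2324  0.192 ] tooly yaw 5.49 tilt(z)  [-0.0004 -0.0808] tips z 0.1190 grip mm 11.9 F [-1.1 -0.4 -0.7] q [-0.47  0.33  0.93  1.87 -0.22  1.05  0.63]
```

View pics/s28c.png

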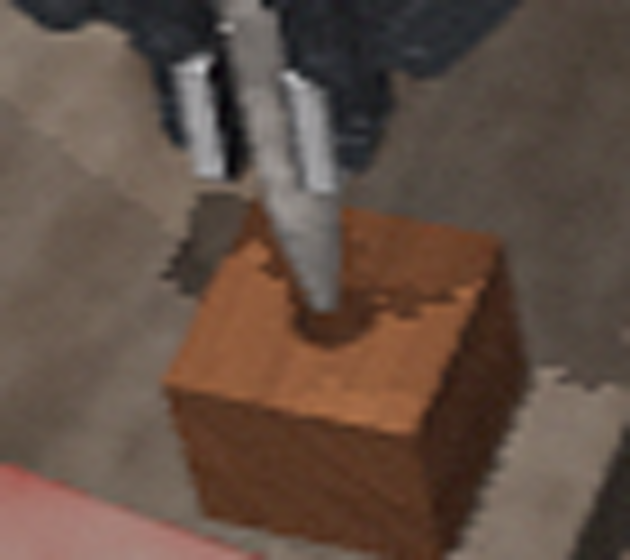

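```bash
python3 -m crank '0 0.05 0.05 0 0 0 5; 0 0 0.1 0 0 0 5; 0 0 0.1 0 0 0 5; 0 0 0.1 0 0 0 5; 0 0 0.1 0 0 0 5; 0 0 0.1 0 0 0 5; 0 0 0 0 0 0 5; 0 0 0 0 0 0 5; 0 0 0 0 0 0 5; 0 0 0 0 0 0 5'; python3 st.py; python3 - <<'E'
from h import *
im,d=snap("side","29")
cv2.imwrite('pics/s29c.png',cv2.resize(im[310:380,215:285],None,fx=9,fy=8,interpolation=cv2.INTER_CUBIC)[:,:,::-1])
E
```

```text
clock: 92.85
position: [0.4979, -0.2342, 0.1677]
ee_rot: [0.672, 0.74, -0.03, 0.027]
ft_force: [-0.2, -0.0, -1.1]
grip_width: 0.137
clk 92.85 tcp [ 0.4979 -0.2342  0.1677] tooly yaw 5.48 tilt(z)  [-0.0011 -0.0809] tips z 0.0947 grip mm 11.7 F [-0.2 -0.  -1.1] q [-0.44  0.38  0.9   1.88 -0.26  1.    0.66]
```

View pics/s29c.png

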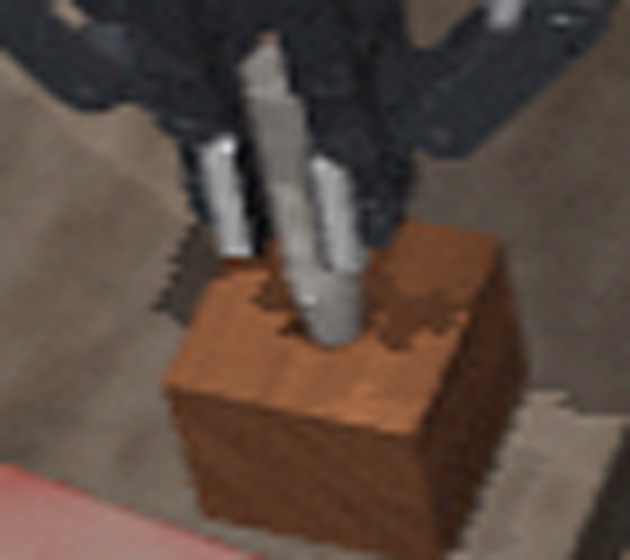

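```bash
python3 -m crank '0.02 0 0.1 0 0 0 5; 0.01 0 0.1 0 0 0 5; 0.01 0 0.1 0 0 0 5; 0.01 0 0.1 0 0 0 5; 0.01 0 0.1 0 0 0 5; 0.01 0 0.06 0 0 0 5; 0 0 0 0 0 0 5; 0 0 0 0 0 0 5; 0 0 0 0 0 0 5; 0 0 0 0 0 0 5'; python3 st.py
```

```text
clock: 93.9
position: [0.4973, -0.2325, 0.1427]
ee_rot: [0.672, 0.74, -0.03, 0.026]
ft_force: [-0.1, 0.3, -1.9]
grip_width: 0.138
clk 93.90 tcp [ 0.4973 -0.2325  0.1427] tooly yaw 5.50 tilt(z)  [-0.0023 -0.0798] tips z 0.0697 grip mm 11.8 F [-0.1  0.3 -1.9] q [-0.42  0.41  0.88  1.9  -0.3   0.96  0.68]
```

```bash
python3 -m crank '0.01 0 0.08 0 0 0 5; 0 0 0.04 0 0 0 5; 0 0 0 0 0 0 5; 0 0 0 0 0 0 18; 0 0 0 0 0 0 25; 0 0 0 0 0 0 35; 0 0 0 0 0 0 45; 0 0 0 0 0 0 45; 0 0 -0.1 0 0 0 45; 0 0 -0.2 0 0 0 45'; python3 st.py; python3 - <<'E'
from h import *
im,d=snap("side","30")
cv2.imwrite('pics/s30c.png',cv2.resize(im[290:380,205:295],None,fx=7,fy=6.4,interpolation=cv2.INTER_CUBIC)[:,:,::-1])
E
```

```text
clock: 94.9
position: [0.4977, -0.2322, 0.1504]
ee_rot: [0.672, 0.74, -0.03, 0.027]
ft_force: [0.9, 0.9, -0.3]
grip_width: 0.53
clk 94.90 tcp [ 0.4977 -0.2322  0.1504] tooly yaw 5.48 tilt(z)  [-0.0011 -0.0811] tips z 0.0774 grip mm 45.3 F [ 0.9  0.9 -0.3] q [-0.43  0.4   0.89  1.9  -0.28  0.97  0.67]
```

View pics/s30c.png

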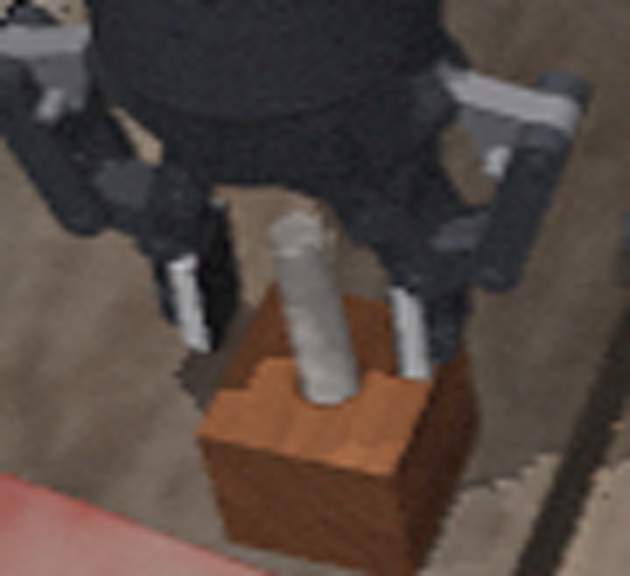

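Released, standing in the block. I retract upward and away, then check everything with both cameras.

```bash
python3 -m crank '0 0 -0.4 0 0 0 45; 0 0 -0.6 0 0 0 45; 0 0 -0.8 0 0 0 45; 0 0 -0.9 0 0 0 45; 0 0 -0.9 0 0 0 45; 0 -0.7 -0.4 0 0 0 45; 0 -0.7 0 0 0 0 45; 0 0 0 0 0 0 45; 0 0 0 0 0 0 45; 0 0 0 0 0 0 45'; python3 st.py; python3 look.py 31 side top |cut -c1-140; python3 - <<'E'
from h import *
A=np.array([(0,0),(0,-50),(0,-100),(-43.3,-25),(-43.3,-75),(-43.3,-125)])
for n in("side","top"):
    p,d=load(n,"31"); c=cloud(n,d)
    m=(c[...,2]>.110)&(c[...,2]<.130)&(np.hypot(c[...,0]-.495,c[...,1]+.236)<.02)
    print(n,"head",m.sum(),c[m].mean(0).round(4) if m.sum() else None)
im,d=load("side","31")
cv2.imwrite('pics/s31c.png',cv2.resize(im[180:440,200:400],None,fx=3.5,fy=2.3,interpolation=cv2.INTER_CUBIC)[:,:,::-1])
E
```

```text
clock: 95.95
position: [0.4415, -0.2256, 0.322]
ee_rot: [0.673, 0.739, -0.027, 0.029]
ft_force: [1.2, 0.1, 0.6]
grip_width: 0.525
clk 95.95 tcp [ 0.4415 -0.2256  0.322 ] tooly yaw 5.38 tilt(z)  [ 0.0068 -0.0794] tips z 0.2490 grip mm 44.8 F [1.2 0.1 0.6] q [-0.68 -0.05  1.01  1.83  0.12  1.31  0.39]
side top 0.6383 0.1101 corrected 0.6370 0.1109 | hex c(corr) 0.6348 0.1136 size 58x54 normal 40.3 n=94 zt=0.016 medz=0.0200
side top 0.6383 0.1101 corrected 0.6370 0.1109 | hex c(corr) 0.6370 0.1139 size 61x59 normal 37.0 n=240 zt=0.021 medz=0.0215
side top 0.5974 0.0820 corrected 0.5961 0.0828 | hex c(corr) 0.5961 0.0876 size 54x60 normal 33.9 n=98 zt=0.016 medz=0.0197
side top 0.5974 0.0820 corrected 0.5961 0.0828 | hex c(corr) 0.5972 0.0829 size 60x56 normal 34.5 n=236 zt=0.021 medz=0.0214
side top 0.6429 0.0606 corrected 0.6416 0.0614 | hex c(corr) 0.6418 0.0653 size 61x51 normal 40.0 n=121 zt=0.016 medz=0.0198
side top 0.6429 0.0606 corrected 0.6416 0.0614 | hex c(corr) 0.6427 0.0610 size 61x57 normal 38.4 n=283 zt=0.021 medz=0.0215
side top 0.6019 0.0317 corrected 0.6006 0.0325 | he
[... 1951 characters left out ...]
95
top top 0.6041 -0.0158 corrected 0.6054 -0.0166 | hex c(corr) 0.6062 -0.0148 size 58x51 normal 36.8 n=237 zt=0.021 medz=0.0224
top top 0.5979 0.0342 corrected 0.5992 0.0334 | hex c(corr) 0.6009 0.0321 size 59x59 normal 23.8 n=86 zt=0.016 medz=0.0195
top top 0.5979 0.0342 corrected 0.5992 0.0334 | hex c(corr) 0.6018 0.0354 size 55x62 normal 35.8 n=270 zt=0.021 medz=0.0224
top top 0.5935 0.0851 corrected 0.5948 0.0843 | hex c(corr) 0.5962 0.0829 size 58x54 normal 41.0 n=81 zt=0.016 medz=0.0192
top top 0.5935 0.0851 corrected 0.5948 0.0843 | hex c(corr) 0.5985 0.0841 size 55x57 normal 37.4 n=250 zt=0.021 medz=0.0226
side head 68 [ 0.4958 -0.2324  0.1165]
top head 28 [ 0.4923 -0.2295  0.1192]
```

View pics/s31c.png

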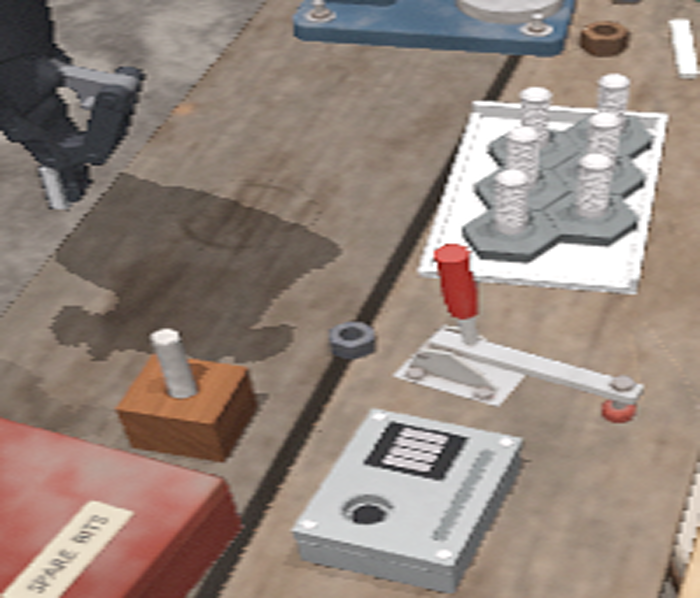

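View pics/top_31.png

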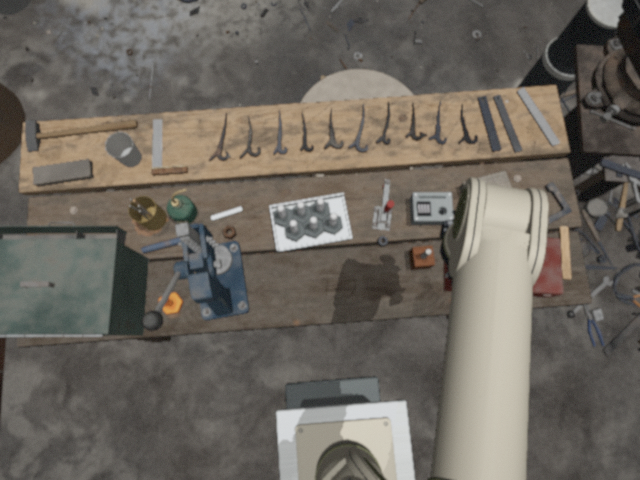

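```bash
python3 -c "
from workcell import *
print(hand_in())"
```

```text
the job is handed in; nothing more can be done
None
```

The job is handed in, about 96 s into the 210 s limit, and as far as my checks show every step was done. The one thing I could not see directly is the button's travel.

**What I did:** I pressed the batch button with the punch while all six feet stood on the bench. I then packed all six, three along the long fence starting at the short fence and three nested behind them. After that I pressed the button again and put the punch back in its block.

**Last checks:**
- **Feet:** all six stand on the tray floor, less than about 1.2 mm from the ideal pattern in both camera views, with 49–51 mm between neighbours. The orientation readings of single feet are noisy, but the rows line up to about 0.2°, and neighbouring flats look closed in the picture.
- **Punch:** it is seated point down, with its head at about 0.117 m as at the start. The head sits about 5 mm from where it started, so the punch leans slightly, by my estimate about 0.05 rad (limit 0.15).
- **Bystanders:** the nuts, marking stick and oil can look unmoved, and the gripper is clear in the air.

**Went wrong or not confirmed:**
- **First press:** I pushed too hard after the button had bottomed. The punch pivoted about 30° in the jaws and slid about 10 mm. I straightened it against the wall of the bore before setting it down. The second press left it about 5° off, so I tilted the tool to put it back.
- **Button travel:** I judged each press from about 6.5–7 N of force (the spring needs 5.1 N fully down) and from the height of the punch. That the button sprang back I take from the punch being lifted clear.
- **Cameras:** the two views disagree by 2–3 mm, so I set the feet by contact with the fences and each other instead.

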